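Make the garage bench safe: bolts into the tilt-out bin, chisels turned edge-in

TASK

Clear up this garage bench: pull the tilt-out bin open to its stop, empty all the bolts from the scoop into it, push the bin fully shut again and leave the empty scoop standing level on the bench. Someone has shoved the chisels into their box handle-first, with the bare blades sticking out: turn every one round, so that its whole blade is in a lane under the cover and its handle sticks out at the front. Leave alone the paint tin, the mallet and the tape measure.

Things in the scene. Friction and masses are not known exactly. Their poses are not given: they have to be found in the camera images.
- chisel_box: Fixed low timber box, 147 deep (x) x 238 wide (y) x 54 high. Origin on the bench, middle of its open front edge; +x points into it. Three lanes run along x at y = -76, 0, +76: each 46 wide, 42 high, 135 deep to a back stop, open only at the front, the bench as floor; 30 wide battens between. A 12 thick plywood cover (top at z 54) roofs them.
- tub (a joint): Tilt of the bin's white plastic tub, rad: 0 shut (its front upright in the housing's front), 0.65 fully open at its stop. It swings top-forward, to the housing's -x, about the level hinge at tub_hinge. 0.6 kg, hinge friction 0.12 N m: it stays where it is left when nearly open or shut. Starts shut or a little ajar (to 0.06).
- bin: Fixed plywood housing of the tilt-out bin, 150 deep (x) x 200 wide (y) x 210 high, closed on top. Origin on the bench, middle of its front; +x points into it. The shut tub's front panel (top edge 198 high) covers its front. Fully open, the tub's mouth, 168 wide, lies between the panel's top edge (113 before the housing, 160 high) and the tub's back edge (18 inside the housing's front, 197 high).
- tub_hinge (a point): Middle of the tub's hinge line, at the housing's front, 12 above the bench; the hinge runs along the housing's y.
- tub_pull (a point): Centre of the tub's pull tab, which stands out from the front panel: 50 out (x) x 50 wide (y) x 12 thick (z), free at both ends, so it can be pinched across its 50 from above. Shut, it is 31 in front of the hinge and 180 above it. Its frame tilts with the tub and is level when shut.
- tub_in (a point): Point inside the tub, frame tilting with the tub: when shut, 50 behind the hinge and 50 above it. From it the tub's inside spans -50 to +34 (floor) or +72 (top) in x, -84 to +84 in y, and the floor lies 46 below.
- scoop: Loose aluminium scoop holding the bolts: flat pan 110 long (x) x 100 wide (y), side walls 38 high, rear wall 45, sheet 3 thick, open at the front (+x). Straight handle behind, 26 wide (y) x 24 high, from x = -55 to -150, its axis 32 above the underside. Origin under the middle of the pan. 0.15 to 0.3 kg empty. Starts upright on the bench.
- chisel1: Loose wood chisel, 200 long, 0.13-0.24 kg, balanced 27 behind the origin. Handle 30 wide (y) x 26 high, x = 0 to -105; bare steel blade 30 wide x 5 thick, mid-plane 13 above the underside, x = 0 to +95 (the edge). Origin under the shoulder between them. Lies flat on its handle. Starts in a lane of the box, handle inside, 65 to 75 of blade sticking out. May be absent.
- chisel1_tip (a point): Middle of chisel1's cutting edge, 95 ahead of its origin along x and 13 above the underside.
- chisel2: Same as chisel1, another one; may be absent.
- chisel2_tip (a point): Middle of chisel2's cutting edge, 95 ahead of its origin along x and 13 above the underside.
- chisel3: Same as chisel1, another one; may be absent.
- chisel3_tip (a point): Middle of chisel3's cutting edge, 95 ahead of its origin along x and 13 above the underside.
- bolt1: Loose steel hex bolt, 72 long, 55 g: shank 12 thick, head 19 across and 8 thick. Origin on the axis at mid-length; +x points to the head. Starts in the scoop; absent in some starts.
- bolt2: Same as bolt1, another one.
- bolt3: Same as bolt1, another one.
- bolt4: Same as bolt1, another one.
- bolt5: Same as bolt1, another one.
- paint_tin: Bystander: loose paint tin, 80 across, 90 high, origin under its centre. Leave alone.
- mallet: Bystander: loose wooden mallet lying on the bench, 250 long, 55 high, head 100 wide; origin under the middle of the head, handle to its -x. Leave alone.
- tape_measure: Bystander: loose tape measure, 70 x 40 x 62 high, origin under its centre. Leave alone.
Not all that is in view belongs to the job. What is shaped like the chisel3 but blue or pink is not meant.

How it is judged:
On the way, in this order (a step that is already met when the one before it is completed fails the run):
1. the tilt-out bin is pulled open to its stop (value of joint tub above 0.61 rad), for 0.2 s.
2. all the bolts are in the open bin (x of bolt1 in the frame of tub_in between -0.055 and 0.085 m and y of bolt1 in the frame of tub_in between -0.09 and 0.09 m and z of bolt1 in the frame of tub_in between -0.05 and 0.12 m and x of bolt2 in the frame of tub_in between -0.055 and 0.085 m and y of bolt2 in the frame of tub_in between -0.09 and 0.09 m and z of bolt2 in the frame of tub_in between -0.05 and 0.12 m and x of bolt3 in the frame of tub_in between -0.055 and 0.085 m and y of bolt3 in the frame of tub_in between -0.09 and 0.09 m and z of bolt3 in the frame of tub_in between -0.05 and 0.12 m and x of bolt4 in the frame of tub_in between -0.055 and 0.085 m and y of bolt4 in the frame of tub_in between -0.09 and 0.09 m and z of bolt4 in the frame of tub_in between -0.05 and 0.12 m and x of bolt5 in the frame of tub_in between -0.055 and 0.085 m and y of bolt5 in the frame of tub_in between -0.09 and 0.09 m and z of bolt5 in the frame of tub_in between -0.05 and 0.12 m and value of joint tub above 0.5 rad), for 0.2 s.
At the end, for the whole second after the job is handed in: Bin shut (within 0.04 rad) with every bolt in its tub; every chisel at rest in a lane of its box, cutting edge at least 88 mm inside the front edge (whole blade covered to within 7 mm), handle sticking out; scoop at rest, level on the bench (within 0.1 rad and 10 mm) (value of joint tub below 0.04 rad and x of bolt1 in the frame of tub_in between -0.055 and 0.085 m and y of bolt1 in the frame of tub_in between -0.09 and 0.09 m and z of bolt1 in the frame of tub_in between -0.05 and 0.12 m and x of bolt2 in the frame of tub_in between -0.055 and 0.085 m and y of bolt2 in the frame of tub_in between -0.09 and 0.09 m and z of bolt2 in the frame of tub_in between -0.05 and 0.12 m and x of bolt3 in the frame of tub_in between -0.055 and 0.085 m and y of bolt3 in the frame of tub_in between -0.09 and 0.09 m and z of bolt3 in the frame of tub_in between -0.05 and 0.12 m and x of bolt4 in the frame of tub_in between -0.055 and 0.085 m and y of bolt4 in the frame of tub_in between -0.09 and 0.09 m and z of bolt4 in the frame of tub_in between -0.05 and 0.12 m and x of bolt5 in the frame of tub_in between -0.055 and 0.085 m and y of bolt5 in the frame of tub_in between -0.09 and 0.09 m and z of bolt5 in the frame of tub_in between -0.05 and 0.12 m and x of chisel1_tip in the frame of chisel_box between 0.088 and 0.14 m and y of chisel1_tip in the frame of chisel_box between -0.105 and 0.105 m and height (world z) of each of chisel1_tip, chisel2_tip, chisel3_tip below 0.042 m and x of each of chisel1, chisel2, chisel3 in the frame of chisel_box below 0.045 m and linear speed of each of chisel1, chisel2, chisel3, scoop below 0.03 m/s and x of chisel2_tip in the frame of chisel_box between 0.088 and 0.14 m and y of chisel2_tip in the frame of chisel_box between -0.105 and 0.105 m and x of chisel3_tip in the frame of chisel_box between 0.088 and 0.14 m and y of chisel3_tip in the frame of chisel_box between -0.105 and 0.105 m and angle between scoop's own z axis and vertical below 0.1 rad and height (world z) of scoop between -0.01 and 0.01 m); the robot touches nothing.
It fails at once if the paint tin is pushed more than 30 mm or toppled (distance of paint_tin from where it was at the start of the episode above 0.03 m or angle between paint_tin's own z axis and vertical above 0.5 rad).
It fails at once if the mallet is pushed more than 30 mm or toppled (distance of mallet from where it was at the start of the episode above 0.03 m or angle between mallet's own z axis and vertical above 0.5 rad).
It fails at once if the tape measure is pushed more than 30 mm or toppled (distance of tape_measure from where it was at the start of the episode above 0.03 m or angle between tape_measure's own z axis and vertical above 0.5 rad).
Of chisel1, chisel2, chisel3 only 2 to 3 are there at a start; the rules pass over those that are not, and their reading is None.
Of bolt1, bolt2, bolt3, bolt4, bolt5 only 3 to 5 are there at a start; the rules pass over those that are not, and their reading is None.
At some moment in a run one of chisel1, chisel2, chisel3 may be knocked a few centimetres aside while the robot is not near it.
It also fails if it takes over 210 s, if anything falls off the work surface, if the arm or the gripper's body presses on something with over 40 N, if the wrist force passes 120 N, or if a joint passes its speed limit or range.

ROBOT

A 6-joint arm with a two-finger parallel gripper is mounted at the origin on the work surface. World frame = base frame: x ahead of the robot, y to its left, z up, the work surface at z = 0. Lengths are in m, angles in rad, forces in N, time in s.
With the tool pointing down it reaches from about 0.35 to 0.775 m from the base axis. Payload 5.5 kg.
Tool frame: the origin (TCP) lies at the very end of the fingers, on their centre line; the grasp point (between the pads) lies 19 mm behind it; x points along the fingers, y is the direction in which the jaws open and shut, and the axes are right-handed (so a half turn about x gives the same grasp; the last joint's range is limited). The gripper opens to 85 mm and grips with 20 to 120 N. Pads are 22 mm wide; open, the fingers measure 114 mm over their backs; the gripper's body (76 mm by 85 mm) begins 54 mm behind the grasp point. The pads swing forward as they close: fully open they stand 13 mm farther back than shut.
Start: joints at [-1.458, 0.313, 0.046, 1.304, 0, 1.431], TCP at [0.144, -0.557, 0.231] pointing down, gripper open.
Joint ranges: [-2.76, 2.76], [-0.86, 1.69], [-1.03, 1.26], [-2.2, 2.34], [-1.47, 1.5], [-3.14, 3.14]. Speed limits (rad/s): [2.57, 2.57, 3.14, 3.14, 3.14, 3.14].

INTERFACE

Orientations are given as a unit quaternion [w, x, y, z].
In Python, from workcell import env gives the robot as it stands.
- The arm moves only by the tool servo_tool, never from a script. Its argument "increments" is a list of rows, each an object with "offset": the shift along the tool's x, y, z in cm, a list of three; "yaw": the turn about the tool's x in degrees. In form: [{"offset": [x, y, z], "yaw": yaw}, ...]. A call has exactly 8 rows; each row is the pose to reach, as a shift and turn from the pose commanded when the call began, along the tool's axes at that moment; what a row does not reach only later rows make up. A row lasts 1/10 s, in which the tool goes at most 50 mm and 8.59 degrees, less where a joint would pass 70% of its speed; a pose out of reach is approached as far as the arm can. A call with a gripper value outside its range is refused whole. "claw" is the opening, from 0 (shut) to 1 (fully open), set as the call begins (left out, the last holds). The fingers move at their own pace and stop on an object; "force" is the grip in N (left out, the last holds). Time passes only in rows, so rows that repeat a pose let the fingers close, or fill a call up. It gives the time, the measured TCP pose, the force and the opening at its end, in the units of the state.
- env.get_state(): the state, without advancing time (a new reading comes with each control period).
- env.read_camera(name): name is "scene" or "top"; returns (picture, depth): 400x640x3 uint8, red, green, blue; 400x640 float32, m along the optical axis (not along the pixel's ray), 0 where there is no reading.
- env.camera_model(name): a dict with "vertical_fov" (degrees; the focal length in pixels is half the picture's height over the tangent of half this angle, whatever the lens; pixels are square), "cx", "cy" (the principal point, pixels), "world_from_camera" (4x4, takes a point from camera to world coordinates). Camera axes: x right, y up, looking along -z (the intrinsics and any distortion apply to the point x, -y, -z); pixel columns grow to the right and rows downward; lengths in m; the calibration is good to about 2 mm. A picture is of the moment at which its call begins. camera_model takes no time and is no camera call.
- env.hand_in(): hands the job in, once; it reports no verdict.
The state is a dict: "clock": time; "joint_pos": joint angles; "qvel": joint speeds; "tau": joint torques, N m; "tcp_pos": TCP position; "orientation": TCP orientation; "wrist_force": force on the tool from outside, world axes, zero at the start; "ft_torque": the same for the moment, N m; "finger_gap": finger opening in m.
Only numpy, scipy, OpenCV 4.12 (cv2) and the standard library are available. Lean on these libraries where they do the work, as an engineer would, in place of code of your own. Each camera call takes 0.05 s, during which the arm holds its last target.

## Working session

There is one attempt and no reset: what is moved stays moved. The work goes in short steps, Python scripts to look and compute and a tool call to move; the robot and the scene stay as the last step left them, time stands still between calls to the robot, and variables do not carry over. Pictures are saved under pics/ and viewed, and the job is handed in when it is done.

Besides the shell and the picture viewer there is one more tool, called by a JSON object that holds its "name" and its "arguments", one argument or row to a line. servo_tool: Moves the arm, as the interface text tells. Its arguments: {"type":"object","properties":{"increments":{"type":"array","items":{"type":"object","properties":{"offset":{"type":"array","items":{"type":"number"}},"yaw":{"type":"number"}}}},"claw":{"type":"number"},"force":{"type":"number"}},"required":["increments"]}

```bash
ls; mkdir -p pics
python3 - <<'E'
from workcell import env
import cv2,numpy as np
s=env.get_state(); print(s)
for n in ("scene","top"):
    print(n,env.camera_model(n))
    p,d=env.read_camera(n); cv2.imwrite(f"pics/{n}0.png",p[:,:,::-1]); np.save(f"{n}0.npy",d); print((d>0).mean())
E
```

```text
pics
{'clock': 0.0, 'joint_pos': array([-1.45759902e+00,  3.14022885e-01,  4.49673103e-02,  1.30357900e+00,
       -1.49512463e-05,  1.43120859e+00]), 'qvel': array([ 0.00167512, -0.00059013,  0.00012101, -0.0003938 , -0.00081798,
        0.00051404]), 'tau': array([-5.89926967e-04, -4.80625033e+01,  2.98532653e+01,  1.91533560e-02,
       -2.16395433e-04, -1.74462343e-06]), 'tcp_pos': array([ 0.14374348, -0.55621808,  0.2303913 ]), 'orientation': array([ 0.08848528,  0.70146925,  0.08978514, -0.70146267]), 'wrist_force': array([0.36114792, 0.3034681 , 1.15393896]), 'ft_torque': array([ 0.0377968 , -0.01169242,  0.01278361]), 'finger_gap': 0.08561777051882129}
scene {'vertical_fov': 50.48984754395297, 'cx': 321.6659005384608, 'cy': 194.1596402878208, 'world_from_camera': array([[ 0.88508422, -0.36400543,  0.29004479,  0.84118421],
       [ 0.46521173,  0.67276038, -0.57530124, -0.70098233],
       [ 0.01428213,  0.64412229,  0.76478919,  1.05384036],
       [ 0.        ,  0.        ,  0.        ,  1.        ]])}
0.996125
top {'vertical_fov': 43.46437403922075, 'cx': 314.5702130944734, 'cy': 205.505872974116, 'world_from_camera': array([[-0.01237899,  0.9893974 , -0.14470503,  0.28900913],
       [-0.99970734, -0.00923793,  0.02235843,  0.01647058],
       [ 0.0207846 ,  0.14493946,  0.9892222 ,  1.46689218],
       [ 0.        ,  0.        ,  0.        ,  1.        ]])}
0.9959609375
```

View pics/scene0.png

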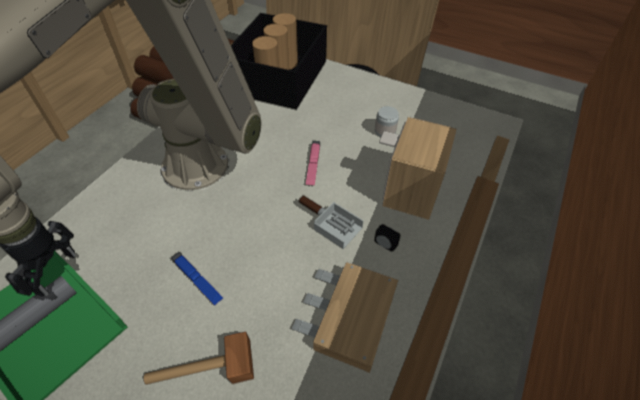

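View pics/top0.png

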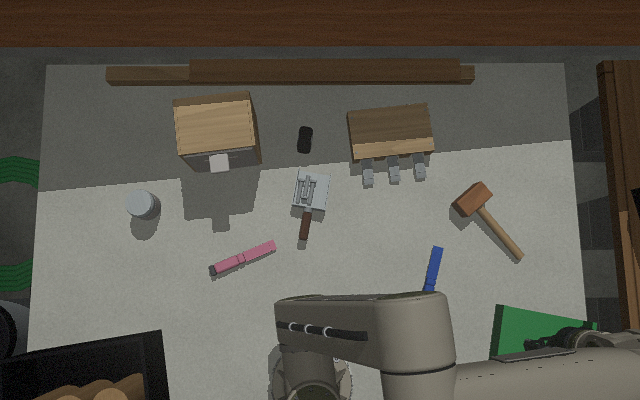

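The top view shows the bin at (215,130), its white tab at (219,163), the scoop at (311,190), the chisel box at (390,130) and three steel blades at (368,172), (393,169) and (419,166). The pink (245,257) and blue (433,270) pieces are decoys. Bystanders are the tin (142,205), mallet (472,200) and tape (305,139).

```bash
cat > h.py <<'E'
from workcell import env
import cv2,numpy as np
def cam(n):
    m=env.camera_model(n); f=200/np.tan(np.radians(m['vertical_fov'])/2); return f,m['cx'],m['cy'],np.array(m['world_from_camera'])
def ray(n,u,v):
    f,cx,cy,T=cam(n); d=np.array([(u-cx)/f,-(v-cy)/f,-1.]); return T[:3,3],T[:3,:3]@d
def plane(n,u,v,z):
    o,d=ray(n,u,v); return o+d*(z-o[2])/d[2]
def pts(n,D):
    f,cx,cy,T=cam(n); v,u=np.mgrid[0:400,0:640]
    P=np.stack([(u-cx)/f*D,-(v-cy)/f*D,-D],-1); W=P@T[:3,:3].T+T[:3,3]; W[D<=0]=np.nan; return W
def proj(n,P):
    f,cx,cy,T=cam(n); p=(np.asarray(P)-T[:3,3])@T[:3,:3]; return np.stack([cx+f*p[...,0]/-p[...,2],cy-f*p[...,1]/-p[...,2]],-1)
def shot(n,name,box=None,k=4):
    p,d=env.read_camera(n); np.savez(f"{name}.npz",p=p,d=d)
    save(p,name,box,k); return p,d
def save(p,name,box=None,k=4):
    q=p[:,:,::-1]
    if box: x0,y0,x1,y1=box; q=cv2.resize(q[y0:y1,x0:x1],None,fx=k,fy=k,interpolation=cv2.INTER_CUBIC)
    cv2.imwrite(f"pics/{name}.png",q)
E
python3 - <<'E'
from h import *
a=cv2.imread('pics/top0.png');b=cv2.imread('pics/scene0.png')
cv2.imwrite('pics/t0a.png',cv2.resize(a[80:250,160:350],None,fx=4,fy=3.5,interpolation=2)[:600])
cv2.imwrite('pics/t0b.png',cv2.resize(a[90:200,340:500],None,fx=5,fy=5,interpolation=2))
cv2.imwrite('pics/s0a.png',cv2.resize(b[100:260,280:480],None,fx=4,fy=4,interpolation=2)[:600])
cv2.imwrite('pics/s0b.png',cv2.resize(b[250:380,270:410],None,fx=4.5,fy=4.5,interpolation=2))
for n in ("top","scene"):
    W=pts(n,np.load(n+"0.npy")); np.save(n+"W.npy",W)
T=np.load("topW.npy");S=np.load("sceneW.npy")
print("bench",T[250,350],T[200,80],T[300,200],S[300,150],S[220,260])
print("covertop",T[120,390],"bintop",T[120,215],"tab",T[163,219],"tin",T[200,140],'mallet',T[200,472],'tape',T[139,305])
E
```

```text
bench [ 0.37157123 -0.11912993 -0.00584052] [ 0.52675103  0.67201582 -0.00266447] [ 0.23324549  0.31492527 -0.0009499 ] [nan nan nan] [ 0.32541242 -0.09398892  0.00537016]
covertop [ 0.746073   -0.23920325  0.05600718] bintop [0.69850613 0.24270558 0.21072113] tab [0.58795185 0.23305804 0.1968154 ] tin [0.51038528 0.46700321 0.08926856] mallet [ 0.5073045  -0.46728165  0.05487437] tape [0.68824332 0.00994147 0.06361274]
```

View pics/t0a.png

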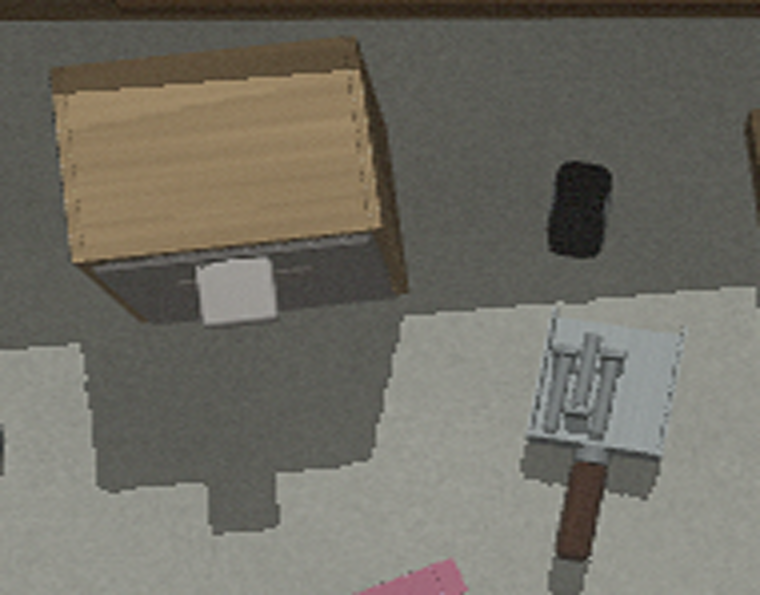

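View pics/t0b.png

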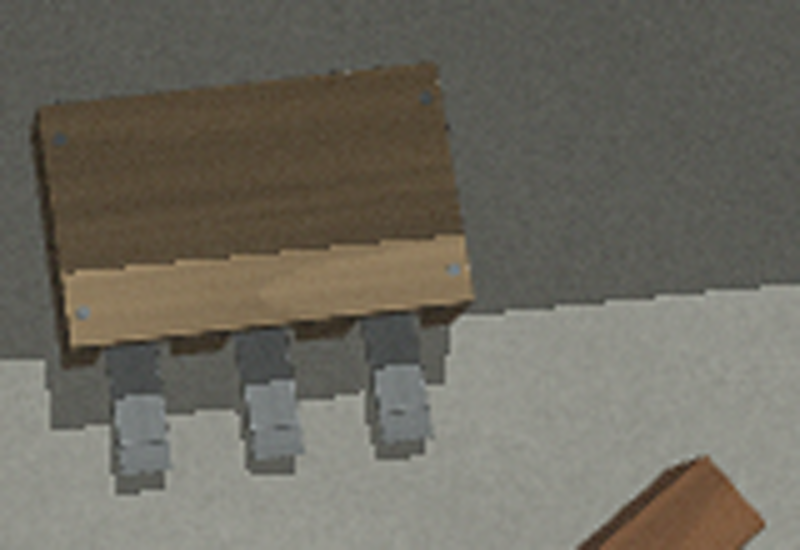

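View pics/s0a.png

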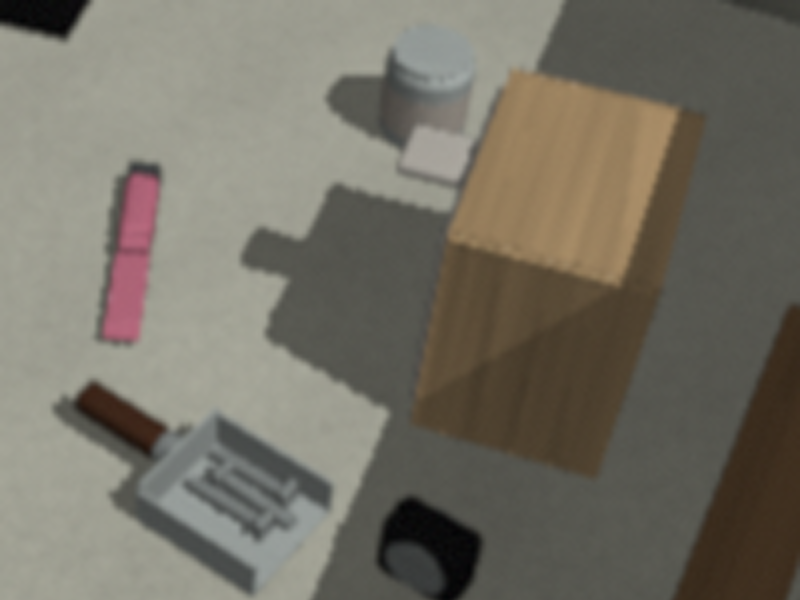

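View pics/s0b.png

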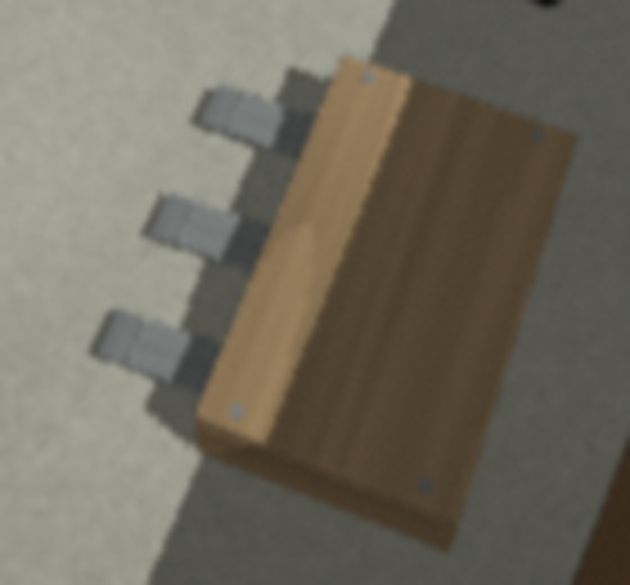

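```bash
cat >> h.py <<'E'
def tri(a,b):
    o1,d1=ray("top",*a); o2,d2=ray("scene",*b); d1=d1/np.linalg.norm(d1); d2=d2/np.linalg.norm(d2)
    A=np.stack([d1,-d2],1); t=np.linalg.lstsq(A,o2-o1,rcond=None)[0]; p,q=o1+d1*t[0],o2+d2*t[1]
    return (p+q)/2,np.linalg.norm(p-q)*1000
E
python3 - <<'E'
from h import *
np.set_printoptions(precision=4,suppress=True)
t=lambda x,y:(160+x/4,80+y/3.5); tb=lambda x,y:(340+x/5,90+y/5); s=lambda x,y:(280+x/4,100+y/4); sb=lambda x,y:(270+x/4.5,250+y/4.5)
L={'boxFL':(tb(70,348),sb(345,57)),'boxFR':(tb(470,300),sb(198,415)),'boxBL':(tb(38,107),sb(577,135)),'boxBR':(tb(438,63),sb(455,515)),
'binFL':(t(72,262),s(510,70)),'binFR':(t(382,230),s(450,240)),'binBL':(t(53,92),s(680,106)),'binBR':(t(360,70),s(622,287)),
'tabOL':(t(203,323),s(420,123)),'tabOR':(t(277,315),s(398,165)),
'c1BladeL':(tb(116,472),sb(205,92)),'c1R':(tb(168,470),sb(192,116)),
'c2L':(tb(247,460),sb(160,197)),'c2R':(tb(298,456),sb(143,235)),'c3L':(tb(378,444),sb(112,313)),'c3R':(tb(428,440),sb(92,350)),
'scoopRL':(t(527,438),s(217,413)),'scoopRR':(t(661,455),s(140,488)),'scoopFL':(t(556,310),s(333,487)),'scoopFR':(t(684,330),s(252,590)),'handleEnd':(t(572,556),s(86,392))}
for k,(a,b) in L.items():
    p,e=tri(a,b); print(k,p,round(e,1))
E
```

```text
boxFL [ 0.632  -0.1304  0.0488] 4.7
boxFR [ 0.6582 -0.3651  0.0494] 3.5
boxBL [ 0.776  -0.115   0.0519] 3.9
boxBR [ 0.8    -0.3511  0.0564] 3.5
binFL [0.6086 0.3368 0.2064] 1.6
binFR [0.6338 0.1401 0.2061] 6.9
binBL [0.7371 0.3515 0.2119] 3.3
binBR [0.7557 0.1543 0.2069] 4.8
tabOL [0.5661 0.2553 0.197 ] 5.6
tabOR [0.5704 0.2072 0.1955] 1.8
c1BladeL [ 0.5616 -0.1645  0.0034] 8.7
c1R [ 0.5631 -0.1916  0.0161] 1.5
c2L [ 0.57   -0.2417  0.0034] 4.4
c2R [ 0.5727 -0.2705  0.0073] 1.0
c3L [ 0.5801 -0.3195  0.004 ] 1.5
c3R [ 0.5819 -0.347   0.0111] 1.0
scoopRL [0.5029 0.0515 0.0324] 5.7
scoopRR [ 0.4869 -0.0446  0.0395] 5.9
scoopFL [0.6109 0.0297 0.0317] 5.8
scoopFR [ 0.5948 -0.0664  0.0109] 0.4
handleEnd [0.4047 0.0199 0.0351] 5.4
```

Run:
```python
from h import *
np.set_printoptions(precision=4,suppress=True)
t=lambda x,y:(160+x/4,80+y/3.5); tb=lambda x,y:(340+x/5,90+y/5); s=lambda x,y:(280+x/4,100+y/4); sb=lambda x,y:(270+x/4.5,250+y/4.5)
L={'boxFL':(tb(70,348),sb(345,57),.054),'boxFR':(tb(470,300),sb(198,415),.054),'boxBL':(tb(38,107),sb(577,135),.054),'boxBR':(tb(438,63),sb(455,515),.054),
'binFL':(t(72,262),s(510,70),.21),'binFR':(t(382,230),s(450,240),.21),
'tabOL':(t(203,323),s(420,123),.198),'tabOR':(t(277,315),s(398,165),.198),
'c1L':(tb(116,472),sb(205,92),.0155),'c1R':(tb(168,470),sb(192,116),.0155),
'c2L':(tb(247,460),sb(160,197),.0155),'c2R':(tb(298,456),sb(143,235),.0155),'c3L':(tb(378,444),sb(112,313),.0155),'c3R':(tb(428,440),sb(92,350),.0155),
'scRL':(t(527,438),s(217,413),.045),'scRR':(t(661,455),s(140,488),.045),'scFL':(t(556,310),s(333,487),.038),'hEnd':(t(572,556),s(86,392),.044)}
for k,(a,b,z) in L.items():
    p,q=plane('top',*a,z),plane('scene',*b,z); print(k,p[:2],q[:2],((p-q)*1000)[:2].round(1))
# segment handle brown in top
T=np.load("topW.npy")
for r in (215,222,230): print(r,T[r,303:310,2].round(3))
p=cv2.imread('pics/top0.png')
```

```text
boxFL [ 0.6287 -0.1311] [ 0.6349 -0.1319] [-6.2  0.8]
boxFR [ 0.6556 -0.3649] [ 0.6604 -0.3656] [-4.8  0.7]
boxBL [ 0.7735 -0.1157] [ 0.7777 -0.115 ] [-4.2 -0.8]
boxBR [ 0.7993 -0.3527] [ 0.8013 -0.3492] [-2.  -3.4]
binFL [0.6069 0.3355] [0.6102 0.3331] [-3.2  2.4]
binFR [0.6296 0.138 ] [0.6374 0.1389] [-7.8 -0.8]
tabOL [0.5634 0.2536] [0.5685 0.2563] [-5.1 -2.7]
tabOR [0.569  0.2063] [0.5719 0.2052] [-2.8  1.1]
c1L [ 0.5629 -0.1605] [ 0.5614 -0.1733] [ 1.4 12.8]
c1R [ 0.5638 -0.1913] [ 0.5623 -0.1918] [1.5 0.5]
c2L [ 0.5694 -0.2383] [ 0.5714 -0.2483] [-2. 10.]
c2R [ 0.5716 -0.2686] [ 0.5744 -0.2742] [-2.9  5.6]
c3L [ 0.5784 -0.3164] [ 0.5824 -0.3241] [-4.   7.7]
c3R [ 0.5806 -0.3462] [ 0.5834 -0.3482] [-2.8  2. ]
scRL [0.4987 0.0496] [0.5093 0.0441] [-10.7   5.6]
scRR [ 0.4837 -0.0461] [ 0.4912 -0.0464] [-7.5  0.3]
scFL [0.607  0.0281] [0.6146 0.0271] [-7.6  1.1]
hEnd [0.4018 0.0183] [0.4107 0.0153] [-8.8  3. ]
215 [0.047 0.045 0.04  0.044 0.036 0.041 0.04 ]
222 [0.043 0.046 0.04  0.046 0.046 0.045 0.036]
230 [ 0.041  0.047  0.042  0.042  0.038  0.035 -0.002]
```

```bash
cat >> h.py <<'E'
from scipy.spatial.transform import Rotation as Ro
def go(x,y,z,jaw=None):
    """print offset (cm) and yaw (deg) from present pose; jaw = wanted world angle (rad) of the jaw axis, modulo pi"""
    s=env.get_state(); q=s['orientation']; R=Ro.from_quat([q[1],q[2],q[3],q[0]]).as_matrix()
    off=R.T@(np.array([x,y,z])-s['tcp_pos'])*100
    ja=np.arctan2(R[1,1],R[0,1]); yaw=None
    if jaw is not None:
        d=-(jaw-ja); yaw=np.degrees((d+np.pi/2)%np.pi-np.pi/2)
    print('off',off.round(2),'yaw',None if yaw is None else round(yaw,1),'jawnow',round(ja,3),'tilt',R[:,0].round(3),'j6',s['joint_pos'][5].round(2),'t',s['clock'])
def st():
    s=env.get_state(); print(s['clock'],s['tcp_pos'].round(4),'F',s['wrist_force'].round(1),'T',s['ft_torque'].round(2),'gap',round(s['finger_gap'],4),'j',s['joint_pos'].round(2))
E
python3 - <<'E'
from h import *
go(.590,.2326,.28,.128+np.pi/2)
E
```

```text
off [ -4.83 -65.23 -62.94] yaw 7.2 jawnow -1.318 tilt [-0.     0.002 -1.   ] j6 1.43 t 0.1
```

{"name": "servo_tool", "arguments": {
  "increments": [
    {"offset": [-5, -4, -4], "yaw": 0},
    {"offset": [-5, -8, -8], "yaw": 0},
    {"offset": [-5, -12, -12], "yaw": 0},
    {"offset": [-5, -15, -15], "yaw": 0},
    {"offset": [-5, -18, -18], "yaw": 0},
    {"offset": [-5, -20, -20], "yaw": 0},
    {"offset": [-5, -20, -20], "yaw": 0},
    {"offset": [-5, -20, -20], "yaw": 0}
  ],
  "claw": 1
}}

```text
clock: 0.9
tcp_pos: [0.288, -0.3122, 0.2814]
orientation: [-0.09, -0.701, -0.09, 0.701]
wrist_force: [-0.5, -0.8, 0.9]
finger_gap: 0.0852
```

Run:
```python
from h import *
st(); go(.590,.2326,.28,.128+np.pi/2)
```

```text
0.9 [ 0.288  -0.3122  0.2814] F [-0.5 -0.8  0.9] T [-0.05 -0.05 -0.04] gap 0.0852 j [-1.01  0.01 -0.2   1.36 -0.    1.87]
off [  0.1  -45.06 -43.  ] yaw 7.3 jawnow -1.315 tilt [-0.    -0.001 -1.   ] j6 1.87 t 0.9
```

{"name": "servo_tool", "arguments": {
  "increments": [
    {"offset": [0, -3, -3], "yaw": -8},
    {"offset": [0, -6, -6], "yaw": -16},
    {"offset": [0, -9, -9], "yaw": -24},
    {"offset": [0, -12, -12], "yaw": -32},
    {"offset": [0, -15, -15], "yaw": -40},
    {"offset": [0, -18, -18], "yaw": -48},
    {"offset": [0, -21, -21], "yaw": -56},
    {"offset": [0, -24, -24], "yaw": -64}
  ]
}}

```text
clock: 1.7
tcp_pos: [0.461, -0.0207, 0.2809]
orientation: [-0.448, -0.547, -0.448, 0.547]
wrist_force: [0.6, -1.2, 0.2]
finger_gap: 0.0854
```

Run:
```python
from h import *
st(); go(.590,.2326,.28,.128+np.pi/2)
```

```text
1.7 [ 0.461  -0.0207  0.2809] F [ 0.6 -1.2  0.2] T [-0.07 -0.08 -0.01] gap 0.0854 j [-0.22  0.08 -0.12  1.37 -0.    1.55]
off [  0.08   7.68 -27.37] yaw 71.3 jawnow -0.198 tilt [-0.    -0.001 -1.   ] j6 1.55 t 1.7
```

{"name": "servo_tool", "arguments": {
  "increments": [
    {"offset": [0, 1, -4], "yaw": -8},
    {"offset": [0, 2, -8], "yaw": -16},
    {"offset": [0, 3, -12], "yaw": -24},
    {"offset": [0, 4.5, -16], "yaw": -32},
    {"offset": [0, 5.5, -20], "yaw": -40},
    {"offset": [0, 6.7, -24], "yaw": -48},
    {"offset": [0, 7.7, -27.4], "yaw": -56},
    {"offset": [0, 7.7, -27.4], "yaw": -64}
  ]
}}

```text
clock: 2.5
tcp_pos: [0.5925, 0.2344, 0.2785]
orientation: [0.67, 0.225, 0.671, -0.225]
wrist_force: [0.4, -1.6, 0.6]
finger_gap: 0.0854
```

{"name": "servo_tool", "arguments": {
  "increments": [
    {"offset": [0, 0, 0], "yaw": -8},
    {"offset": [0, 0, 0], "yaw": -16},
    {"offset": [0, 0, 0], "yaw": -24},
    {"offset": [0, 0, 0], "yaw": -32},
    {"offset": [0, 0, 0], "yaw": -40},
    {"offset": [0, 0, 0], "yaw": -44.7},
    {"offset": [0, 0, 0], "yaw": -44.7},
    {"offset": [0, 0, 0], "yaw": -44.7}
  ]
}}

```text
clock: 3.3
tcp_pos: [0.5908, 0.2312, 0.2805]
orientation: [0.706, -0.043, 0.706, 0.043]
wrist_force: [-0.4, -0.6, 0.1]
finger_gap: 0.0855
```

Run:
```python
from h import *
st(); go(.590,.2326,.183,.128+np.pi/2)
shot('top','top1',(150,80,350,230))
shot('scene','sc1',(280,60,480,210))
```

```text
3.3 [0.5908 0.2312 0.2805] F [-0.4 -0.6  0.1] T [ 0.02 -0.01 -0.02] gap 0.0855 j [ 0.25  0.43  0.34  1.48 -0.    0.13]
off [ 9.75  0.15 -0.05] yaw -0.4 jawnow 1.692 tilt [-0.001 -0.    -1.   ] j6 0.13 t 3.3
```

View pics/top1.png

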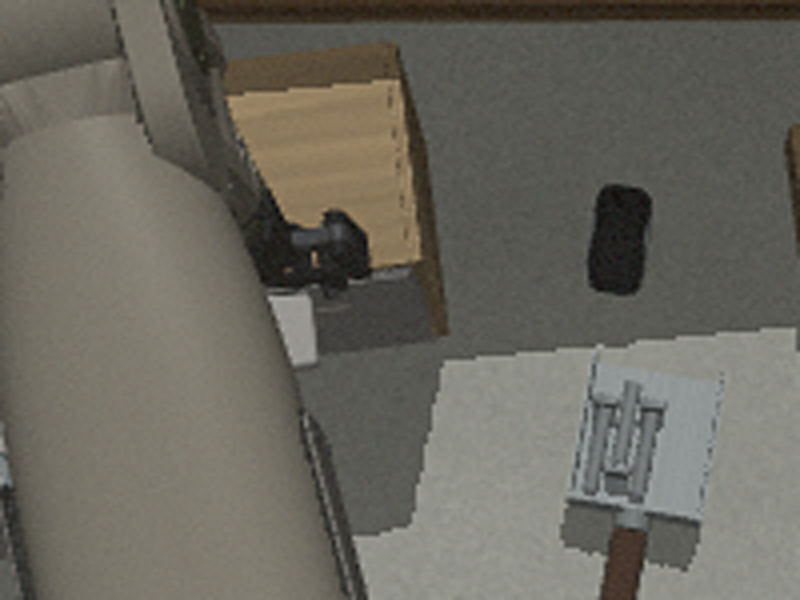

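View pics/sc1.png

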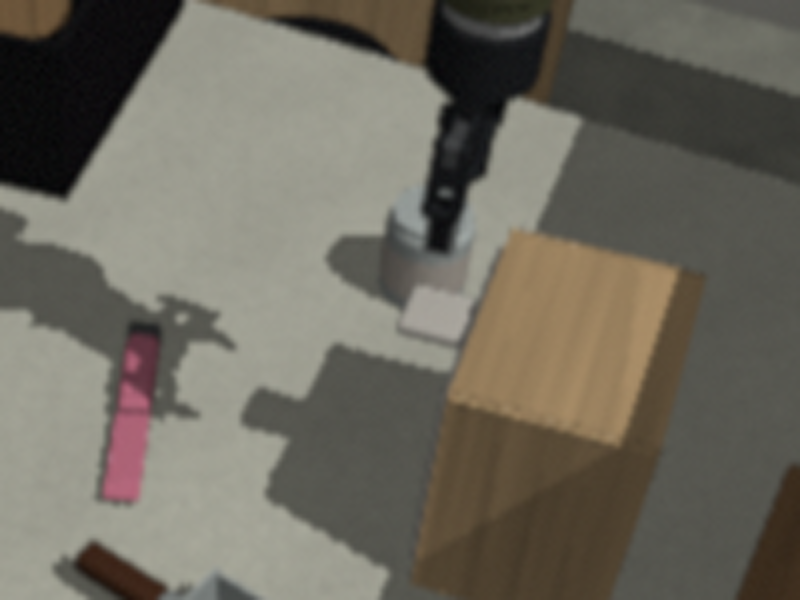

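{"name": "servo_tool", "arguments": {
  "increments": [
    {"offset": [3, 0.1, 0], "yaw": 0},
    {"offset": [5, 0.1, 0], "yaw": 0},
    {"offset": [7, 0.1, 0], "yaw": 0},
    {"offset": [8.5, 0.1, 0], "yaw": 0},
    {"offset": [9.5, 0.1, 0], "yaw": 0},
    {"offset": [10.2, 0.1, 0], "yaw": 0},
    {"offset": [10.5, 0.1, 0], "yaw": 0},
    {"offset": [10.5, 0.1, 0], "yaw": 0}
  ]
}}

```text
clock: 4.2
tcp_pos: [0.5899, 0.2334, 0.1763]
orientation: [0.706, -0.044, 0.706, 0.044]
wrist_force: [-0.9, 0.5, 0.0]
finger_gap: 0.0853
```

{"name": "servo_tool", "arguments": {
  "increments": [
    {"offset": [0, 0, 0], "yaw": 0},
    {"offset": [0, 0, 0], "yaw": 0},
    {"offset": [0, 0, 0], "yaw": 0},
    {"offset": [0, 0, 0], "yaw": 0},
    {"offset": [0, 0, 0], "yaw": 0},
    {"offset": [0, 0, 0], "yaw": 0},
    {"offset": [0, 0, 0], "yaw": 0},
    {"offset": [0, 0, 0], "yaw": 0}
  ],
  "claw": 0,
  "force": 40
}}

```text
clock: 5.0
tcp_pos: [0.59, 0.2356, 0.1778]
orientation: [0.706, -0.043, 0.705, 0.046]
wrist_force: [-0.6, 5.9, 4.3]
finger_gap: 0.049
```

Run:
```python
from h import *
st()
# arc points relative to now: tab centre travel, bin frame
ph0=np.arctan2(31,180); r=np.hypot(31,180)
for a in np.linspace(0,.68,9): print(round(a,3), 'back',round((r*np.sin(ph0+a)-31)/10,2),'down',round((180-r*np.cos(ph0+a))/10,2))
shot('scene','sc2',(280,60,480,210))
```

```text
5.0 [0.59   0.2356 0.1778] F [-0.6  5.9  4.3] T [ 1.38  0.32 -0.09] gap 0.049 j [0.25 0.45 0.11 1.23 0.   0.13]
0.0 back 0.0 down 0.0
0.085 back 1.52 down 0.33
0.17 back 3.0 down 0.78
0.255 back 4.44 down 1.36
0.34 back 5.83 down 2.06
0.425 back 7.15 down 2.88
0.51 back 8.39 down 3.8
0.595 back 9.56 down 4.83
0.68 back 10.63 down 5.95
```

View pics/sc2.png

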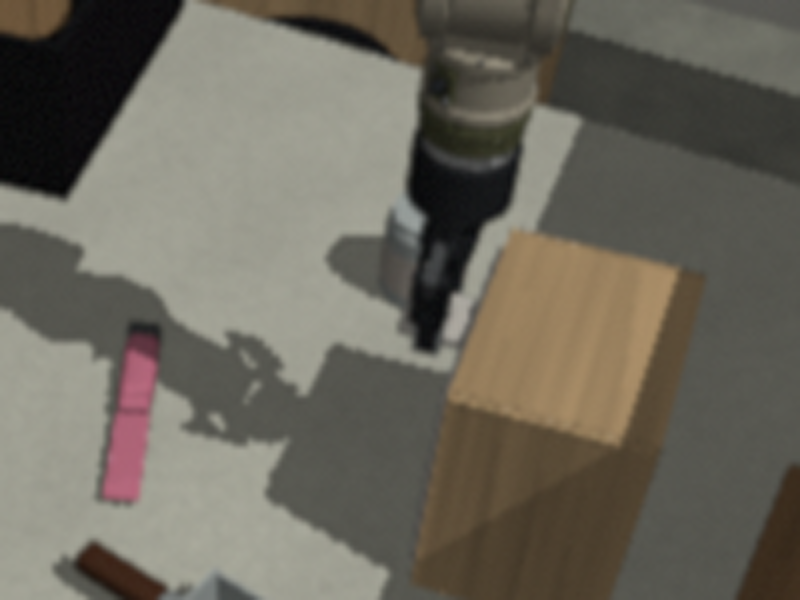

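{"name": "servo_tool", "arguments": {
  "increments": [
    {"offset": [0.1, 0, -0.7], "yaw": 0},
    {"offset": [0.33, 0, -1.5], "yaw": 0},
    {"offset": [0.55, 0, -2.3], "yaw": 0},
    {"offset": [0.78, 0, -3.0], "yaw": 0},
    {"offset": [1.05, 0, -3.7], "yaw": 0},
    {"offset": [1.36, 0, -4.4], "yaw": 0},
    {"offset": [1.7, 0, -5.1], "yaw": 0},
    {"offset": [2.06, 0, -5.8], "yaw": 0}
  ]
}}

```text
clock: 5.85
tcp_pos: [0.534, 0.2287, 0.1587]
orientation: [0.708, -0.043, 0.703, 0.047]
wrist_force: [-1.6, 7.1, 8.2]
finger_gap: 0.0492
```

{"name": "servo_tool", "arguments": {
  "increments": [
    {"offset": [0.4, 0, -0.7], "yaw": 0},
    {"offset": [0.8, 0, -1.3], "yaw": 0},
    {"offset": [1.25, 0, -1.9], "yaw": 0},
    {"offset": [1.74, 0, -2.55], "yaw": 0},
    {"offset": [2.2, 0, -3.1], "yaw": 0},
    {"offset": [2.77, 0, -3.75], "yaw": 0},
    {"offset": [3.4, 0, -4.3], "yaw": 0},
    {"offset": [3.5, 0, -4.5], "yaw": 0}
  ]
}}

```text
clock: 6.65
tcp_pos: [0.4869, 0.223, 0.122]
orientation: [0.706, -0.043, 0.705, 0.047]
wrist_force: [-2.9, 7.0, 6.0]
finger_gap: 0.0489
```

{"name": "servo_tool", "arguments": {
  "increments": [
    {"offset": [0.1, 0, -0.1], "yaw": 0},
    {"offset": [0.2, 0, -0.2], "yaw": 0},
    {"offset": [0.2, 0, -0.2], "yaw": 0},
    {"offset": [0.2, 0, -0.2], "yaw": 0},
    {"offset": [0.2, 0, -0.2], "yaw": 0},
    {"offset": [0.2, 0, -0.2], "yaw": 0},
    {"offset": [0.2, 0, -0.2], "yaw": 0},
    {"offset": [0.2, 0, -0.2], "yaw": 0}
  ]
}}

```text
clock: 7.45
tcp_pos: [0.4855, 0.2228, 0.1204]
orientation: [0.706, -0.043, 0.705, 0.047]
wrist_force: [-4.5, 7.8, 7.1]
finger_gap: 0.049
```

Run:
```python
from h import *
st()
shot('scene','sc3',(280,60,480,210))
```

```text
7.45 [0.4855 0.2228 0.1204] F [-4.5  7.8  7.1] T [ 1.52  0.59 -0.04] gap 0.049 j [ 0.28  0.29 -0.26  1.01  0.    0.15]
```

View pics/sc3.png

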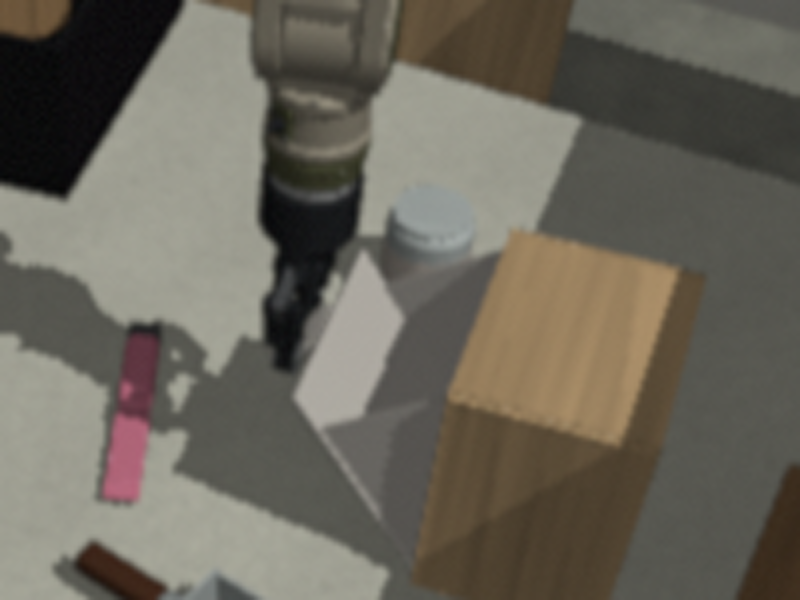

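{"name": "servo_tool", "arguments": {
  "increments": [
    {"offset": [0, 0, 0], "yaw": 0},
    {"offset": [0, 0, 0], "yaw": 0},
    {"offset": [0, 0, 0], "yaw": 0},
    {"offset": [0, 0, 0], "yaw": 0},
    {"offset": [0, 0, 0], "yaw": 0},
    {"offset": [0, 0, 0], "yaw": 0},
    {"offset": [0, 0, 0], "yaw": 0},
    {"offset": [0, 0, 0], "yaw": 0}
  ],
  "claw": 1
}}

```text
clock: 8.3
tcp_pos: [0.4856, 0.2202, 0.1186]
orientation: [0.706, -0.044, 0.706, 0.044]
wrist_force: [-0.4, 0.8, -0.5]
finger_gap: 0.0853
```

{"name": "servo_tool", "arguments": {
  "increments": [
    {"offset": [-2, 0, 0], "yaw": 0},
    {"offset": [-5, 0, 0], "yaw": 0},
    {"offset": [-8, 0, 0], "yaw": 0},
    {"offset": [-12, 0, 0], "yaw": 0},
    {"offset": [-15, 0, -4], "yaw": 0},
    {"offset": [-15, -5, -6], "yaw": 0},
    {"offset": [-15, -10, -7], "yaw": 0},
    {"offset": [-15, -14, -7], "yaw": 0}
  ]
}}

```text
clock: 9.1
tcp_pos: [0.4324, 0.0717, 0.2694]
orientation: [0.706, -0.045, 0.705, 0.045]
wrist_force: [1.0, -0.7, -0.6]
finger_gap: 0.0855
```

Run:
```python
from h import *
np.set_printoptions(precision=4,suppress=True)
st()
for u,v in((370,122.5),(353.3,159.5)): print(plane('scene',u,v,.16))
shot('scene','sc4',(280,90,480,240))
shot('top','top4',(150,80,350,230))
```

```text
9.1 [0.4324 0.0717 0.2694] F [ 1.  -0.7 -0.6] T [ 0.   -0.06  0.01] gap 0.0855 j [-0.02  0.04 -0.2   1.33 -0.   -0.15]
[0.4987 0.3126 0.16  ]
[0.5222 0.1349 0.16  ]
```

View pics/sc4.png

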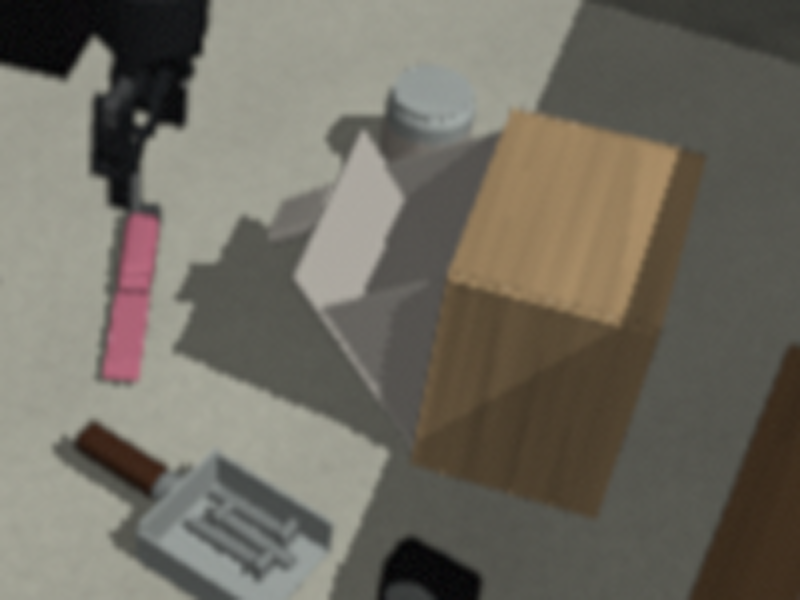

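View pics/top4.png

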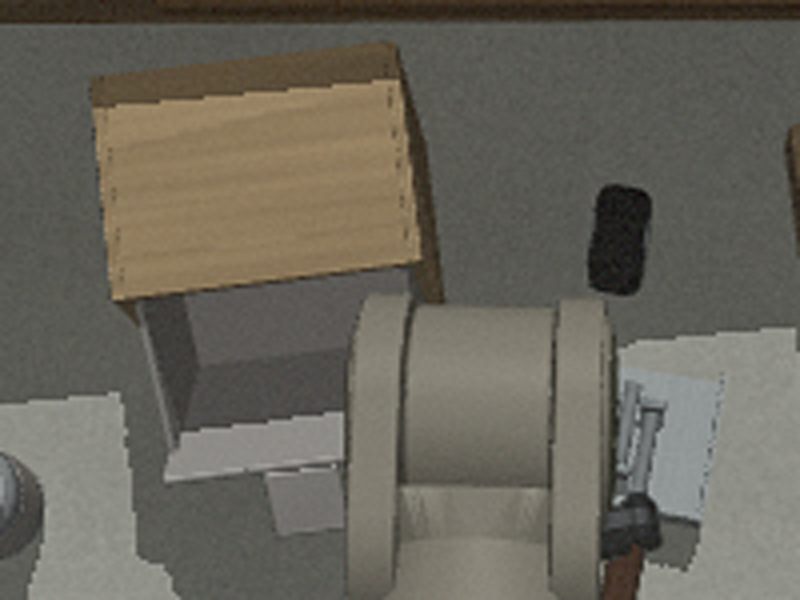

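Run:
```python
from h import *
go(.4467,.0094,.11,1.392)
```

```text
off [15.92 -5.99  0.54] yaw 17.1 jawnow 1.69 tilt [ 0.001 -0.002 -1.   ] j6 -0.14 t 9.2
```

{"name": "servo_tool", "arguments": {
  "increments": [
    {"offset": [0, -3, 0.5], "yaw": 8},
    {"offset": [2, -6, 0.5], "yaw": 17},
    {"offset": [5, -6, 0.5], "yaw": 17},
    {"offset": [8, -6, 0.5], "yaw": 17},
    {"offset": [11, -6, 0.5], "yaw": 17},
    {"offset": [14, -6, 0.5], "yaw": 17},
    {"offset": [16, -6, 0.5], "yaw": 17},
    {"offset": [16, -6, 0.5], "yaw": 17}
  ]
}}

```text
clock: 10.0
tcp_pos: [0.4438, 0.0145, 0.1061]
orientation: [0.703, 0.061, 0.707, -0.06]
wrist_force: [-0.3, 0.4, -0.5]
finger_gap: 0.0857
```

Run:
```python
from h import *
go(.4467,.0094,.013,1.392)
shot('scene','sc5',(270,130,420,250),5)
```

```text
off [ 9.31 -0.45  0.43] yaw 0.5 jawnow 1.4 tilt [-0.006  0.001 -1.   ] j6 0.02 t 10.0
```

View pics/sc5.png

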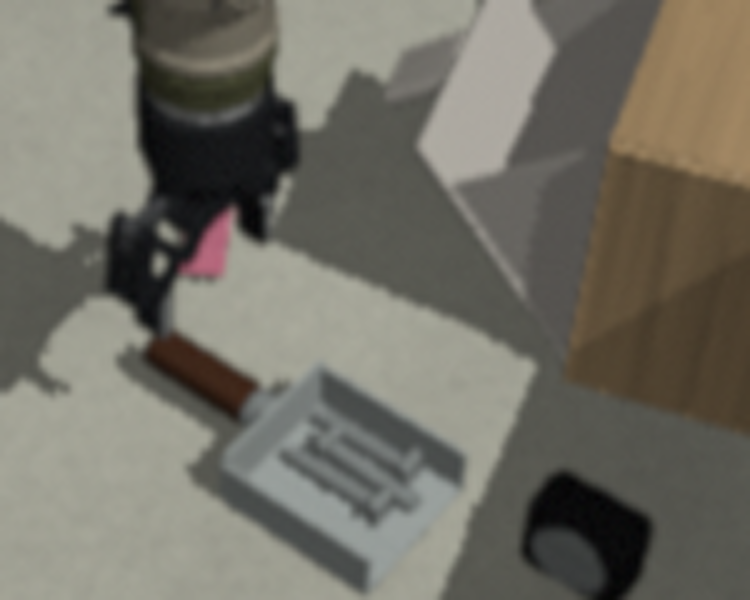

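{"name": "servo_tool", "arguments": {
  "increments": [
    {"offset": [0, -0.4, 0.3], "yaw": 0},
    {"offset": [2, -0.4, 0.3], "yaw": 0},
    {"offset": [4, -0.4, 0.3], "yaw": 0},
    {"offset": [6, -0.4, 0.3], "yaw": 0},
    {"offset": [8, -0.4, 0.3], "yaw": 0},
    {"offset": [9.4, -0.4, 0.3], "yaw": 0},
    {"offset": [9.4, -0.4, 0.3], "yaw": 0},
    {"offset": [9.4, -0.4, 0.3], "yaw": 0}
  ]
}}

```text
clock: 10.85
tcp_pos: [0.4496, 0.009, 0.0158]
orientation: [0.705, 0.06, 0.704, -0.061]
wrist_force: [-0.6, -0.7, -0.3]
finger_gap: 0.0854
```

{"name": "servo_tool", "arguments": {
  "increments": [
    {"offset": [0, 0, 0], "yaw": 0},
    {"offset": [0, 0, 0], "yaw": 0},
    {"offset": [0, 0, 0], "yaw": 0},
    {"offset": [0, 0, 0], "yaw": 0},
    {"offset": [0, 0, 0], "yaw": 0},
    {"offset": [0, 0, 0], "yaw": 0},
    {"offset": [0, 0, 0], "yaw": 0},
    {"offset": [0, 0, 0], "yaw": 0}
  ],
  "claw": 0,
  "force": 120
}}

```text
clock: 11.65
tcp_pos: [0.4488, 0.0094, 0.0153]
orientation: [0.705, 0.061, 0.704, -0.06]
wrist_force: [-1.3, 0.7, 5.1]
finger_gap: 0.024
```

{"name": "servo_tool", "arguments": {
  "increments": [
    {"offset": [-0.3, 0, 0], "yaw": 0},
    {"offset": [-0.6, 0, 0], "yaw": 0},
    {"offset": [-1, 0, 0], "yaw": 0},
    {"offset": [-1.5, 0, 0], "yaw": 0},
    {"offset": [-2, 0, 0], "yaw": 0},
    {"offset": [-2.5, 0, 0], "yaw": 0},
    {"offset": [-3, 0, 0], "yaw": 0},
    {"offset": [-3, 0, 0], "yaw": 0}
  ]
}}

```text
clock: 12.45
tcp_pos: [0.4491, 0.0091, 0.0455]
orientation: [0.705, 0.06, 0.704, -0.061]
wrist_force: [-0.0, 0.5, -3.7]
finger_gap: 0.0246
```

Run:
```python
from h import *
st()
shot('scene','sc6',(270,130,420,250),5)
```

```text
12.45 [0.4491 0.0091 0.0455] F [-0.   0.5 -3.7] T [ 0.04  0.28 -0.02] gap 0.0246 j [-0.16  0.22 -0.57  0.78 -0.    0.01]
```

View pics/sc6.png

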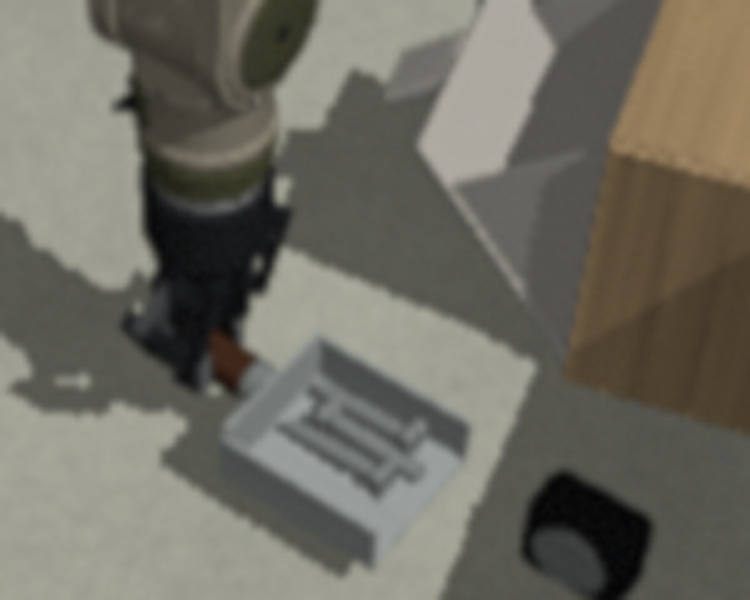

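Run:
```python
from h import *
go(.3964,.2091,.225,1.699)
```

```text
off [-18.    18.8   -8.56] yaw -17.2 jawnow 1.4 tilt [ 0.001 -0.    -1.   ] j6 0.01 t 12.5
```

{"name": "servo_tool", "arguments": {
  "increments": [
    {"offset": [-1, 0, 0], "yaw": 0},
    {"offset": [-3, 0, 0], "yaw": 0},
    {"offset": [-5.5, 0, 0], "yaw": 0},
    {"offset": [-8, 0, 0], "yaw": 0},
    {"offset": [-11, 0, 0], "yaw": 0},
    {"offset": [-14, 0, 0], "yaw": 0},
    {"offset": [-16.5, 0, 0], "yaw": 0},
    {"offset": [-18, 0, 0], "yaw": 0}
  ]
}}

```text
clock: 13.3
tcp_pos: [0.449, 0.0092, 0.2274]
orientation: [0.706, 0.06, 0.703, -0.061]
wrist_force: [-0.2, 0.0, -4.8]
finger_gap: 0.0243
```

{"name": "servo_tool", "arguments": {
  "increments": [
    {"offset": [0, 0.5, -0.5], "yaw": -1},
    {"offset": [0, 2, -1.5], "yaw": -2},
    {"offset": [0, 4, -3], "yaw": -4},
    {"offset": [0, 6, -4.5], "yaw": -6},
    {"offset": [0, 8, -6], "yaw": -8},
    {"offset": [0, 10, -7.5], "yaw": -10},
    {"offset": [0, 12, -8.5], "yaw": -12},
    {"offset": [0, 14, -8.6], "yaw": -14}
  ]
}}

```text
clock: 14.1
tcp_pos: [0.3848, 0.1628, 0.2236]
orientation: [0.705, -0.027, 0.708, 0.027]
wrist_force: [1.1, 0.2, -3.3]
finger_gap: 0.0243
```

Run:
```python
from h import *
st();go(.3964,.2091,.19,1.699)
```

```text
14.1 [0.3848 0.1628 0.2236] F [ 1.1  0.2 -3.3] T [0.   0.22 0.02] gap 0.0243 j [ 0.21  0.01 -0.33  1.23  0.    0.13]
off [3.35 4.53 1.52] yaw -3.0 jawnow 1.647 tilt [-0.003 -0.    -1.   ] j6 0.13 t 14.1
```

{"name": "servo_tool", "arguments": {
  "increments": [
    {"offset": [0, 1, 0.5], "yaw": -1},
    {"offset": [0, 2.5, 1], "yaw": -2},
    {"offset": [0, 4, 1.5], "yaw": -3},
    {"offset": [0, 4.5, 1.5], "yaw": -3},
    {"offset": [0.5, 4.5, 1.5], "yaw": -3},
    {"offset": [1, 4.5, 1.5], "yaw": -3},
    {"offset": [2, 4.5, 1.5], "yaw": -3},
    {"offset": [3, 4.5, 1.5], "yaw": -3}
  ]
}}

```text
clock: 14.9
tcp_pos: [0.399, 0.2072, 0.1937]
orientation: [0.706, -0.044, 0.706, 0.044]
wrist_force: [-0.5, -0.8, -4.3]
finger_gap: 0.0246
```

Run:
```python
from h import *
st();go(.3964,.2091,.18,1.699)
shot('scene','sc7',(280,80,440,200),5)
shot('top','top7',(150,80,350,230))
```

```text
14.9 [0.399  0.2072 0.1937] F [-0.5 -0.8 -4.3] T [-0.04  0.34  0.02] gap 0.0246 j [ 0.3   0.09 -0.33  1.15 -0.    0.18]
off [ 1.37  0.22 -0.24] yaw -0.2 jawnow 1.695 tilt [-0. -0. -1.] j6 0.18 t 14.9
```

View pics/sc7.png

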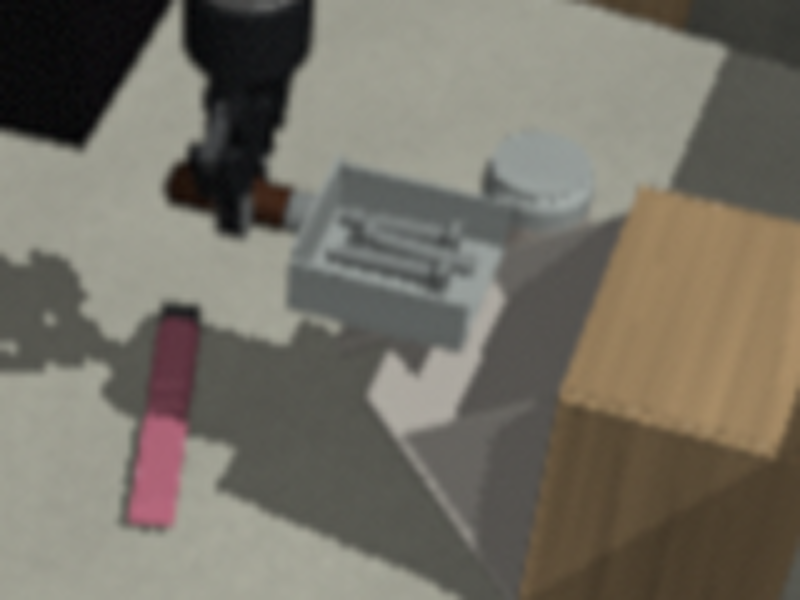

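View pics/top7.png

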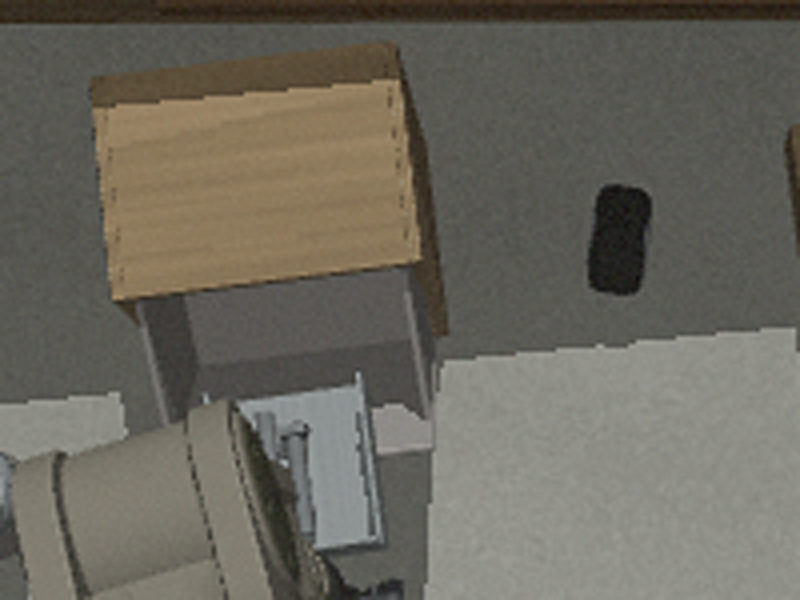

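{"name": "servo_tool", "arguments": {
  "increments": [
    {"offset": [0.2, 0.1, 0.2], "yaw": 0},
    {"offset": [0.5, 0.1, 0.5], "yaw": 0},
    {"offset": [0.8, 0.1, 0.8], "yaw": 0},
    {"offset": [1.1, 0.1, 0.8], "yaw": 0},
    {"offset": [1.4, 0.1, 0.8], "yaw": 0},
    {"offset": [1.6, 0.1, 0.8], "yaw": 0},
    {"offset": [1.6, 0.1, 0.8], "yaw": 0},
    {"offset": [1.6, 0.1, 0.8], "yaw": 0}
  ]
}}

```text
clock: 15.8
tcp_pos: [0.407, 0.2098, 0.1787]
orientation: [0.706, -0.044, 0.706, 0.044]
wrist_force: [0.3, -0.4, -2.6]
finger_gap: 0.024
```

{"name": "servo_tool", "arguments": {
  "increments": [
    {"offset": [0, 0, 0], "yaw": 0},
    {"offset": [0, 0, 0], "yaw": 0},
    {"offset": [0, 0, 0], "yaw": 0},
    {"offset": [0, 0, 0], "yaw": 0},
    {"offset": [0, 0, 0], "yaw": 0},
    {"offset": [0, 0, 0], "yaw": 0},
    {"offset": [0, 0, 0], "yaw": 0},
    {"offset": [0, 0, 0], "yaw": 0}
  ],
  "force": 20
}}

```text
clock: 16.6
tcp_pos: [0.407, 0.2098, 0.1786]
orientation: [0.706, -0.044, 0.706, 0.044]
wrist_force: [-0.4, 0.1, -4.1]
finger_gap: 0.0242
```

Run:
```python
from h import *
st()
shot('scene','sc8',(280,80,440,200),5)
```

```text
16.6 [0.407  0.2098 0.1786] F [-0.4  0.1 -4.1] T [-0.04  0.27 -0.01] gap 0.0242 j [ 0.3   0.11 -0.34  1.12 -0.    0.18]
```

View pics/sc8.png

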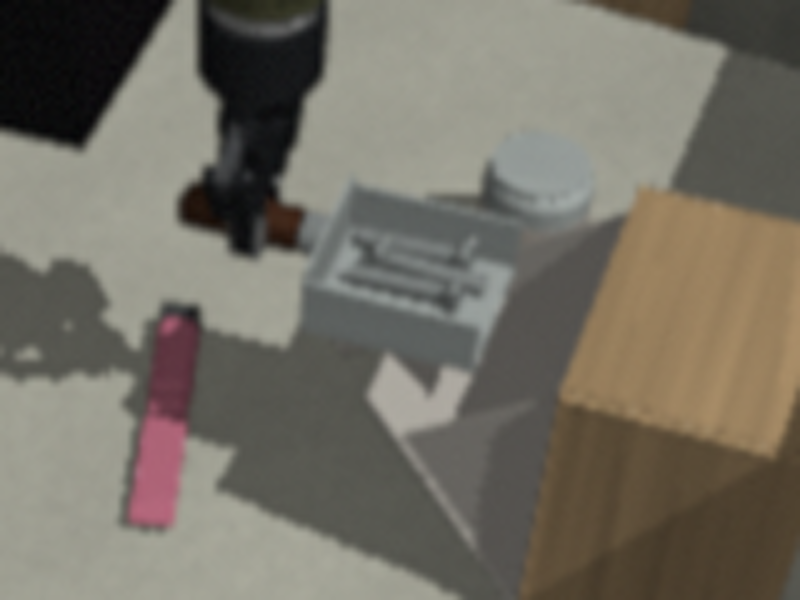

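{"name": "servo_tool", "arguments": {
  "increments": [
    {"offset": [-0.4, 0, 0.1], "yaw": 0},
    {"offset": [-0.8, 0, 0.2], "yaw": 0},
    {"offset": [-1.2, 0, 0.4], "yaw": 0},
    {"offset": [-1.6, 0, 0.6], "yaw": 0},
    {"offset": [-2, 0, 0.7], "yaw": 0},
    {"offset": [-2.4, 0, 0.9], "yaw": 0},
    {"offset": [-2.4, 0, 0.9], "yaw": 0},
    {"offset": [-2.4, 0, 0.9], "yaw": 0}
  ]
}}

```text
clock: 17.45
tcp_pos: [0.416, 0.211, 0.2027]
orientation: [0.706, -0.044, 0.706, 0.044]
wrist_force: [-0.4, -0.6, -3.9]
finger_gap: 0.0241
```

Run:
```python
from h import *
st()
shot('scene','sc9',(280,80,440,200),5)
```

```text
17.45 [0.416  0.211  0.2027] F [-0.4 -0.6 -3.9] T [-0.04  0.29 -0.04] gap 0.0241 j [ 0.3   0.12 -0.28  1.18 -0.    0.17]
```

View pics/sc9.png

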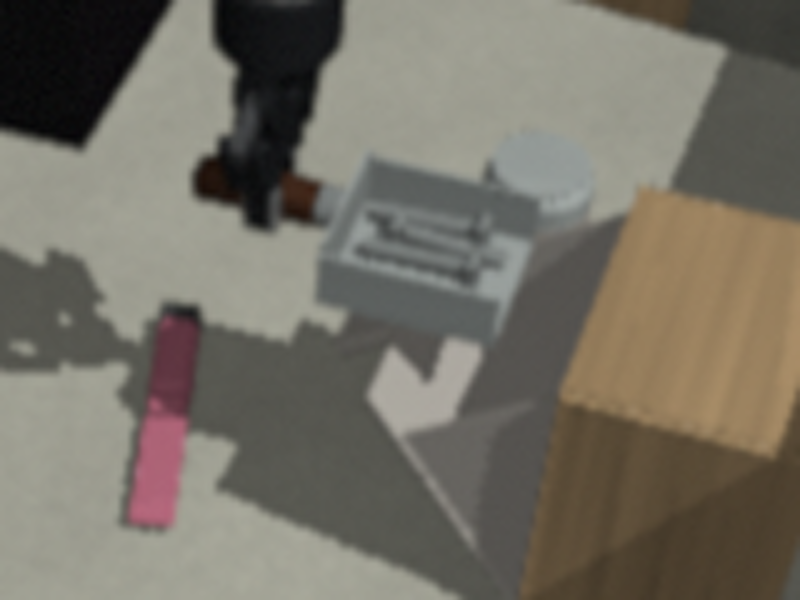

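Run:
```python
from h import *
go(.436,.03,.21,1.45)
```

```text
off [ -0.75 -18.2   -0.26] yaw 14.1 jawnow 1.696 tilt [-0. -0. -1.] j6 0.17 t 17.5
```

{"name": "servo_tool", "arguments": {
  "increments": [
    {"offset": [-1, 0, -0.5], "yaw": 0},
    {"offset": [-2, -0.5, -1.5], "yaw": 0},
    {"offset": [-2, -2, -2], "yaw": 0},
    {"offset": [-2, -4, -2.5], "yaw": 2},
    {"offset": [-2, -6.5, -2.5], "yaw": 4},
    {"offset": [-2, -9.5, -2], "yaw": 6},
    {"offset": [-2, -12.5, -1], "yaw": 9},
    {"offset": [-2, -15, -0.5], "yaw": 11}
  ],
  "force": 120
}}

```text
clock: 18.3
tcp_pos: [0.4299, 0.06, 0.2239]
orientation: [0.707, 0.024, 0.706, -0.024]
wrist_force: [0.1, 0.5, -3.2]
finger_gap: 0.0241
```

{"name": "servo_tool", "arguments": {
  "increments": [
    {"offset": [0, -2, 0], "yaw": 2},
    {"offset": [1, -3, 0], "yaw": 3},
    {"offset": [3, -3, 0], "yaw": 3},
    {"offset": [6, -3, 0], "yaw": 3},
    {"offset": [9, -3, 0], "yaw": 3},
    {"offset": [12, -3, 0], "yaw": 3},
    {"offset": [14, -3, 0], "yaw": 3},
    {"offset": [15, -3, 0], "yaw": 3}
  ]
}}

```text
clock: 19.1
tcp_pos: [0.4255, 0.0322, 0.0709]
orientation: [0.705, 0.042, 0.707, -0.042]
wrist_force: [0.0, -0.5, -3.9]
finger_gap: 0.0242
```

Run:
```python
from h import *
st();go(.436,.03,.014,1.45)
```

```text
19.1 [0.4255 0.0322 0.0709] F [ 0.  -0.5 -3.9] T [0.02 0.35 0.  ] gap 0.0242 j [-0.11  0.15 -0.58  0.84  0.    0.01]
off [ 5.68 -0.09  1.09] yaw 0.1 jawnow 1.453 tilt [-0.003  0.001 -1.   ] j6 0.01 t 19.1
```

{"name": "servo_tool", "arguments": {
  "increments": [
    {"offset": [1, 0, 0.5], "yaw": 0},
    {"offset": [2.5, 0, 1], "yaw": 0},
    {"offset": [4, 0, 1], "yaw": 0},
    {"offset": [5, 0, 1], "yaw": 0},
    {"offset": [5.4, 0, 1], "yaw": 0},
    {"offset": [5.6, 0, 1], "yaw": 0},
    {"offset": [5.6, 0, 1], "yaw": 0},
    {"offset": [5.6, 0, 1], "yaw": 0}
  ]
}}

```text
clock: 19.9
tcp_pos: [0.4383, 0.0303, 0.0172]
orientation: [0.706, 0.042, 0.705, -0.042]
wrist_force: [0.2, 0.5, -3.5]
finger_gap: 0.0238
```

Run:
```python
from h import *
st()
```

```text
19.9 [0.4383 0.0303 0.0172] F [ 0.2  0.5 -3.5] T [-0.02  0.28 -0.02] gap 0.0238 j [-0.11  0.25 -0.63  0.7  -0.    0.  ]
```

{"name": "servo_tool", "arguments": {
  "increments": [
    {"offset": [0, 0, 0], "yaw": 0},
    {"offset": [0, 0, 0], "yaw": 0},
    {"offset": [0, 0, 0], "yaw": 0},
    {"offset": [-1, 0, 0], "yaw": 0},
    {"offset": [-2.2, 0, -1], "yaw": 0},
    {"offset": [-2.2, 0, -2.5], "yaw": 0},
    {"offset": [-2.2, 0, -3.8], "yaw": 0},
    {"offset": [-2.2, 0, -3.8], "yaw": 0}
  ],
  "claw": 0.7
}}

```text
clock: 20.7
tcp_pos: [0.3978, 0.0352, 0.0387]
orientation: [0.705, 0.042, 0.706, -0.042]
wrist_force: [-0.5, 0.5, -0.8]
finger_gap: 0.0598
```

Run:
```python
from h import *
st()
shot('scene','sc10',(270,130,420,250),5)
```

```text
20.7 [0.3978 0.0352 0.0387] F [-0.5  0.5 -0.8] T [-0.    0.03  0.05] gap 0.0598 j [-0.11  0.15 -0.69  0.74 -0.    0.01]
```

View pics/sc10.png

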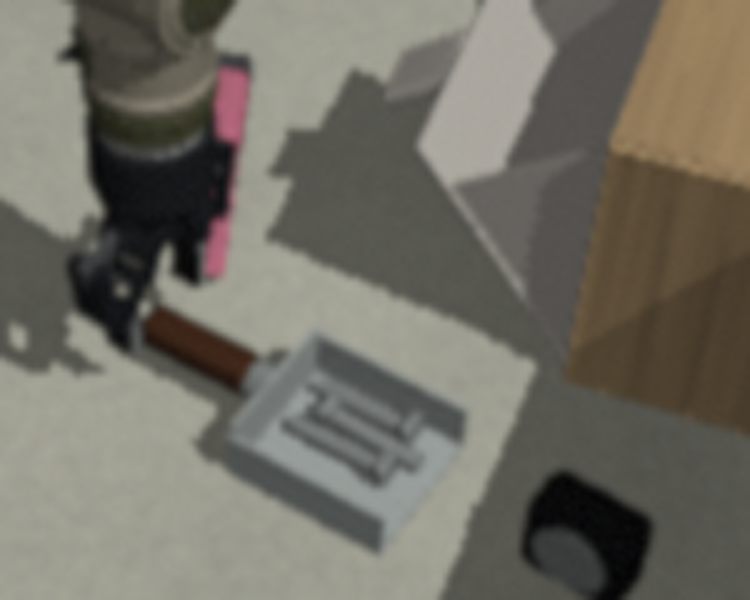

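{"name": "servo_tool", "arguments": {
  "increments": [
    {"offset": [0.3, 0, 0.5], "yaw": 0},
    {"offset": [0.3, 0, 0.5], "yaw": 0},
    {"offset": [0.3, 0, 0.5], "yaw": 0},
    {"offset": [0.3, 0, 0.5], "yaw": 0},
    {"offset": [0.3, 0, 0.5], "yaw": 0},
    {"offset": [0.3, 0, 0.5], "yaw": 0},
    {"offset": [0.3, 0, 0.5], "yaw": 0},
    {"offset": [0.3, 0, 0.5], "yaw": 0}
  ],
  "claw": 0
}}

```text
clock: 21.55
tcp_pos: [0.4054, 0.0342, 0.0358]
orientation: [0.706, 0.042, 0.706, -0.042]
wrist_force: [2.2, -0.1, 0.8]
finger_gap: 0.0214
```

{"name": "servo_tool", "arguments": {
  "increments": [
    {"offset": [0, 0, 0], "yaw": 0},
    {"offset": [0, 0, 0], "yaw": 0},
    {"offset": [-0.3, 0, 0], "yaw": 0},
    {"offset": [-0.6, 0, 0], "yaw": 0},
    {"offset": [-1, 0, 0], "yaw": 0},
    {"offset": [-1.5, 0, 0], "yaw": 0},
    {"offset": [-2, 0, 0], "yaw": 0},
    {"offset": [-2, 0, 0], "yaw": 0}
  ]
}}

```text
clock: 22.35
tcp_pos: [0.4052, 0.0343, 0.0563]
orientation: [0.706, 0.042, 0.706, -0.042]
wrist_force: [-0.5, -1.6, -3.4]
finger_gap: 0.0221
```

Run:
```python
from h import *
st()
shot('scene','sc11',(270,130,420,250),5)
```

```text
22.35 [0.4052 0.0343 0.0563] F [-0.5 -1.6 -3.4] T [ 0.02  0.41 -0.1 ] gap 0.0221 j [-0.11  0.13 -0.65  0.79 -0.    0.01]
```

View pics/sc11.png

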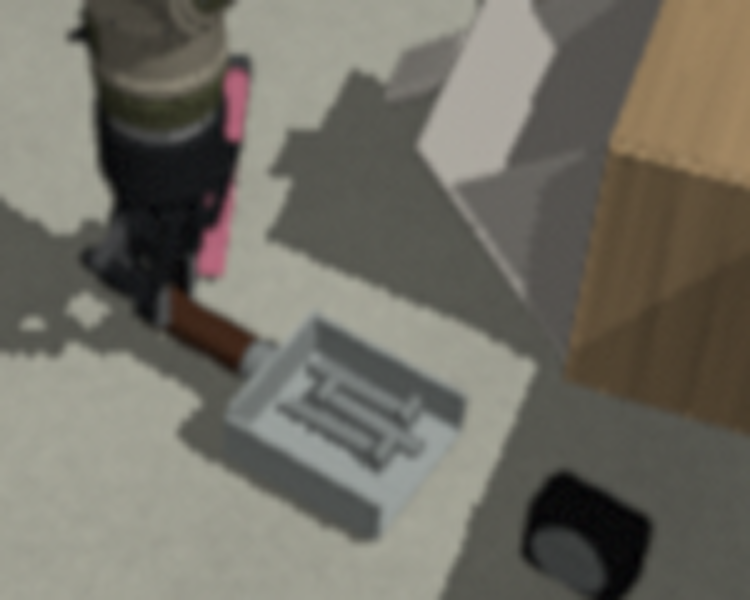

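Run:
```python
from h import *
go(.390,.208,.235,1.699)
```

```text
off [-17.9   17.07  -3.56] yaw -14.2 jawnow 1.452 tilt [ 0.001 -0.    -1.   ] j6 0.01 t 22.4
```

{"name": "servo_tool", "arguments": {
  "increments": [
    {"offset": [-1, 0, 0], "yaw": 0},
    {"offset": [-3, 0, 0], "yaw": 0},
    {"offset": [-5.5, 0, 0], "yaw": 0},
    {"offset": [-8, 0, 0], "yaw": 0},
    {"offset": [-11, 0, 0], "yaw": 0},
    {"offset": [-14, 0, 0], "yaw": 0},
    {"offset": [-16.5, 0, 0], "yaw": 0},
    {"offset": [-18, 0, 0], "yaw": 0}
  ]
}}

```text
clock: 23.2
tcp_pos: [0.4055, 0.0343, 0.2384]
orientation: [0.707, 0.042, 0.705, -0.042]
wrist_force: [1.0, -0.3, -3.5]
finger_gap: 0.022
```

{"name": "servo_tool", "arguments": {
  "increments": [
    {"offset": [0, 0.5, -0.5], "yaw": 0},
    {"offset": [0, 2, -1.5], "yaw": -1},
    {"offset": [0, 4, -2.5], "yaw": -3},
    {"offset": [0, 6.5, -4], "yaw": -5},
    {"offset": [0, 9, -5], "yaw": -8},
    {"offset": [0, 11.5, -5.5], "yaw": -10},
    {"offset": [0, 13.5, -5.5], "yaw": -12},
    {"offset": [0, 15, -5.5], "yaw": -14}
  ]
}}

```text
clock: 24.0
tcp_pos: [0.3666, 0.191, 0.2346]
orientation: [0.705, -0.045, 0.706, 0.045]
wrist_force: [0.6, 0.3, -3.7]
finger_gap: 0.0218
```

Run:
```python
from h import *
st();go(.3935,.2088,.206,1.699)
```

```text
24.0 [0.3666 0.191  0.2346] F [ 0.6  0.3 -3.7] T [-0.07  0.4  -0.04] gap 0.0218 j [ 0.29  0.   -0.32  1.25  0.    0.16]
off [2.86 1.42 2.9 ] yaw 0.0 jawnow 1.699 tilt [-0.002 -0.    -1.   ] j6 0.16 t 24.0
```

{"name": "servo_tool", "arguments": {
  "increments": [
    {"offset": [0, 0.5, 0.5], "yaw": 0},
    {"offset": [0, 1, 1.2], "yaw": 0},
    {"offset": [0.3, 1.4, 2], "yaw": 0},
    {"offset": [1, 1.4, 2.5], "yaw": 0},
    {"offset": [1.7, 1.4, 2.8], "yaw": 0},
    {"offset": [2.4, 1.4, 2.8], "yaw": 0},
    {"offset": [2.6, 1.4, 2.8], "yaw": 0},
    {"offset": [2.6, 1.4, 2.8], "yaw": 0}
  ]
}}

```text
clock: 24.8
tcp_pos: [0.3935, 0.2067, 0.209]
orientation: [0.705, -0.044, 0.706, 0.044]
wrist_force: [-0.0, -0.4, -3.3]
finger_gap: 0.0219
```

{"name": "servo_tool", "arguments": {
  "increments": [
    {"offset": [0, 0, 0], "yaw": 0},
    {"offset": [0, 0, 0], "yaw": 0},
    {"offset": [0, 0, 0], "yaw": 0},
    {"offset": [0, 0, 0], "yaw": 0},
    {"offset": [0, 0, 0], "yaw": 0},
    {"offset": [0, 0, 0], "yaw": 0},
    {"offset": [0, 0, 0], "yaw": 0},
    {"offset": [0, 0, 0], "yaw": 0}
  ],
  "force": 20
}}

```text
clock: 25.6
tcp_pos: [0.3942, 0.2072, 0.2096]
orientation: [0.706, -0.044, 0.706, 0.044]
wrist_force: [-0.2, -0.1, -3.8]
finger_gap: 0.0217
```

Run:
```python
from h import *
st()
shot('scene','sc12',(280,80,440,200),5)
```

```text
25.6 [0.3942 0.2072 0.2096] F [-0.2 -0.1 -3.8] T [-0.11  0.37  0.04] gap 0.0217 j [ 0.3   0.07 -0.31  1.19 -0.    0.18]
```

View pics/sc12.png

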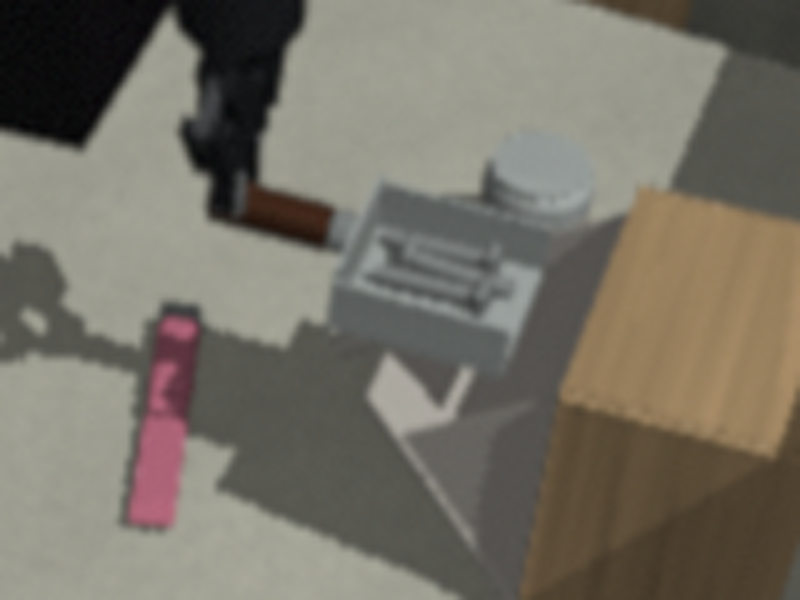

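{"name": "servo_tool", "arguments": {
  "increments": [
    {"offset": [-3, 0, 0], "yaw": 0},
    {"offset": [-3, 0, 0], "yaw": 0},
    {"offset": [-3, 0, 0], "yaw": 0},
    {"offset": [-3, 0, 0], "yaw": 0},
    {"offset": [-3, 0, 0], "yaw": 0},
    {"offset": [-3, 0, 0], "yaw": 0},
    {"offset": [-3, 0, 0], "yaw": 0},
    {"offset": [-3, 0, 0], "yaw": 0}
  ]
}}

```text
clock: 26.45
tcp_pos: [0.3941, 0.2071, 0.2394]
orientation: [0.706, -0.044, 0.706, 0.044]
wrist_force: [-0.1, 0.8, -3.9]
finger_gap: 0.0219
```

Run:
```python
from h import *
st()
shot('scene','sc13',(280,80,440,200),5)
```

```text
26.45 [0.3941 0.2071 0.2394] F [-0.1  0.8 -3.9] T [-0.15  0.35 -0.06] gap 0.0219 j [ 0.3   0.06 -0.25  1.26 -0.    0.18]
```

View pics/sc13.png

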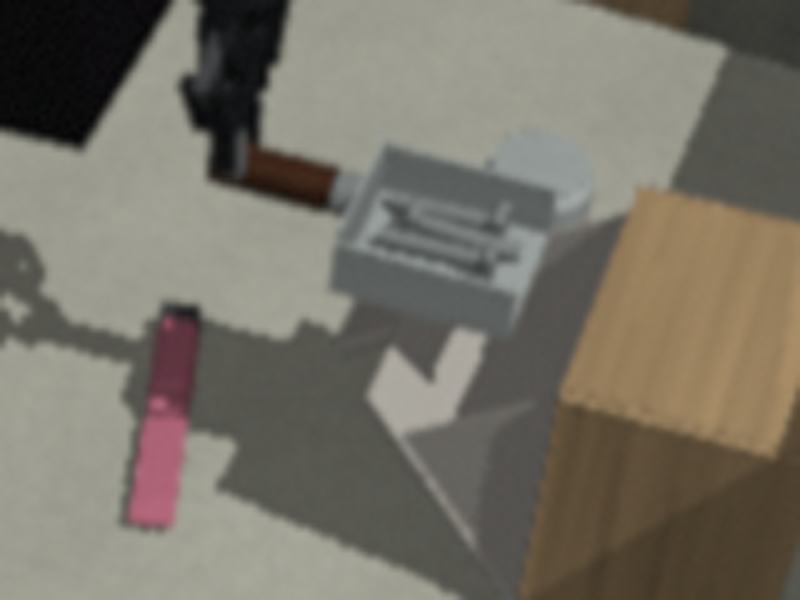

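{"name": "servo_tool", "arguments": {
  "increments": [
    {"offset": [-3, 0, 0], "yaw": 0},
    {"offset": [-6, 0, 0], "yaw": 0},
    {"offset": [-6, 0, 0], "yaw": 0},
    {"offset": [-3, 0, 0], "yaw": 0},
    {"offset": [0, 0, 0], "yaw": 0},
    {"offset": [-5, 0, 0], "yaw": 0},
    {"offset": [-8, 0, 0], "yaw": 0},
    {"offset": [-8, 0, 0], "yaw": 0}
  ]
}}

```text
clock: 27.3
tcp_pos: [0.3949, 0.2074, 0.3215]
orientation: [0.707, -0.044, 0.704, 0.045]
wrist_force: [1.2, 0.5, -2.0]
finger_gap: 0.0219
```

Run:
```python
from h import *
st()
shot('scene','sc14',(280,40,440,160),5)
```

```text
27.3 [0.3949 0.2074 0.3215] F [ 1.2  0.5 -2. ] T [0.   0.11 0.06] gap 0.0219 j [ 0.3   0.05 -0.06  1.46 -0.    0.18]
```

View pics/sc14.png

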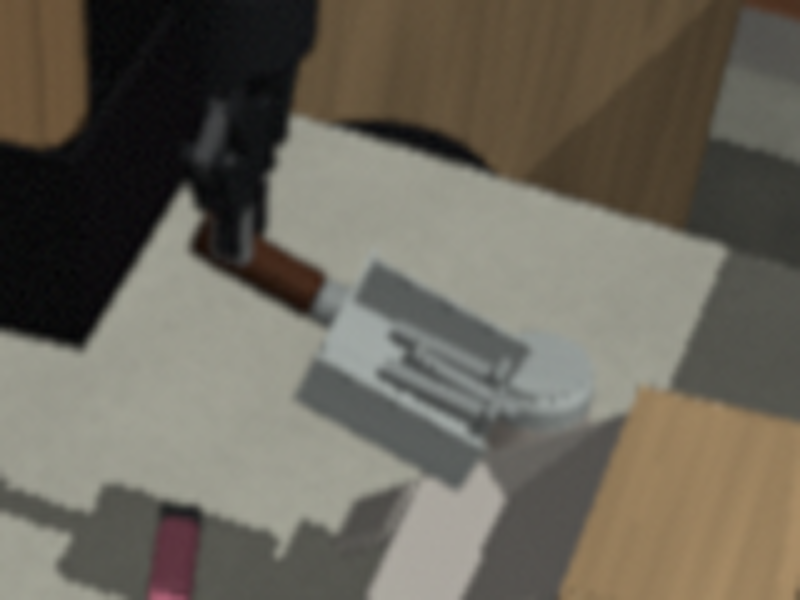

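{"name": "servo_tool", "arguments": {
  "increments": [
    {"offset": [0, 0, 0], "yaw": 0},
    {"offset": [0, 0, 0], "yaw": 0},
    {"offset": [0, 0, 0], "yaw": 0},
    {"offset": [0, 0, 0], "yaw": 0},
    {"offset": [0, 0, 0], "yaw": 0},
    {"offset": [0, 0, 0], "yaw": 0},
    {"offset": [0, 0, 0], "yaw": 0},
    {"offset": [0, 0, 0], "yaw": 0}
  ],
  "force": 120
}}

```text
clock: 28.15
tcp_pos: [0.3942, 0.2072, 0.3197]
orientation: [0.706, -0.044, 0.706, 0.044]
wrist_force: [0.3, 0.1, -2.2]
finger_gap: 0.022
```

Run:
```python
from h import *
st()
p,d=shot('scene','sc15',(280,40,440,160),5)
p,d2=shot('top','top15',(150,80,350,230))
np.set_printoptions(precision=3,suppress=True)
W=pts('scene',d)
c=lambda x,y:W[int(40+y/5),int(280+x/5)]
for q in((345,330),(370,290),(330,395),(450,480),(470,430),(360,340),(520,400)): print(q,c(*q))
```

```text
28.15 [0.3942 0.2072 0.3197] F [ 0.3  0.1 -2.2] T [-0.06  0.17 -0.02] gap 0.022 j [ 0.3   0.05 -0.06  1.46 -0.    0.18]
(345, 330) [0.453 0.236 0.261]
(370, 290) [0.456 0.262 0.275]
(330, 395) [0.475 0.168 0.271]
(450, 480) [0.55  0.176 0.232]
(470, 430) [0.542 0.226 0.228]
(360, 340) [0.463 0.237 0.257]
(520, 400) [0.507 0.436 0.083]
```

View pics/sc15.png

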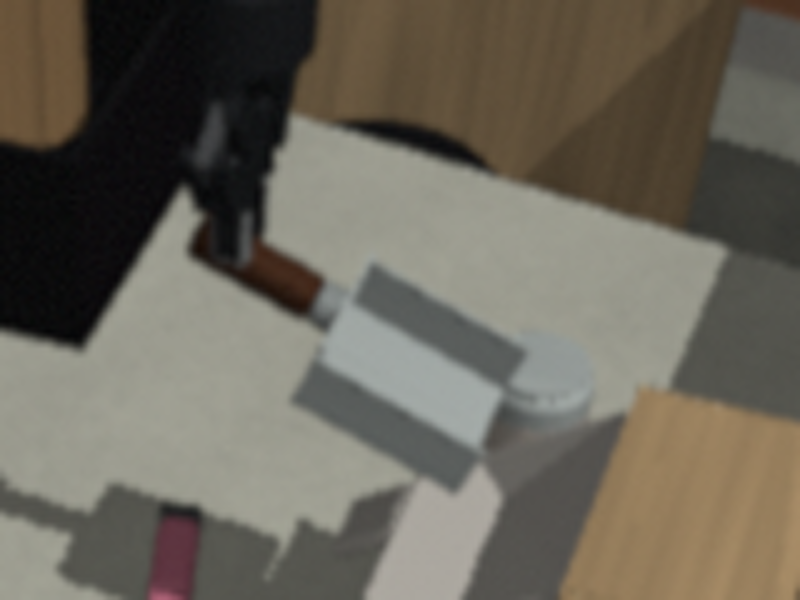

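View pics/top15.png

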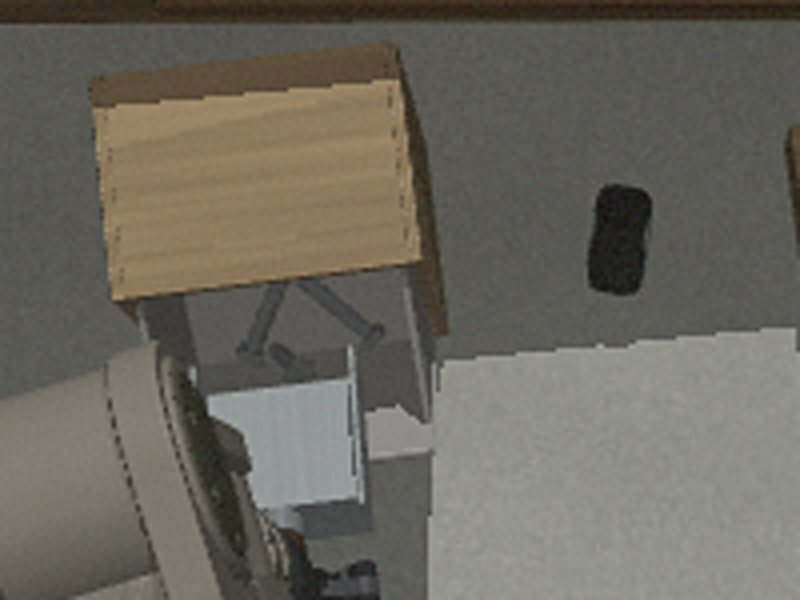

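Run:
```python
from h import *
go(.41,.03,.30,1.452)
```

```text
off [  1.97 -17.78  -0.65] yaw 14.0 jawnow 1.696 tilt [ 0. -0. -1.] j6 0.18 t 28.25
```

{"name": "servo_tool", "arguments": {
  "increments": [
    {"offset": [-1, 0, -2], "yaw": 0},
    {"offset": [-1, -1, -4], "yaw": 0},
    {"offset": [-1, -4, -4], "yaw": 2},
    {"offset": [-1, -8, -3], "yaw": 6},
    {"offset": [-1, -12, -2], "yaw": 10},
    {"offset": [-1, -15, -1], "yaw": 14},
    {"offset": [-1, -18, -0.6], "yaw": 14},
    {"offset": [-1, -18, -0.6], "yaw": 14}
  ]
}}

```text
clock: 29.05
tcp_pos: [0.4118, 0.025, 0.3294]
orientation: [0.706, 0.043, 0.706, -0.044]
wrist_force: [-1.0, 0.4, -2.2]
finger_gap: 0.0216
```

{"name": "servo_tool", "arguments": {
  "increments": [
    {"offset": [3, 0, 0], "yaw": 0},
    {"offset": [6, 0, 0], "yaw": 0},
    {"offset": [9, 0, 0], "yaw": 0},
    {"offset": [12, 0, 0], "yaw": 0},
    {"offset": [14, 0, 0], "yaw": 0},
    {"offset": [16, 0, 0], "yaw": 0},
    {"offset": [17, 0, 0], "yaw": 0},
    {"offset": [17, 0, 0], "yaw": 0}
  ]
}}

```text
clock: 29.85
tcp_pos: [0.4095, 0.0283, 0.1586]
orientation: [0.705, 0.042, 0.707, -0.042]
wrist_force: [-0.2, 0.1, -1.9]
finger_gap: 0.0215
```

Run:
```python
from h import *
st()
shot('scene','sc16',(270,110,430,230),5)
```

```text
29.85 [0.4095 0.0283 0.1586] F [-0.2  0.1 -1.9] T [ 0.04  0.18 -0.01] gap 0.0215 j [-0.13  0.04 -0.47  1.06  0.   -0.01]
```

View pics/sc16.png

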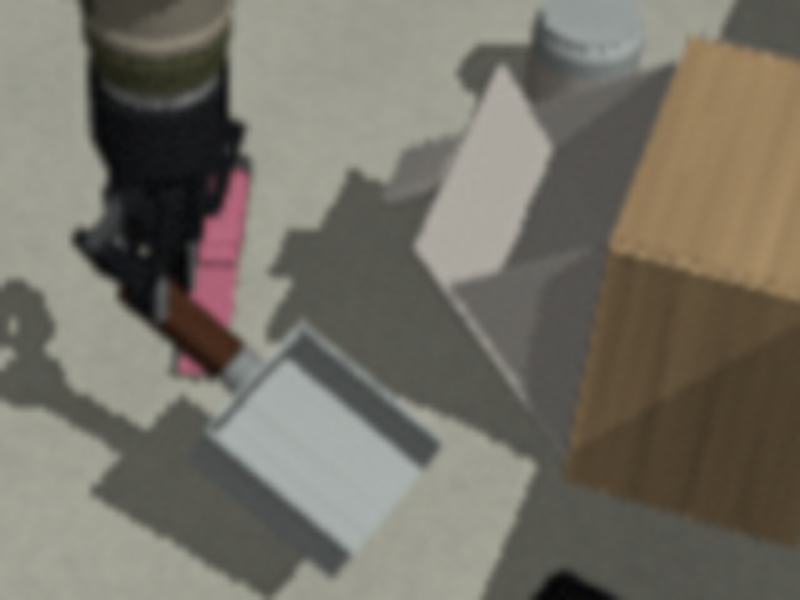

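Empty. Lower it with light grip so that the bench levels it.

{"name": "servo_tool", "arguments": {
  "increments": [
    {"offset": [1, 0, 0], "yaw": 0},
    {"offset": [2, 0, 0], "yaw": 0},
    {"offset": [3, 0, 0], "yaw": 0},
    {"offset": [4, 0, 0], "yaw": 0},
    {"offset": [5, 0, 0], "yaw": 0},
    {"offset": [6, 0, 0], "yaw": 0},
    {"offset": [7, 0, 0], "yaw": 0},
    {"offset": [8, 0, 0], "yaw": 0}
  ],
  "force": 20
}}

```text
clock: 30.7
tcp_pos: [0.4107, 0.0278, 0.0792]
orientation: [0.706, 0.042, 0.706, -0.042]
wrist_force: [-4.4, 0.8, 6.4]
finger_gap: 0.0214
```

Run:
```python
from h import *
st()
shot('scene','sc17',(270,110,430,230),5)
```

```text
30.7 [0.4107 0.0278 0.0792] F [-4.4  0.8  6.4] T [-0.04  0.06  0.01] gap 0.0214 j [-0.13  0.11 -0.61  0.85 -0.   -0.01]
```

View pics/sc17.png

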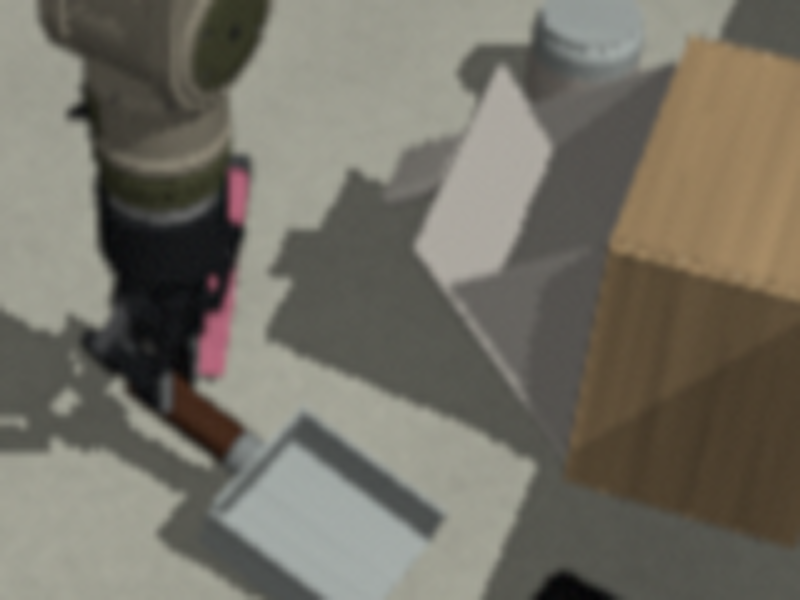

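{"name": "servo_tool", "arguments": {
  "increments": [
    {"offset": [0.7, 0, 0], "yaw": 0},
    {"offset": [1.4, 0, 0], "yaw": 0},
    {"offset": [2.1, 0, 0], "yaw": 0},
    {"offset": [2.8, 0, 0], "yaw": 0},
    {"offset": [3.4, 0, 0], "yaw": 0},
    {"offset": [3.8, 0, 0], "yaw": 0},
    {"offset": [3.8, 0, 0], "yaw": 0},
    {"offset": [3.8, 0, 0], "yaw": 0}
  ]
}}

```text
clock: 31.55
tcp_pos: [0.4108, 0.0281, 0.0416]
orientation: [0.706, 0.042, 0.706, -0.042]
wrist_force: [-0.9, 2.2, 2.2]
finger_gap: 0.0216
```

{"name": "servo_tool", "arguments": {
  "increments": [
    {"offset": [0, 0, 0], "yaw": 0},
    {"offset": [0, 0, 0], "yaw": 0},
    {"offset": [0, 0, 0], "yaw": 0},
    {"offset": [0, 0, 0], "yaw": 0},
    {"offset": [-2, 0, 0], "yaw": 0},
    {"offset": [-5, 0, 0], "yaw": 0},
    {"offset": [-9, 0, 0], "yaw": 0},
    {"offset": [-13, 0, 0], "yaw": 0}
  ],
  "claw": 1
}}

```text
clock: 32.35
tcp_pos: [0.41, 0.0278, 0.1728]
orientation: [0.705, 0.042, 0.706, -0.042]
wrist_force: [1.5, -0.4, -0.1]
finger_gap: 0.0852
```

Run:
```python
from h import *
st()
shot('scene','sc18',(240,100,440,250),4)
p,d=env.read_camera('top'); save(p,'top18')
go(.46,.215,.30,1.699)
```

```text
32.35 [0.41   0.0278 0.1728] F [ 1.5 -0.4 -0.1] T [-0.02 -0.05 -0.01] gap 0.0852 j [-0.13  0.03 -0.45  1.1  -0.   -0.01]
off [-12.31  19.17   2.44] yaw -14.2 jawnow 1.452 tilt [ 0.009 -0.001 -1.   ] j6 -0.01 t 32.45
```

View pics/sc18.png

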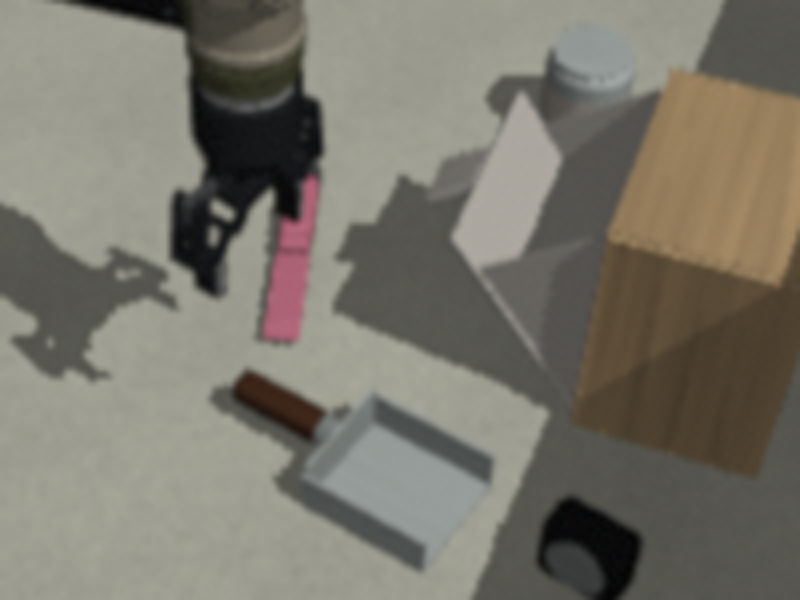

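View pics/top18.png

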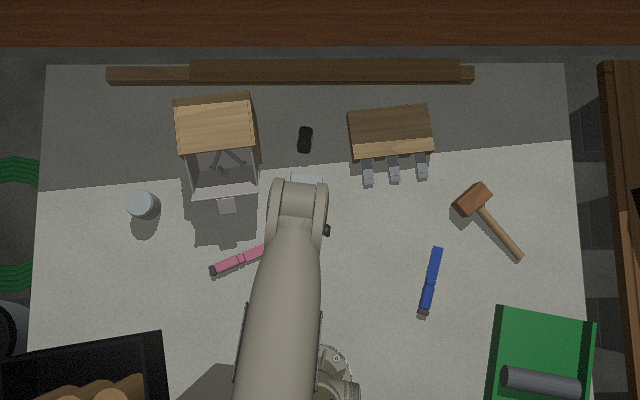

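{"name": "servo_tool", "arguments": {
  "increments": [
    {"offset": [-5, 2, 0], "yaw": 0},
    {"offset": [-9, 5, 0.5], "yaw": -4},
    {"offset": [-9, 9, 1.5], "yaw": -8},
    {"offset": [-9, 13, 3], "yaw": -14.2},
    {"offset": [-9, 16, 4], "yaw": -14.2},
    {"offset": [-9, 19, 5], "yaw": -14.2},
    {"offset": [-9, 19.6, 5], "yaw": -14.2},
    {"offset": [-9, 19.6, 5], "yaw": -14.2}
  ]
}}

```text
clock: 33.25
tcp_pos: [0.4832, 0.2172, 0.2604]
orientation: [0.705, -0.046, 0.706, 0.046]
wrist_force: [-0.2, -0.4, -0.2]
finger_gap: 0.0853
```

Run:
```python
from h import *
st(); go(.4856,.2202,.118,1.695)
```

```text
33.25 [0.4832 0.2172 0.2604] F [-0.2 -0.4 -0.2] T [-0.05  0.01 -0.01] gap 0.0853 j [ 0.27  0.22 -0.01  1.35 -0.    0.14]
off [14.24  0.28  0.3 ] yaw 0.4 jawnow 1.701 tilt [-0.002 -0.001 -1.   ] j6 0.14 t 33.25
```

{"name": "servo_tool", "arguments": {
  "increments": [
    {"offset": [3, 0.3, 0], "yaw": 0},
    {"offset": [6, 0.3, 0], "yaw": 0},
    {"offset": [9, 0.3, 0], "yaw": 0},
    {"offset": [12, 0.3, 0], "yaw": 0},
    {"offset": [14.2, 0.3, 0.2], "yaw": 0},
    {"offset": [14.2, 0.3, 0.2], "yaw": 0},
    {"offset": [14.2, 0.3, 0.2], "yaw": 0},
    {"offset": [14.2, 0.3, 0.2], "yaw": 0}
  ]
}}

```text
clock: 34.05
tcp_pos: [0.4861, 0.2195, 0.1212]
orientation: [0.706, -0.045, 0.705, 0.045]
wrist_force: [0.1, -0.2, -0.1]
finger_gap: 0.0855
```

{"name": "servo_tool", "arguments": {
  "increments": [
    {"offset": [0, 0, 0], "yaw": 0},
    {"offset": [0, 0, 0], "yaw": 0},
    {"offset": [0, 0, 0], "yaw": 0},
    {"offset": [0, 0, 0], "yaw": 0},
    {"offset": [0, 0, 0], "yaw": 0},
    {"offset": [0, 0, 0], "yaw": 0},
    {"offset": [0, 0, 0], "yaw": 0},
    {"offset": [0, 0, 0], "yaw": 0}
  ],
  "claw": 0,
  "force": 40
}}

```text
clock: 34.85
tcp_pos: [0.4854, 0.2228, 0.1215]
orientation: [0.706, -0.044, 0.705, 0.049]
wrist_force: [-3.0, 8.3, 6.2]
finger_gap: 0.0491
```

Run:
```python
from h import *
st()
ph0=np.arctan2(31,180); r=np.hypot(31,180)
b=lambda a:np.array([r*np.sin(ph0+a),r*np.cos(ph0+a)])/10
for a in np.linspace(.65,-.02,17)[1:]: print(round(a,3),'fwd',(b(.65)-b(a))[0].round(2),'up',(b(a)-b(.65))[1].round(2))
```

```text
34.85 [0.4854 0.2228 0.1215] F [-3.   8.3  6.2] T [ 2.12  0.71 -0.05] gap 0.0491 j [ 0.28  0.29 -0.26  1.01  0.01  0.15]
0.608 fwd 0.53 up 0.55
0.566 fwd 1.09 up 1.07
0.524 fwd 1.67 up 1.58
0.483 fwd 2.26 up 2.05
0.441 fwd 2.88 up 2.51
0.399 fwd 3.52 up 2.93
0.357 fwd 4.17 up 3.33
0.315 fwd 4.84 up 3.7
0.273 fwd 5.52 up 4.04
0.231 fwd 6.22 up 4.36
0.189 fwd 6.93 up 4.64
0.147 fwd 7.65 up 4.9
0.106 fwd 8.38 up 5.12
0.064 fwd 9.12 up 5.31
0.022 fwd 9.87 up 5.47
-0.02 fwd 10.62 up 5.6
```

{"name": "servo_tool", "arguments": {
  "increments": [
    {"offset": [-0.55, 0, 0.5], "yaw": 0},
    {"offset": [-1.07, 0, 1.1], "yaw": 0},
    {"offset": [-1.58, 0, 1.7], "yaw": 0},
    {"offset": [-2.05, 0, 2.3], "yaw": 0},
    {"offset": [-2.5, 0, 2.9], "yaw": 0},
    {"offset": [-2.9, 0, 3.5], "yaw": 0},
    {"offset": [-3.3, 0, 4.2], "yaw": 0},
    {"offset": [-3.7, 0, 4.8], "yaw": 0}
  ]
}}

```text
clock: 35.65
tcp_pos: [0.5315, 0.2284, 0.1564]
orientation: [0.705, -0.044, 0.707, 0.048]
wrist_force: [-0.1, 8.2, -6.3]
finger_gap: 0.0491
```

{"name": "servo_tool", "arguments": {
  "increments": [
    {"offset": [-0.35, 0, 0.7], "yaw": 0},
    {"offset": [-0.65, 0, 1.4], "yaw": 0},
    {"offset": [-0.95, 0, 2.1], "yaw": 0},
    {"offset": [-1.2, 0, 2.8], "yaw": 0},
    {"offset": [-1.4, 0, 3.6], "yaw": 0},
    {"offset": [-1.6, 0, 4.3], "yaw": 0},
    {"offset": [-1.75, 0, 5.1], "yaw": 0},
    {"offset": [-1.85, 0, 5.7], "yaw": 0}
  ]
}}

```text
clock: 36.45
tcp_pos: [0.5888, 0.2355, 0.1758]
orientation: [0.705, -0.045, 0.706, 0.047]
wrist_force: [-3.0, 6.1, 4.0]
finger_gap: 0.0492
```

{"name": "servo_tool", "arguments": {
  "increments": [
    {"offset": [0, 0, 0.2], "yaw": 0},
    {"offset": [0, 0, 0.4], "yaw": 0},
    {"offset": [0, 0, 0.4], "yaw": 0},
    {"offset": [0, 0, 0.4], "yaw": 0},
    {"offset": [0, 0, 0.4], "yaw": 0},
    {"offset": [0, 0, 0.4], "yaw": 0},
    {"offset": [0, 0, 0.4], "yaw": 0},
    {"offset": [0, 0, 0.4], "yaw": 0}
  ]
}}

```text
clock: 37.25
tcp_pos: [0.5931, 0.236, 0.1765]
orientation: [0.706, -0.045, 0.705, 0.047]
wrist_force: [-1.4, 5.4, 3.9]
finger_gap: 0.0493
```

Run:
```python
from h import *
st()
```

```text
37.25 [0.5931 0.236  0.1765] F [-1.4  5.4  3.9] T [ 1.16  0.69 -0.15] gap 0.0493 j [0.25 0.45 0.12 1.23 0.   0.12]
```

{"name": "servo_tool", "arguments": {
  "increments": [
    {"offset": [0, 0, 0.2], "yaw": 0},
    {"offset": [0, 0, 0.4], "yaw": 0},
    {"offset": [0, 0, 0.6], "yaw": 0},
    {"offset": [0, 0, 0.8], "yaw": 0},
    {"offset": [0, 0, 0.8], "yaw": 0},
    {"offset": [0, 0, 0.8], "yaw": 0},
    {"offset": [0, 0, 0.8], "yaw": 0},
    {"offset": [0, 0, 0.8], "yaw": 0}
  ]
}}

```text
clock: 38.05
tcp_pos: [0.5941, 0.2361, 0.1765]
orientation: [0.702, -0.045, 0.71, 0.047]
wrist_force: [-20.7, 2.0, 14.7]
finger_gap: 0.049
```

Run:
```python
from h import *
st()
```

```text
38.05 [0.5941 0.2361 0.1765] F [-20.7   2.   14.7] T [ 0.5   4.29 -0.42] gap 0.049 j [0.25 0.47 0.14 1.25 0.   0.12]
```

{"name": "servo_tool", "arguments": {
  "increments": [
    {"offset": [0, 0, -0.6], "yaw": 0},
    {"offset": [0, 0, -0.6], "yaw": 0},
    {"offset": [0, 0, -0.6], "yaw": 0},
    {"offset": [0, 0, -0.6], "yaw": 0},
    {"offset": [0, 0, -0.6], "yaw": 0},
    {"offset": [0, 0, -0.6], "yaw": 0},
    {"offset": [0, 0, -0.6], "yaw": 0},
    {"offset": [0, 0, -0.6], "yaw": 0}
  ],
  "claw": 1
}}

```text
clock: 38.85
tcp_pos: [0.5954, 0.2339, 0.1751]
orientation: [0.706, -0.046, 0.706, 0.045]
wrist_force: [0.2, 0.5, 1.1]
finger_gap: 0.0853
```

{"name": "servo_tool", "arguments": {
  "increments": [
    {"offset": [-3, 0, 0], "yaw": 0},
    {"offset": [-7, 0, 0], "yaw": 0},
    {"offset": [-11, 0, 0], "yaw": 0},
    {"offset": [-12, -4, -1], "yaw": 0},
    {"offset": [-12, -9, -3], "yaw": 0},
    {"offset": [-12, -14, -5], "yaw": 0},
    {"offset": [-12, -19, -7], "yaw": 0},
    {"offset": [-12, -24, -9], "yaw": 0}
  ]
}}

```text
clock: 39.65
tcp_pos: [0.54, -0.0022, 0.2954]
orientation: [0.706, -0.046, 0.705, 0.046]
wrist_force: [0.6, -0.8, 0.5]
finger_gap: 0.0856
```

Run:
```python
from h import *
st()
p,d=shot('scene','sc19',(240,50,480,230),3)
save(p,'sc19b',(260,240,410,360),5)
p,d=shot('top','top19',(150,80,350,230))
save(p,'top19b',(340,90,500,200),5)
```

```text
39.65 [ 0.54   -0.0022  0.2954] F [ 0.6 -0.8  0.5] T [-0.05 -0.07 -0.03] gap 0.0856 j [-0.15  0.23  0.1   1.43 -0.   -0.28]
```

View pics/sc19.png

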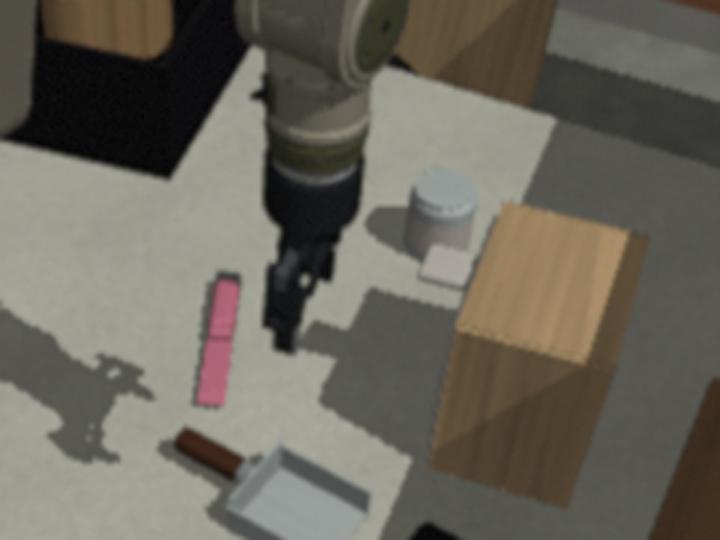

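View pics/top19.png

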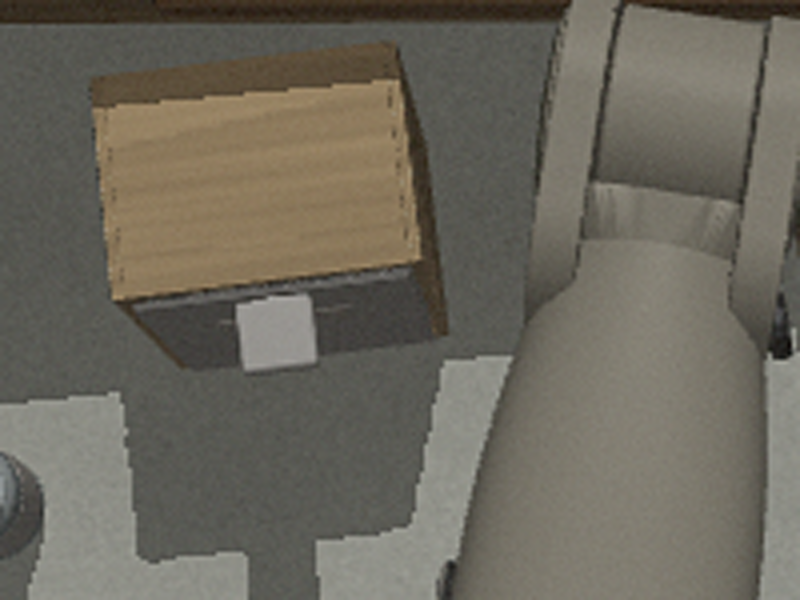

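View pics/sc19b.png

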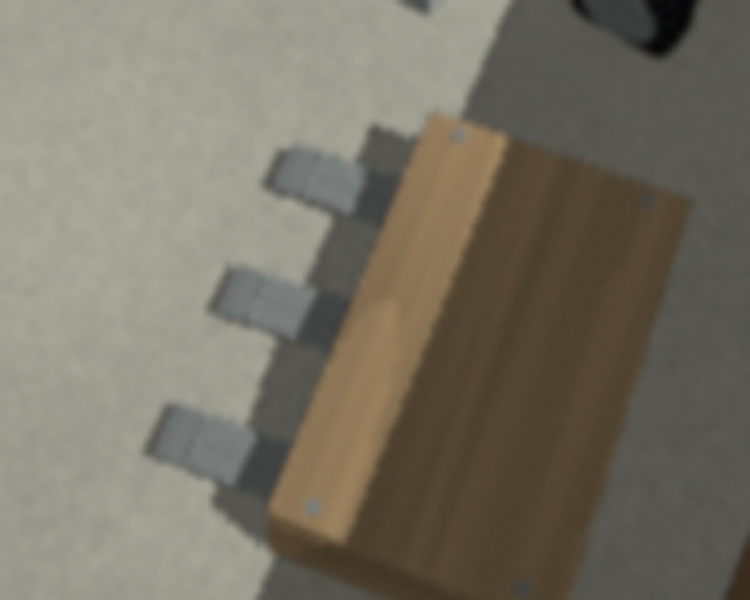

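View pics/top19b.png

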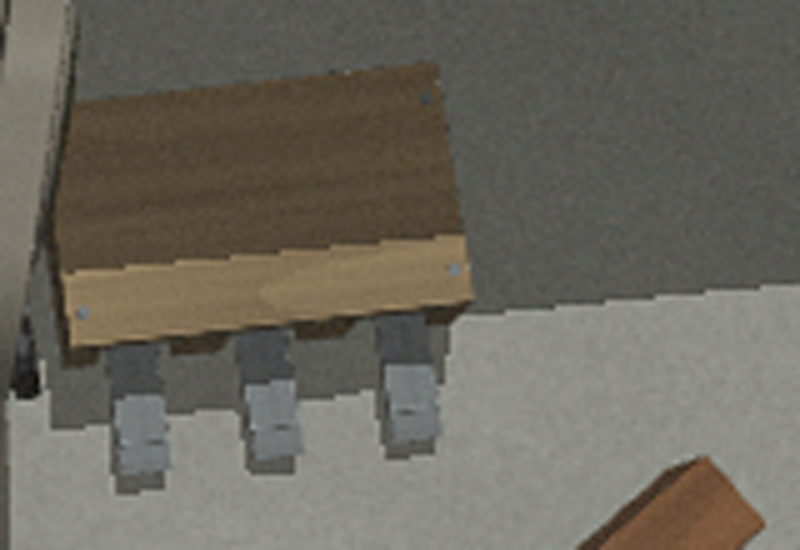

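```bash
cat >> h.py <<'E'
BO=np.array([.645,-.2484]); BY=.108
def bw(x,y):
    c,s=np.cos(BY),np.sin(BY); return BO+np.array([c*x-s*y,s*x+c*y])
def wb(p):
    c,s=np.cos(BY),np.sin(BY); d=np.asarray(p)[:2]-BO; return np.array([c*d[0]+s*d[1],-s*d[0]+c*d[1]])
def bgo(x,y,z,jaw=BY+np.pi/2): go(*bw(x,y),z,jaw)
E
python3 - <<'E'
from h import *
np.set_printoptions(precision=4,suppress=True)
tb=lambda x,y:(340+x/5,90+y/5); sb=lambda x,y:(260+x/5,240+y/5)
# blade edges: mid-points of blade lit part near tip: top view left/right edges, scene
for n,a,b in (('c1',(140,437),(300,178)),('c2',(270,420),(245,300)),('c3',(411,400),(185,437))):
    p=plane('top',*tb(*a),.0155); q=plane('scene',*sb(*b),.0155); print(n,'top',wb(p),'scene',wb(q))
bgo(-.045,-.082,.12)
E
```

```text
c1 top [-0.053   0.0793] scene [-0.0576  0.0733]
c2 top [-0.0518  0.0012] scene [-0.0577 -0.0051]
c3 top [-0.0495 -0.0839] scene [-0.0571 -0.0855]
off [ 17.62 -33.47   2.91] yaw 0.8 jawnow 1.693 tilt [ 0.    -0.002 -1.   ] j6 -0.28 t 39.75
```

{"name": "servo_tool", "arguments": {
  "increments": [
    {"offset": [0, -5, 0.4], "yaw": 0},
    {"offset": [0, -10, 0.8], "yaw": 0.5},
    {"offset": [2, -15, 1.2], "yaw": 0.8},
    {"offset": [5, -20, 1.6], "yaw": 0.8},
    {"offset": [9, -25, 2], "yaw": 0.8},
    {"offset": [13, -30, 2.5], "yaw": 0.8},
    {"offset": [17, -33.6, 2.9], "yaw": 0.8},
    {"offset": [17.6, -33.6, 2.9], "yaw": 0.8}
  ],
  "claw": 0.6
}}

```text
clock: 40.55
tcp_pos: [0.6136, -0.3318, 0.1182]
orientation: [0.706, -0.041, 0.705, 0.04]
wrist_force: [0.2, 0.4, -0.1]
finger_gap: 0.0513
```

Run:
```python
from h import *
st();bgo(-.045,-.084,.005)
p,d=env.read_camera('scene');save(p,'sc20',(240,220,420,370),4)
```

```text
40.55 [ 0.6136 -0.3318  0.1182] F [ 0.2  0.4 -0.1] T [ 0.04 -0.05 -0.09] gap 0.0513 j [-0.61  0.6   0.21  1.18  0.   -0.73]
off [11.32 -0.43 -0.5 ] yaw 0.4 jawnow 1.686 tilt [ 0.001 -0.001 -1.   ] j6 -0.73 t 40.55
```

View pics/sc20.png

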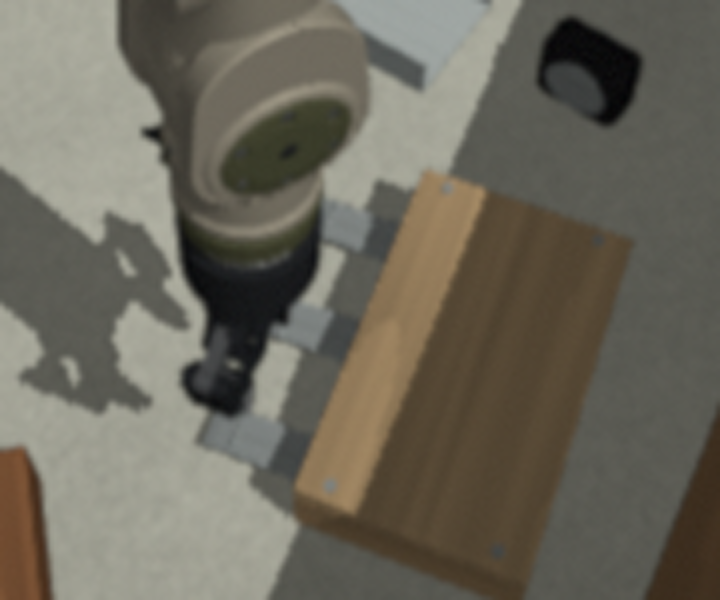

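{"name": "servo_tool", "arguments": {
  "increments": [
    {"offset": [1, -0.4, -0.3], "yaw": 0},
    {"offset": [3, -0.4, -0.5], "yaw": 0},
    {"offset": [5, -0.4, -0.5], "yaw": 0},
    {"offset": [7, -0.4, -0.5], "yaw": 0},
    {"offset": [9, -0.4, -0.5], "yaw": 0},
    {"offset": [10.5, -0.4, -0.5], "yaw": 0},
    {"offset": [11.3, -0.4, -0.5], "yaw": 0},
    {"offset": [11.3, -0.4, -0.5], "yaw": 0}
  ]
}}

```text
clock: 41.4
tcp_pos: [0.6079, -0.3337, 0.0056]
orientation: [0.706, -0.041, 0.706, 0.041]
wrist_force: [-1.1, 0.2, 0.4]
finger_gap: 0.0518
```

{"name": "servo_tool", "arguments": {
  "increments": [
    {"offset": [0, 0, 0], "yaw": 0},
    {"offset": [0, 0, 0], "yaw": 0},
    {"offset": [0, 0, 0], "yaw": 0},
    {"offset": [0, 0, 0], "yaw": 0},
    {"offset": [0, 0, 0], "yaw": 0},
    {"offset": [0, 0, 0], "yaw": 0},
    {"offset": [0, 0, 0], "yaw": 0},
    {"offset": [0, 0, 0], "yaw": 0}
  ],
  "claw": 0,
  "force": 40
}}

```text
clock: 42.2
tcp_pos: [0.6088, -0.3351, 0.0066]
orientation: [0.706, -0.041, 0.706, 0.04]
wrist_force: [2.8, -0.1, 2.5]
finger_gap: 0.0288
```

Run:
```python
from h import *
st();bgo(-.195,-.084,.006)
```

```text
42.2 [ 0.6088 -0.3351  0.0066] F [ 2.8 -0.1  2.5] T [-0.2  -0.48 -0.08] gap 0.0288 j [-0.62  0.67  0.06  0.95  0.   -0.73]
off [  0.04  -0.07 -14.96] yaw 0.4 jawnow 1.686 tilt [ 0.001 -0.001 -1.   ] j6 -0.73 t 42.2
```

{"name": "servo_tool", "arguments": {
  "increments": [
    {"offset": [0, 0, -1.5], "yaw": 0},
    {"offset": [0, 0, -3.5], "yaw": 0},
    {"offset": [0, 0, -6], "yaw": 0},
    {"offset": [0, 0, -8.5], "yaw": 0},
    {"offset": [0, 0, -11], "yaw": 0},
    {"offset": [0, 0, -13.5], "yaw": 0},
    {"offset": [0, 0, -15.3], "yaw": 0},
    {"offset": [0, 0, -15.3], "yaw": 0}
  ]
}}

```text
clock: 43.0
tcp_pos: [0.4535, -0.352, 0.0062]
orientation: [0.705, -0.039, 0.707, 0.04]
wrist_force: [-2.7, 0.3, 4.2]
finger_gap: 0.0286
```

{"name": "servo_tool", "arguments": {
  "increments": [
    {"offset": [0, 0, 0], "yaw": 0},
    {"offset": [0, 0, 0], "yaw": 0},
    {"offset": [0, 0, 0], "yaw": 0},
    {"offset": [-2, 0, 0], "yaw": 0},
    {"offset": [-6, 0, 0], "yaw": 0},
    {"offset": [-8, 0, 3], "yaw": 0},
    {"offset": [-8, 0, 7], "yaw": 0},
    {"offset": [-8, 0, 10], "yaw": 0}
  ],
  "claw": 0.6
}}

```text
clock: 43.8
tcp_pos: [0.5585, -0.3408, 0.0875]
orientation: [0.707, -0.042, 0.705, 0.04]
wrist_force: [-0.4, -0.8, -0.8]
finger_gap: 0.0513
```

Run:
```python
from h import *
st();bgo(-.085,-.084,.005)
p,d=shot('scene','sc21',(220,220,400,370),4)
p,d=shot('top','top21',(340,110,480,260),4)
```

```text
43.8 [ 0.5585 -0.3408  0.0875] F [-0.4 -0.8 -0.8] T [-0.03 -0.02  0.05] gap 0.0513 j [-0.67  0.53  0.02  1.06  0.   -0.79]
off [ 8.25 -0.14  1.07] yaw 0.4 jawnow 1.687 tilt [ 0.003 -0.002 -1.   ] j6 -0.79 t 43.8
```

View pics/sc21.png

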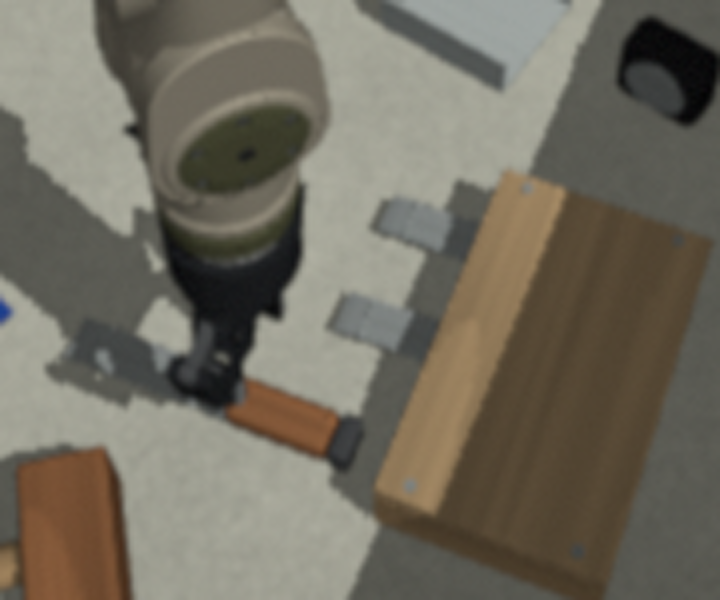

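View pics/top21.png

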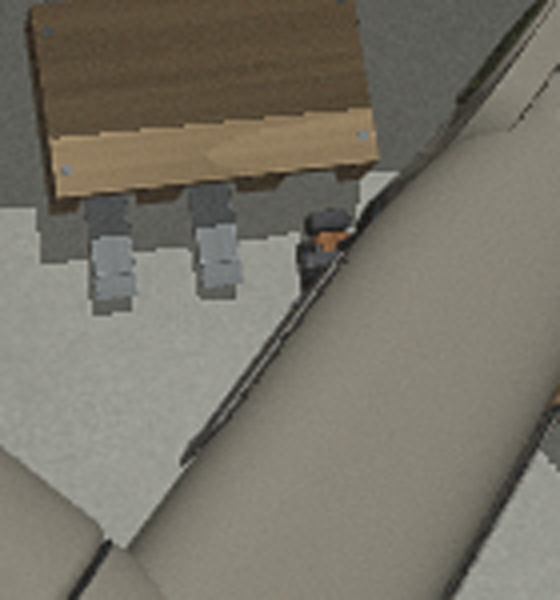

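Run:
```python
from h import *
np.set_printoptions(precision=4,suppress=True)
for q in ((350,440),(330,428),(240,396),(285,412)):
    print(q,wb(plane('scene',220+q[0]/4,220+q[1]/4,.026)))
```

```text
(350, 440) [-0.028  -0.0858]
(330, 428) [-0.0426 -0.0833]
(240, 396) [-0.1038 -0.0853]
(285, 412) [-0.073  -0.0843]
```

{"name": "servo_tool", "arguments": {
  "increments": [
    {"offset": [1, -0.1, 1], "yaw": 0},
    {"offset": [3, -0.1, 1.3], "yaw": 0},
    {"offset": [5, -0.1, 1.3], "yaw": 0},
    {"offset": [7, -0.1, 1.3], "yaw": 0},
    {"offset": [8.2, -0.1, 1.3], "yaw": 0},
    {"offset": [8.2, -0.1, 1.3], "yaw": 0},
    {"offset": [8.2, -0.1, 1.3], "yaw": 0},
    {"offset": [8.2, -0.1, 1.3], "yaw": 0}
  ]
}}

```text
clock: 44.7
tcp_pos: [0.5691, -0.3409, 0.0053]
orientation: [0.706, -0.041, 0.705, 0.04]
wrist_force: [-0.0, -1.1, 0.5]
finger_gap: 0.0513
```

{"name": "servo_tool", "arguments": {
  "increments": [
    {"offset": [0, 0, 0], "yaw": 0},
    {"offset": [0, 0, 0], "yaw": 0},
    {"offset": [0, 0, 0], "yaw": 0},
    {"offset": [0, 0, 0], "yaw": 0},
    {"offset": [0, 0, 0], "yaw": 0},
    {"offset": [0, 0, 0], "yaw": 0},
    {"offset": [0, 0, 0], "yaw": 0},
    {"offset": [0, 0, 0], "yaw": 0}
  ],
  "claw": 0,
  "force": 70
}}

```text
clock: 45.5
tcp_pos: [0.5694, -0.3409, 0.0057]
orientation: [0.707, -0.041, 0.705, 0.04]
wrist_force: [-0.4, -0.1, 6.5]
finger_gap: 0.0288
```

{"name": "servo_tool", "arguments": {
  "increments": [
    {"offset": [-1, 0, -0.5], "yaw": 0},
    {"offset": [-3, 0, -2], "yaw": 0},
    {"offset": [-5, 0, -4], "yaw": 0},
    {"offset": [-7, 0, -6], "yaw": 0},
    {"offset": [-9, 0, -7.2], "yaw": 0},
    {"offset": [-10, 0, -7.2], "yaw": 8},
    {"offset": [-10, 0, -7.2], "yaw": 16},
    {"offset": [-10, 0, -7.2], "yaw": 24}
  ]
}}

```text
clock: 46.3
tcp_pos: [0.4965, -0.3486, 0.1051]
orientation: [0.699, 0.109, 0.698, -0.109]
wrist_force: [0.2, 1.5, -2.2]
finger_gap: 0.0285
```

Run:
```python
from h import *
st();bgo(-.155,-.076,.10)
p,d=shot('scene','sc22',(220,220,400,370),4)
```

```text
46.3 [ 0.4965 -0.3486  0.1051] F [ 0.2  1.5 -2.2] T [-0.   -0.   -0.05] gap 0.0285 j [-0.74  0.44 -0.09  1.04 -0.   -0.43]
off [0.51 0.84 0.01] yaw -24.0 jawnow 1.261 tilt [ 0. -0. -1.] j6 -0.43 t 46.3
```

View pics/sc22.png

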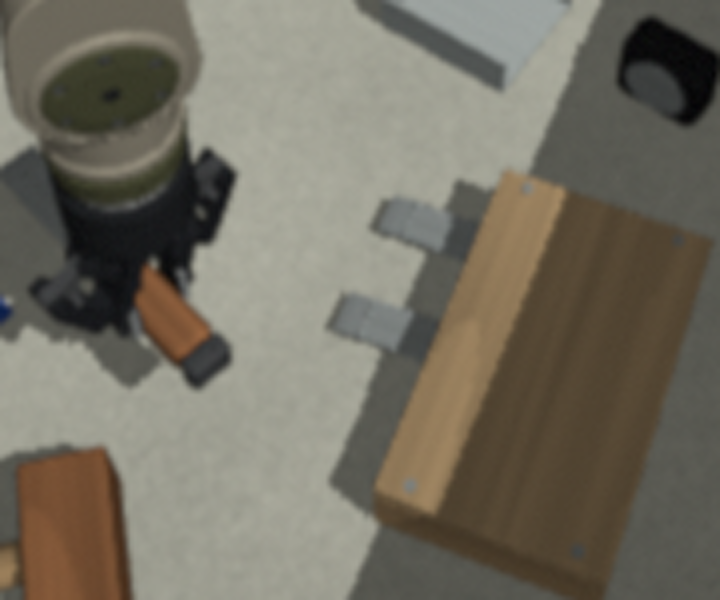

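{"name": "servo_tool", "arguments": {
  "increments": [
    {"offset": [0, 0, 0], "yaw": 8},
    {"offset": [0, 0, 0], "yaw": 16},
    {"offset": [0, 0, 0], "yaw": 24},
    {"offset": [0, 0, 0], "yaw": 32},
    {"offset": [0, 0, 0], "yaw": 40},
    {"offset": [0, 0, 0], "yaw": 48},
    {"offset": [0, 0, 0], "yaw": 56},
    {"offset": [0, 0, 0], "yaw": 64}
  ]
}}

```text
clock: 47.15
tcp_pos: [0.4964, -0.3482, 0.1041]
orientation: [0.535, 0.462, 0.536, -0.462]
wrist_force: [-0.1, 0.3, -1.5]
finger_gap: 0.0288
```

{"name": "servo_tool", "arguments": {
  "increments": [
    {"offset": [0, 0, 0], "yaw": 8},
    {"offset": [0, 0, 0], "yaw": 16},
    {"offset": [0, 0, 0], "yaw": 24},
    {"offset": [0, 0, 0], "yaw": 32},
    {"offset": [0, 0, 0], "yaw": 40},
    {"offset": [0, 0, 0], "yaw": 48},
    {"offset": [0, 0, 0], "yaw": 56},
    {"offset": [0, 0, 0], "yaw": 64}
  ]
}}

```text
clock: 47.95
tcp_pos: [0.4964, -0.3482, 0.104]
orientation: [-0.209, -0.675, -0.209, 0.676]
wrist_force: [-0.5, 0.7, -2.3]
finger_gap: 0.0284
```

{"name": "servo_tool", "arguments": {
  "increments": [
    {"offset": [0, 0, 0], "yaw": 8},
    {"offset": [0, 0, 0], "yaw": 16},
    {"offset": [0, 0, 0], "yaw": 24},
    {"offset": [0, 0, 0], "yaw": 28},
    {"offset": [0, 0, 0], "yaw": 28},
    {"offset": [0, 0, 0], "yaw": 28},
    {"offset": [0, 0, 0], "yaw": 28},
    {"offset": [0, 0, 0], "yaw": 28}
  ]
}}

```text
clock: 48.75
tcp_pos: [0.4969, -0.3484, 0.1042]
orientation: [-0.041, -0.706, -0.041, 0.706]
wrist_force: [0.1, -0.0, -1.8]
finger_gap: 0.0288
```

Run:
```python
from h import *
st();bgo(-.16,-.079,.009)
p,d=shot('scene','sc23',(220,220,400,370),4)
```

```text
48.75 [ 0.4969 -0.3484  0.1042] F [ 0.1 -0.  -1.8] T [ 0.06 -0.    0.03] gap 0.0288 j [-0.74  0.44 -0.09  1.04 -0.    2.28]
off [ 9.52 -0.45  0.19] yaw 0.5 jawnow -1.455 tilt [-0.  0. -1.] j6 2.28 t 48.75
```

View pics/sc23.png

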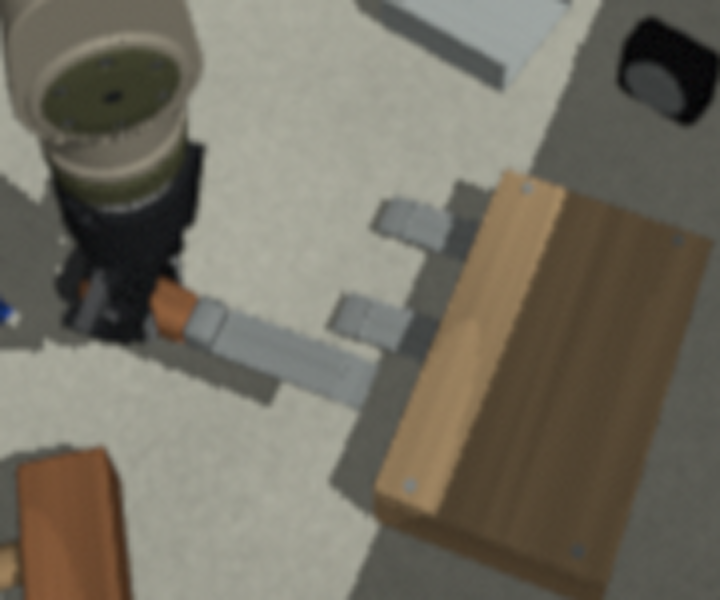

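Run:
```python
from h import *
for q in ((379,370),(358,405),(369,388)): print(wb(plane('scene',220+q[0]/4,220+q[1]/4,.112)))
```

```text
[-0.01402472 -0.07264181]
[-0.01722039 -0.09706459]
[-0.01524662 -0.08511437]
```

{"name": "servo_tool", "arguments": {
  "increments": [
    {"offset": [1, -0.3, 0.4], "yaw": 0},
    {"offset": [3, -0.4, 0.8], "yaw": 0.4},
    {"offset": [5, -0.4, 0.8], "yaw": 0.4},
    {"offset": [7, -0.4, 0.8], "yaw": 0.4},
    {"offset": [8.5, -0.4, 0.8], "yaw": 0.4},
    {"offset": [9.5, -0.4, 0.8], "yaw": 0.4},
    {"offset": [9.5, -0.4, 0.8], "yaw": 0.4},
    {"offset": [9.5, -0.4, 0.8], "yaw": 0.4}
  ]
}}

```text
clock: 49.6
tcp_pos: [0.4886, -0.3455, 0.0093]
orientation: [-0.038, -0.706, -0.038, 0.706]
wrist_force: [0.9, 0.8, -0.9]
finger_gap: 0.0287
```

Run:
```python
from h import *
st();bgo(-.04,-.079,.008)
p,d=shot('scene','sc24',(220,220,400,370),4)
```

```text
49.6 [ 0.4886 -0.3455  0.0093] F [ 0.9  0.8 -0.9] T [-0.01 -0.01 -0.02] gap 0.0287 j [-0.75  0.51 -0.23  0.83 -0.    2.28]
off [  0.13  -0.06 -12.6 ] yaw 0.0 jawnow -1.463 tilt [-0. -0. -1.] j6 2.28 t 49.6
```

View pics/sc24.png

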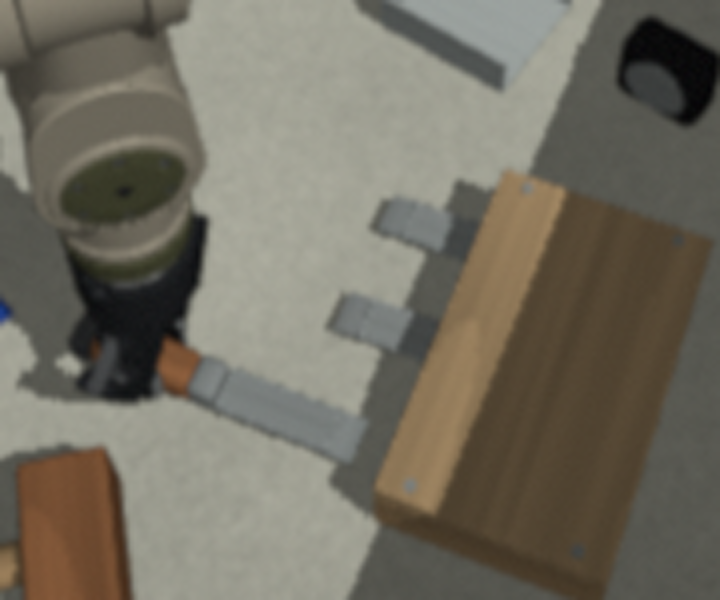

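Run:
```python
from h import *
for q in ((368,425),(349,461),(358,443)): print(wb(plane('scene',220+q[0]/4,220+q[1]/4,.02)))
```

```text
[-0.0222734  -0.07034088]
[-0.02440706 -0.09619419]
[-0.02363842 -0.0834761 ]
```

{"name": "servo_tool", "arguments": {
  "increments": [
    {"offset": [0, -0.4, 0], "yaw": 0},
    {"offset": [0, -0.4, -1.5], "yaw": 0},
    {"offset": [0, -0.4, -3], "yaw": 0},
    {"offset": [0, -0.4, -4.5], "yaw": 0},
    {"offset": [0, -0.4, -6], "yaw": 0},
    {"offset": [0, -0.4, -7.5], "yaw": 0},
    {"offset": [0, -0.4, -9], "yaw": 0},
    {"offset": [0, -0.4, -9], "yaw": 0}
  ]
}}

```text
clock: 50.45
tcp_pos: [0.58, -0.3318, 0.0102]
orientation: [0.039, 0.707, 0.038, -0.705]
wrist_force: [0.1, 0.5, -1.8]
finger_gap: 0.0285
```

Run:
```python
from h import *
st();bgo(-.034,-.075,.008)
```

```text
50.45 [ 0.58   -0.3318  0.0102] F [ 0.1  0.5 -1.8] T [ 0.02  0.04 -0.01] gap 0.0285 j [-0.64  0.62 -0.03  0.92  0.    2.39]
off [ 0.23 -0.08 -3.96] yaw 0.1 jawnow -1.461 tilt [ 0.003 -0.002 -1.   ] j6 2.39 t 50.45
```

{"name": "servo_tool", "arguments": {
  "increments": [
    {"offset": [0, 0, -1.5], "yaw": 0},
    {"offset": [0, 0, -3], "yaw": 0},
    {"offset": [0, 0, -4.2], "yaw": 0},
    {"offset": [0, 0, -4.2], "yaw": 0},
    {"offset": [0.3, 0, -4.2], "yaw": 0},
    {"offset": [0.4, 0, -4.2], "yaw": 0},
    {"offset": [0.4, 0, -4.2], "yaw": 0},
    {"offset": [0.4, 0, -4.2], "yaw": 0}
  ]
}}

```text
clock: 51.25
tcp_pos: [0.6187, -0.3273, 0.0057]
orientation: [-0.038, -0.706, -0.038, 0.706]
wrist_force: [-2.8, 0.3, 5.0]
finger_gap: 0.0283
```

{"name": "servo_tool", "arguments": {
  "increments": [
    {"offset": [0, 0, 0], "yaw": 0},
    {"offset": [0, 0, 0], "yaw": 0},
    {"offset": [0, 0, 0], "yaw": 0},
    {"offset": [-2, 0, 0], "yaw": 0},
    {"offset": [-5, 0, 0], "yaw": 0},
    {"offset": [-9, 0, 0], "yaw": 0},
    {"offset": [-12, -3, 2], "yaw": 0},
    {"offset": [-12, -7, 2], "yaw": -8}
  ],
  "claw": 0.6
}}

```text
clock: 52.05
tcp_pos: [0.5934, -0.2628, 0.1304]
orientation: [0.089, 0.704, 0.085, -0.699]
wrist_force: [0.9, 0.4, -0.3]
finger_gap: 0.0515
```

Run:
```python
from h import *
st();bgo(-.045,-.001,.12)
p,d=shot('scene','sc25',(240,220,420,370),4)
p,d=shot('top','top25',(340,90,500,200),5)
```

```text
52.05 [ 0.5934 -0.2628  0.1304] F [ 0.9  0.4 -0.3] T [ 0.   -0.    0.03] gap 0.0515 j [-0.54  0.49  0.06  1.13 -0.    2.35]
off [ 1.04 -0.67 -0.88] yaw 7.9 jawnow -1.324 tilt [ 0.007 -0.005 -1.   ] j6 2.35 t 52.05
```

View pics/sc25.png

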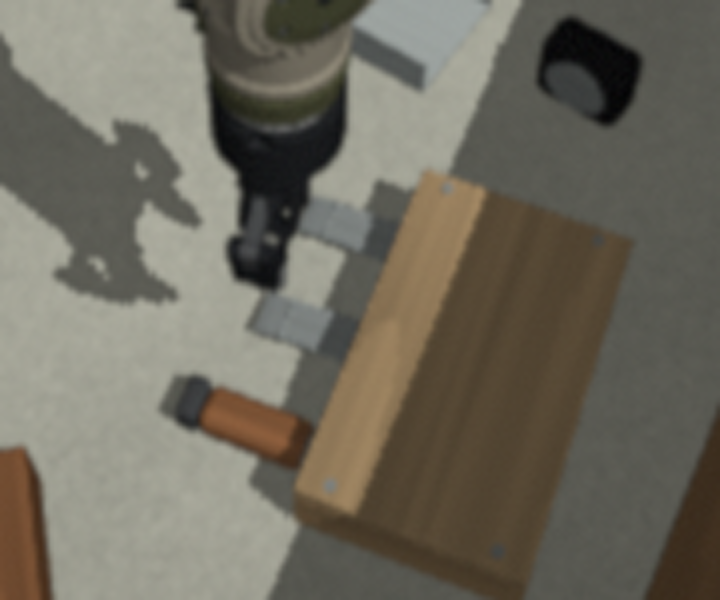

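View pics/top25.png

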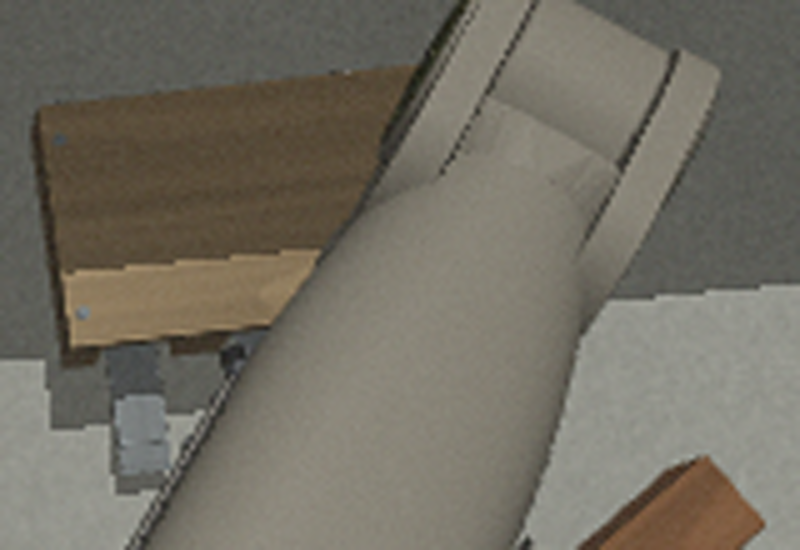

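Run:
```python
from h import *
for q in ((186,378),(180,420),(180,400),(300,440)): print(q,wb(plane('scene',240+q[0]/4,220+q[1]/4,.02)))
```

```text
(186, 378) [-0.09495766 -0.065841  ]
(180, 420) [-0.08680641 -0.09273592]
(180, 400) [-0.09233982 -0.08071851]
(300, 440) [-0.01157798 -0.07654842]
```

{"name": "servo_tool", "arguments": {
  "increments": [
    {"offset": [0, -0.6, -0.8], "yaw": 7.9},
    {"offset": [1, -0.6, -0.8], "yaw": 7.9},
    {"offset": [2, -0.6, -0.8], "yaw": 7.9},
    {"offset": [4, -0.6, -0.8], "yaw": 7.9},
    {"offset": [5, -0.6, -0.8], "yaw": 7.9},
    {"offset": [6, -0.6, -0.8], "yaw": 7.9},
    {"offset": [7, -0.6, -0.8], "yaw": 7.9},
    {"offset": [7, -0.6, -0.8], "yaw": 7.9}
  ]
}}

```text
clock: 52.95
tcp_pos: [0.5972, -0.2517, 0.0533]
orientation: [-0.038, -0.705, -0.039, 0.707]
wrist_force: [-1.5, -0.3, 0.4]
finger_gap: 0.0516
```

Run:
```python
from h import *
st();bgo(-.045,-.001,.0055)
p,d=shot('scene','sc26',(240,220,420,370),4)
```

```text
52.95 [ 0.5972 -0.2517  0.0533] F [-1.5 -0.3  0.4] T [ 0.07  0.04 -0.03] gap 0.0516 j [-0.52  0.55 -0.03  0.99 -0.    2.51]
off [ 4.78  0.29 -0.3 ] yaw 0.1 jawnow -1.461 tilt [-0.002  0.001 -1.   ] j6 2.51 t 52.95
```

View pics/sc26.png

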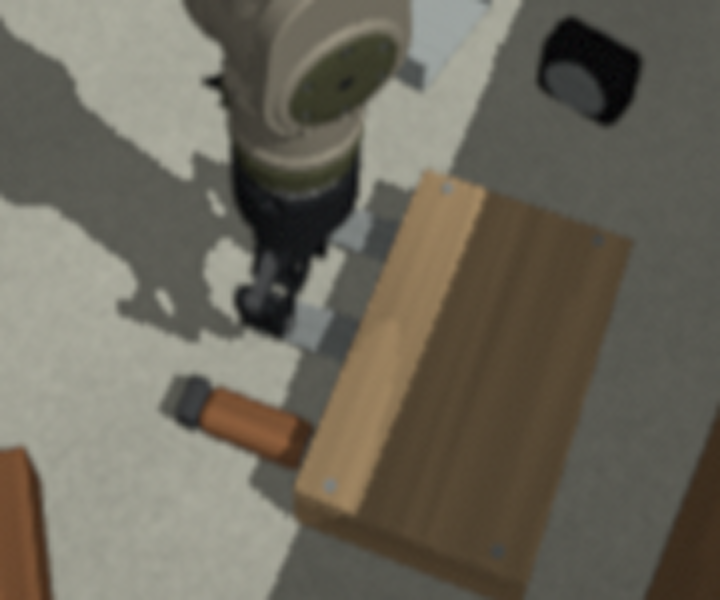

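{"name": "servo_tool", "arguments": {
  "increments": [
    {"offset": [0, 0.3, -0.3], "yaw": 0},
    {"offset": [1, 0.3, -0.3], "yaw": 0},
    {"offset": [2, 0.3, -0.3], "yaw": 0},
    {"offset": [3, 0.3, -0.3], "yaw": 0},
    {"offset": [4, 0.3, -0.3], "yaw": 0},
    {"offset": [4.8, 0.3, -0.3], "yaw": 0},
    {"offset": [4.8, 0.3, -0.3], "yaw": 0},
    {"offset": [4.8, 0.3, -0.3], "yaw": 0}
  ]
}}

```text
clock: 53.8
tcp_pos: [0.6014, -0.2546, 0.0069]
orientation: [-0.039, -0.706, -0.039, 0.706]
wrist_force: [1.0, -0.9, 0.1]
finger_gap: 0.0514
```

{"name": "servo_tool", "arguments": {
  "increments": [
    {"offset": [0, 0, 0], "yaw": 0},
    {"offset": [0, 0, 0], "yaw": 0},
    {"offset": [0, 0, 0], "yaw": 0},
    {"offset": [0, 0, 0], "yaw": 0},
    {"offset": [0, 0, 0], "yaw": 0},
    {"offset": [0, 0, 0], "yaw": 0},
    {"offset": [0, 0, 0], "yaw": 0},
    {"offset": [0, 0, 0], "yaw": 0}
  ],
  "claw": 0,
  "force": 40
}}

```text
clock: 54.6
tcp_pos: [0.6019, -0.2549, 0.0074]
orientation: [0.039, 0.706, 0.039, -0.706]
wrist_force: [0.3, 0.3, 1.8]
finger_gap: 0.0286
```

{"name": "servo_tool", "arguments": {
  "increments": [
    {"offset": [0, 0, 1.5], "yaw": 0},
    {"offset": [0, 0, 3.5], "yaw": 0},
    {"offset": [0, 0, 6], "yaw": 0},
    {"offset": [0, 0, 8.5], "yaw": 0},
    {"offset": [0, 0, 11], "yaw": 0},
    {"offset": [0, 0, 13.5], "yaw": 0},
    {"offset": [0, 0, 15.3], "yaw": 0},
    {"offset": [0, 0, 15.3], "yaw": 0}
  ]
}}

```text
clock: 55.4
tcp_pos: [0.447, -0.2712, 0.0072]
orientation: [-0.038, -0.705, -0.038, 0.707]
wrist_force: [-1.6, -0.5, 2.1]
finger_gap: 0.0287
```

{"name": "servo_tool", "arguments": {
  "increments": [
    {"offset": [0, 0, 0], "yaw": 0},
    {"offset": [0, 0, 0], "yaw": 0},
    {"offset": [0, 0, 0], "yaw": 0},
    {"offset": [-2, 0, 0], "yaw": 0},
    {"offset": [-6, 0, 0], "yaw": 0},
    {"offset": [-8, 0, -3], "yaw": 0},
    {"offset": [-8, 0, -7], "yaw": 0},
    {"offset": [-8, 0, -11], "yaw": 0}
  ],
  "claw": 0.6
}}

```text
clock: 56.2
tcp_pos: [0.5613, -0.2596, 0.0886]
orientation: [0.039, 0.707, 0.038, -0.705]
wrist_force: [-0.7, -0.7, 0.1]
finger_gap: 0.0513
```

Run:
```python
from h import *
st();bgo(-.082,-.002,.005)
p,d=shot('scene','sc27',(220,220,400,370),4)
```

```text
56.2 [ 0.5613 -0.2596  0.0886] F [-0.7 -0.7  0.1] T [-0.01 -0.03  0.03] gap 0.0513 j [-0.56  0.47 -0.08  1.02 -0.    2.47]
off [ 8.36 -0.02 -0.23] yaw 0.1 jawnow -1.461 tilt [ 0.002 -0.002 -1.   ] j6 2.47 t 56.2
```

View pics/sc27.png

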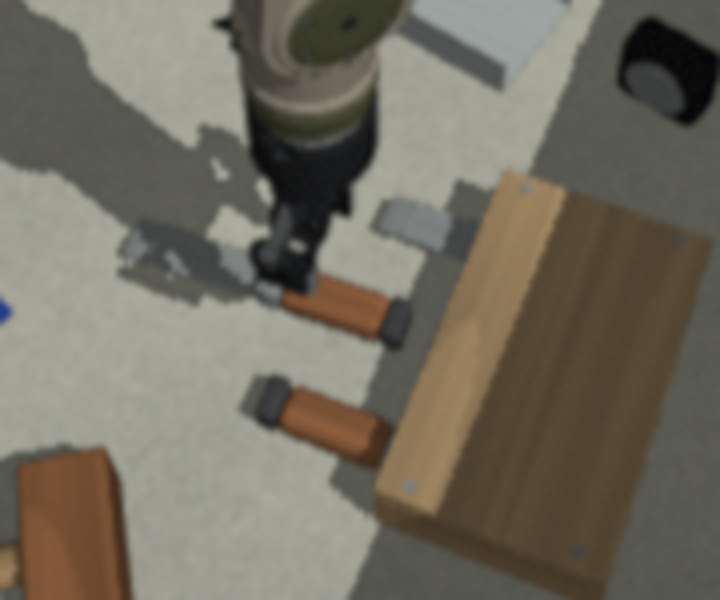

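Run:
```python
from h import *
for q in ((404,318),(385,308),(300,280),(340,293)): print(q,wb(plane('scene',220+q[0]/4,220+q[1]/4,.026)))
```

```text
(404, 318) [-0.0270592  0.0032548]
(385, 308) [-0.04126853  0.0051971 ]
(300, 280) [-0.10125441  0.00281548]
(340, 293) [-0.07291379  0.00406007]
```

{"name": "servo_tool", "arguments": {
  "increments": [
    {"offset": [1, 0, -0.2], "yaw": 0},
    {"offset": [3, 0, -0.2], "yaw": 0},
    {"offset": [5, 0, -0.2], "yaw": 0},
    {"offset": [7, 0, -0.2], "yaw": 0},
    {"offset": [8.3, 0, -0.2], "yaw": 0},
    {"offset": [8.3, 0, -0.2], "yaw": 0},
    {"offset": [8.3, 0, -0.2], "yaw": 0},
    {"offset": [8.3, 0, -0.2], "yaw": 0}
  ]
}}

```text
clock: 57.05
tcp_pos: [0.5614, -0.2597, 0.0052]
orientation: [0.039, 0.707, 0.038, -0.706]
wrist_force: [-0.1, -0.4, 0.8]
finger_gap: 0.0512
```

{"name": "servo_tool", "arguments": {
  "increments": [
    {"offset": [0, 0, 0], "yaw": 0},
    {"offset": [0, 0, 0], "yaw": 0},
    {"offset": [0, 0, 0], "yaw": 0},
    {"offset": [0, 0, 0], "yaw": 0},
    {"offset": [0, 0, 0], "yaw": 0},
    {"offset": [0, 0, 0], "yaw": 0},
    {"offset": [0, 0, 0], "yaw": 0},
    {"offset": [0, 0, 0], "yaw": 0}
  ],
  "claw": 0,
  "force": 70
}}

```text
clock: 57.85
tcp_pos: [0.5617, -0.2596, 0.0056]
orientation: [0.039, 0.707, 0.038, -0.705]
wrist_force: [-0.4, 0.7, 6.5]
finger_gap: 0.0284
```

Run:
```python
from h import *
st();print(wb(env.get_state()['tcp_pos']))
```

```text
57.85 [ 0.5617 -0.2596  0.0056] F [-0.4  0.7  6.5] T [ 0.19  0.11 -0.06] gap 0.0284 j [-0.56  0.55 -0.18  0.84  0.    2.47]
[-0.08404844 -0.00220072]
```

{"name": "servo_tool", "arguments": {
  "increments": [
    {"offset": [-1, 0, 0.5], "yaw": 0},
    {"offset": [-3, 0, 2], "yaw": 0},
    {"offset": [-5, 0, 4], "yaw": 0},
    {"offset": [-7, 0, 6], "yaw": 0},
    {"offset": [-9, 0, 7.5], "yaw": 0},
    {"offset": [-10, 0, 7.8], "yaw": -8},
    {"offset": [-10, 0, 7.8], "yaw": -16},
    {"offset": [-10, 0, 7.8], "yaw": -24}
  ]
}}

```text
clock: 58.65
tcp_pos: [0.4827, -0.2679, 0.1051]
orientation: [0.187, 0.682, 0.186, -0.682]
wrist_force: [0.1, 0.0, -1.8]
finger_gap: 0.0279
```

{"name": "servo_tool", "arguments": {
  "increments": [
    {"offset": [0, 0, 0], "yaw": -8},
    {"offset": [0, 0, 0], "yaw": -16},
    {"offset": [0, 0, 0], "yaw": -24},
    {"offset": [0, 0, 0], "yaw": -32},
    {"offset": [0, 0, 0], "yaw": -40},
    {"offset": [0, 0, 0], "yaw": -48},
    {"offset": [0, 0, 0], "yaw": -56},
    {"offset": [0, 0, 0], "yaw": -64}
  ]
}}

```text
clock: 59.45
tcp_pos: [0.4825, -0.2674, 0.1042]
orientation: [0.519, 0.479, 0.52, -0.48]
wrist_force: [-0.6, -0.5, -2.5]
finger_gap: 0.0285
```

{"name": "servo_tool", "arguments": {
  "increments": [
    {"offset": [0, 0, 0], "yaw": -8},
    {"offset": [0, 0, 0], "yaw": -16},
    {"offset": [0, 0, 0], "yaw": -24},
    {"offset": [0, 0, 0], "yaw": -32},
    {"offset": [0, 0, 0], "yaw": -40},
    {"offset": [0, 0, 0], "yaw": -48},
    {"offset": [0, 0, 0], "yaw": -56},
    {"offset": [0, 0, 0], "yaw": -64}
  ]
}}

```text
clock: 60.25
tcp_pos: [0.4824, -0.2674, 0.1042]
orientation: [0.694, 0.131, 0.695, -0.131]
wrist_force: [1.1, 0.2, -2.1]
finger_gap: 0.0287
```

{"name": "servo_tool", "arguments": {
  "increments": [
    {"offset": [0, 0, 0], "yaw": -8},
    {"offset": [0, 0, 0], "yaw": -16},
    {"offset": [0, 0, 0], "yaw": -24},
    {"offset": [0, 0, 0], "yaw": -28},
    {"offset": [0, 0, 0], "yaw": -28},
    {"offset": [0, 0, 0], "yaw": -28},
    {"offset": [0, 0, 0], "yaw": -28},
    {"offset": [0, 0, 0], "yaw": -28}
  ]
}}

```text
clock: 61.05
tcp_pos: [0.4832, -0.2677, 0.1042]
orientation: [0.706, -0.039, 0.706, 0.038]
wrist_force: [0.5, -0.5, -2.5]
finger_gap: 0.0285
```

Run:
```python
from h import *
st();bgo(-.168,-.000,.009)
```

```text
61.05 [ 0.4832 -0.2677  0.1042] F [ 0.5 -0.5 -2.5] T [-0.02 -0.02 -0.03] gap 0.0285 j [-0.65  0.34 -0.24  0.99 -0.   -0.76]
off [ 9.52  0.18 -0.5 ] yaw 0.1 jawnow 1.68 tilt [-0. -0. -1.] j6 -0.76 t 61.05
```

Now tool z points into the box again. Lower and check the tip.

{"name": "servo_tool", "arguments": {
  "increments": [
    {"offset": [1, 0.2, -0.4], "yaw": 0},
    {"offset": [3, 0.2, -0.4], "yaw": 0},
    {"offset": [5, 0.2, -0.4], "yaw": 0},
    {"offset": [7, 0.2, -0.4], "yaw": 0},
    {"offset": [8.5, 0.2, -0.4], "yaw": 0},
    {"offset": [9.5, 0.2, -0.4], "yaw": 0},
    {"offset": [9.5, 0.2, -0.4], "yaw": 0},
    {"offset": [9.5, 0.2, -0.4], "yaw": 0}
  ]
}}

```text
clock: 61.85
tcp_pos: [0.4791, -0.2662, 0.0092]
orientation: [0.706, -0.039, 0.706, 0.039]
wrist_force: [0.2, 0.4, -2.8]
finger_gap: 0.0287
```

Run:
```python
from h import *
st();bgo(-.036,0,.008); print(wb(env.get_state()['tcp_pos']))
p,d=shot('scene','sc28',(220,220,400,370),4)
```

```text
61.85 [ 0.4791 -0.2662  0.0092] F [ 0.2  0.4 -2.8] T [-0.03  0.03 -0.03] gap 0.0287 j [-0.65  0.43 -0.37  0.77 -0.   -0.76]
off [ 0.12 -0.04 13.09] yaw 0.1 jawnow 1.68 tilt [-0. -0. -1.] j6 -0.76 t 61.85
[-0.16689606  0.00021187]
```

View pics/sc28.png

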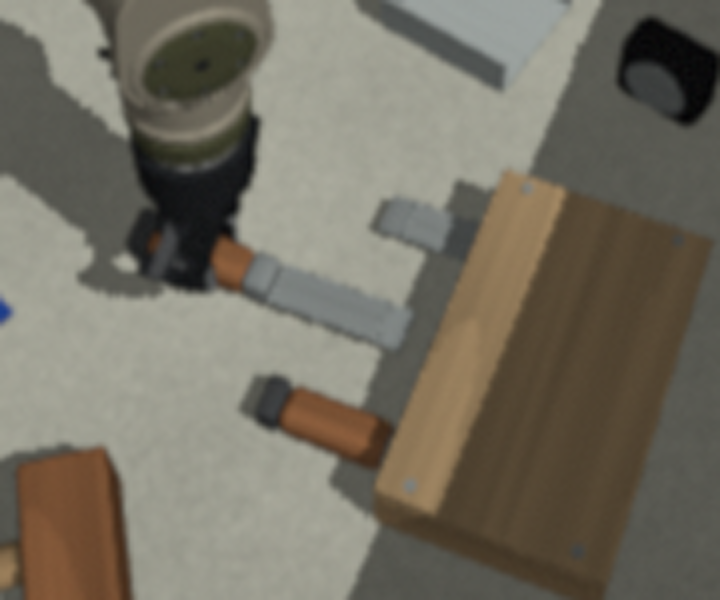

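Run:
```python
from h import *
for q in ((412,310),(393,348),(403,329)): print(wb(plane('scene',220+q[0]/4,220+q[1]/4,.02)))
```

```text
[-0.02526941  0.01331753]
[-0.02694167 -0.01628066]
[-0.02580785 -0.00147523]
```

{"name": "servo_tool", "arguments": {
  "increments": [
    {"offset": [0, 0, 0], "yaw": 0},
    {"offset": [0, 0, 1.5], "yaw": 0},
    {"offset": [0, 0, 3], "yaw": 0},
    {"offset": [0, 0, 4.5], "yaw": 0},
    {"offset": [0, 0, 6], "yaw": 0},
    {"offset": [0, 0, 7.5], "yaw": 0},
    {"offset": [0, 0, 9], "yaw": 0},
    {"offset": [0, 0, 9], "yaw": 0}
  ]
}}

```text
clock: 62.7
tcp_pos: [0.5711, -0.2567, 0.0102]
orientation: [0.707, -0.04, 0.705, 0.039]
wrist_force: [0.7, 0.6, -2.4]
finger_gap: 0.0289
```

Run:
```python
from h import *
st(); print(wb(env.get_state()['tcp_pos']))
```

```text
62.7 [ 0.5711 -0.2567  0.0102] F [ 0.7  0.6 -2.4] T [0.02 0.04 0.04] gap 0.0289 j [-0.55  0.55 -0.15  0.86  0.   -0.66]
[-0.07437371 -0.00031202]
```

{"name": "servo_tool", "arguments": {
  "increments": [
    {"offset": [0, 0, 1.5], "yaw": 0},
    {"offset": [0, 0, 3], "yaw": 0},
    {"offset": [0, 0, 4.3], "yaw": 0},
    {"offset": [0, 0, 4.3], "yaw": 0},
    {"offset": [0.3, 0, 4.3], "yaw": 0},
    {"offset": [0.4, 0, 4.3], "yaw": 0},
    {"offset": [0.4, 0, 4.3], "yaw": 0},
    {"offset": [0.4, 0, 4.3], "yaw": 0}
  ]
}}

```text
clock: 63.5
tcp_pos: [0.6105, -0.2517, 0.0056]
orientation: [0.706, -0.039, 0.706, 0.039]
wrist_force: [-2.8, 0.8, 4.0]
finger_gap: 0.0286
```

{"name": "servo_tool", "arguments": {
  "increments": [
    {"offset": [0, 0, 0], "yaw": 0},
    {"offset": [0, 0, 0], "yaw": 0},
    {"offset": [0, 0, 0], "yaw": 0},
    {"offset": [-2, 0, 0], "yaw": 0},
    {"offset": [-5, 0, 0], "yaw": 0},
    {"offset": [-9, 0, 0], "yaw": 0},
    {"offset": [-12, 3, -0.5], "yaw": 0},
    {"offset": [-12, 7, -1], "yaw": 0}
  ],
  "claw": 0.6
}}

```text
clock: 64.3
tcp_pos: [0.5971, -0.1856, 0.1305]
orientation: [0.709, -0.039, 0.703, 0.036]
wrist_force: [0.7, 0.4, -0.0]
finger_gap: 0.0513
```

Run:
```python
from h import *
st();bgo(-.045,.0765,.0055)
p,d=shot('scene','sc29',(240,220,420,370),4)
p,d=shot('top','top29',(340,90,500,200),5)
for q in ((263,291),(258,312)): print(wb(plane('scene',240+q[0]/4,220+q[1]/4,.02)))
```

```text
64.3 [ 0.5971 -0.1856  0.1305] F [ 0.7  0.4 -0. ] T [ 0.07 -0.04 -0.04] gap 0.0513 j [-0.43  0.45 -0.01  1.11 -0.   -0.54]
off [12.49  0.96 -0.53] yaw -0.1 jawnow 1.677 tilt [ 0.009 -0.005 -1.   ] j6 -0.54 t 64.3
[-0.07290954  0.00891996]
[-0.07006497 -0.00627559]
```

View pics/sc29.png

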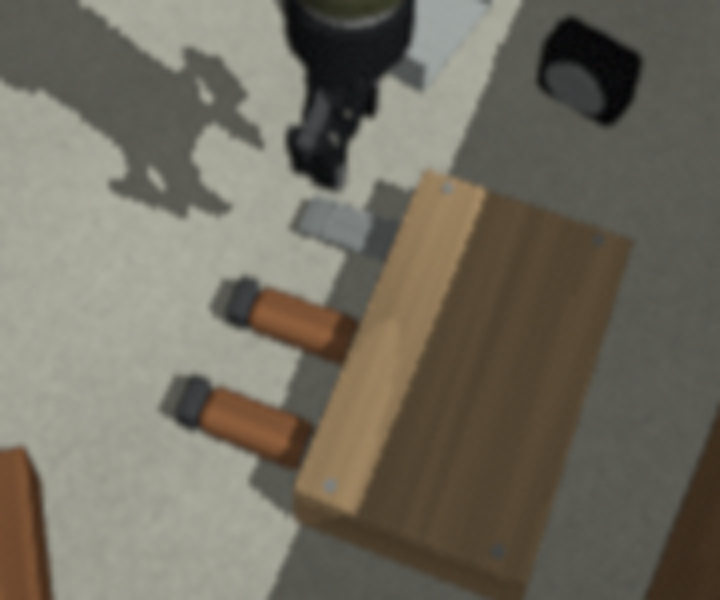

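View pics/top29.png

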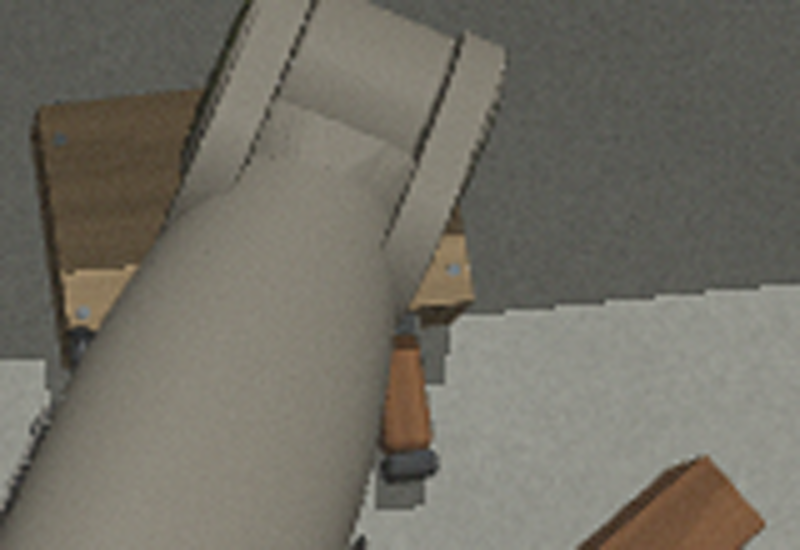

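{"name": "servo_tool", "arguments": {
  "increments": [
    {"offset": [0, 0.9, -0.4], "yaw": 0},
    {"offset": [2, 0.9, -0.4], "yaw": 0},
    {"offset": [4, 0.9, -0.4], "yaw": 0},
    {"offset": [6, 0.9, -0.4], "yaw": 0},
    {"offset": [8, 0.9, -0.4], "yaw": 0},
    {"offset": [8, 0.9, -0.4], "yaw": 0},
    {"offset": [8, 0.9, -0.4], "yaw": 0},
    {"offset": [8, 0.9, -0.4], "yaw": 0}
  ]
}}

```text
clock: 65.2
tcp_pos: [0.5894, -0.1752, 0.0461]
orientation: [0.707, -0.039, 0.706, 0.038]
wrist_force: [-0.2, 0.0, 0.2]
finger_gap: 0.0512
```

Run:
```python
from h import *
st();bgo(-.045,.0765,.0055)
p,d=shot('scene','sc30',(240,220,420,370),4)
```

```text
65.2 [ 0.5894 -0.1752  0.0461] F [-0.2  0.   0.2] T [-0.04 -0.05 -0.  ] gap 0.0512 j [-0.42  0.5  -0.15  0.92 -0.   -0.53]
off [ 4.06 -0.22  0.23] yaw 0.1 jawnow 1.68 tilt [ 0.001 -0.001 -1.   ] j6 -0.53 t 65.2
```

View pics/sc30.png

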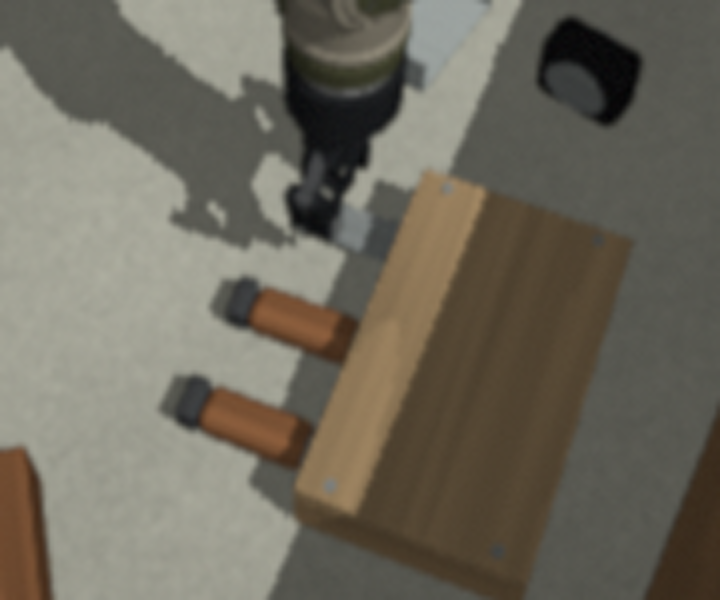

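{"name": "servo_tool", "arguments": {
  "increments": [
    {"offset": [0, -0.2, 0.2], "yaw": 0},
    {"offset": [1, -0.2, 0.2], "yaw": 0},
    {"offset": [2, -0.2, 0.2], "yaw": 0},
    {"offset": [3, -0.2, 0.2], "yaw": 0},
    {"offset": [4, -0.2, 0.2], "yaw": 0},
    {"offset": [4.1, -0.2, 0.2], "yaw": 0},
    {"offset": [4.1, -0.2, 0.2], "yaw": 0},
    {"offset": [4.1, -0.2, 0.2], "yaw": 0}
  ]
}}

```text
clock: 66.05
tcp_pos: [0.5912, -0.1765, 0.0044]
orientation: [0.706, -0.039, 0.706, 0.039]
wrist_force: [0.3, 0.8, 0.1]
finger_gap: 0.0515
```

{"name": "servo_tool", "arguments": {
  "increments": [
    {"offset": [0, 0, 0], "yaw": 0},
    {"offset": [0, 0, 0], "yaw": 0},
    {"offset": [0, 0, 0], "yaw": 0},
    {"offset": [0, 0, 0], "yaw": 0},
    {"offset": [0, 0, 0], "yaw": 0},
    {"offset": [0, 0, 0], "yaw": 0},
    {"offset": [0, 0, 0], "yaw": 0},
    {"offset": [0, 0, 0], "yaw": 0}
  ],
  "claw": 0,
  "force": 40
}}

```text
clock: 66.85
tcp_pos: [0.5912, -0.1765, 0.0043]
orientation: [0.706, -0.039, 0.706, 0.039]
wrist_force: [0.8, 0.5, 2.0]
finger_gap: 0.0289
```

{"name": "servo_tool", "arguments": {
  "increments": [
    {"offset": [0, 0, -1.5], "yaw": 0},
    {"offset": [0, 0, -3.5], "yaw": 0},
    {"offset": [0, 0, -6], "yaw": 0},
    {"offset": [0, 0, -8.5], "yaw": 0},
    {"offset": [0, 0, -11], "yaw": 0},
    {"offset": [0, 0, -13.5], "yaw": 0},
    {"offset": [0, 0, -15.3], "yaw": 0},
    {"offset": [0, 0, -15.3], "yaw": 0}
  ]
}}

```text
clock: 67.65
tcp_pos: [0.4362, -0.1928, 0.0041]
orientation: [0.705, -0.038, 0.707, 0.038]
wrist_force: [-1.8, -0.5, 2.8]
finger_gap: 0.0285
```

{"name": "servo_tool", "arguments": {
  "increments": [
    {"offset": [0, 0, 0], "yaw": 0},
    {"offset": [0, 0, 0], "yaw": 0},
    {"offset": [0, 0, 0], "yaw": 0},
    {"offset": [-2, 0, 0], "yaw": 0},
    {"offset": [-6, 0, 0], "yaw": 0},
    {"offset": [-8, 0, 3], "yaw": 0},
    {"offset": [-8, 0, 7], "yaw": 0},
    {"offset": [-8, 0, 11], "yaw": 0}
  ],
  "claw": 0.6
}}

```text
clock: 68.45
tcp_pos: [0.5507, -0.1812, 0.0855]
orientation: [0.707, -0.039, 0.705, 0.038]
wrist_force: [0.7, -0.6, -0.1]
finger_gap: 0.0517
```

Run:
```python
from h import *
st();bgo(-.083,.0765,.005)
p,d=shot('scene','sc31',(220,200,400,350),4)
```

```text
68.45 [ 0.5507 -0.1812  0.0855] F [ 0.7 -0.6 -0.1] T [ 0.02 -0.03  0.04] gap 0.0517 j [-0.46  0.4  -0.19  0.97 -0.   -0.57]
off [ 8.05 -0.04  0.33] yaw 0.1 jawnow 1.68 tilt [ 0.003 -0.001 -1.   ] j6 -0.57 t 68.45
```

View pics/sc31.png

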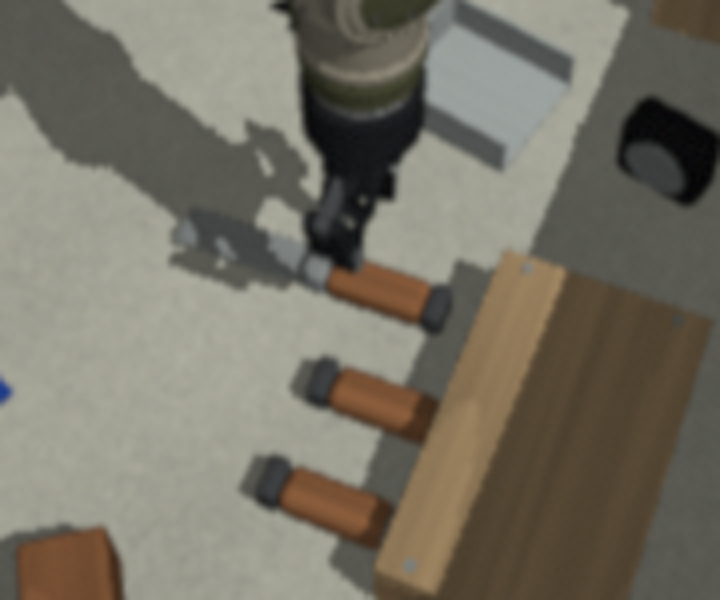

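Run:
```python
from h import *
for q in ((445,305),(428,295),(345,270),(385,282)): print(q,wb(plane('scene',220+q[0]/4,200+q[1]/4,.026)))
```

```text
(445, 305) [-0.02636284  0.07739832]
(428, 295) [-0.03987232  0.08023611]
(345, 270) [-0.10008273  0.07694304]
(385, 282) [-0.07092973  0.07857315]
```

{"name": "servo_tool", "arguments": {
  "increments": [
    {"offset": [1, 0, 0.1], "yaw": 0},
    {"offset": [3, 0, 0.1], "yaw": 0},
    {"offset": [5, 0, 0.1], "yaw": 0},
    {"offset": [7, 0, 0.1], "yaw": 0},
    {"offset": [8, 0, 0.1], "yaw": 0},
    {"offset": [8, 0, 0.1], "yaw": 0},
    {"offset": [8, 0, 0.1], "yaw": 0},
    {"offset": [8, 0, 0.1], "yaw": 0}
  ]
}}

```text
clock: 69.3
tcp_pos: [0.5498, -0.1814, 0.0052]
orientation: [0.707, -0.039, 0.706, 0.038]
wrist_force: [-0.1, -0.4, -0.5]
finger_gap: 0.0513
```

{"name": "servo_tool", "arguments": {
  "increments": [
    {"offset": [0, 0, 0], "yaw": 0},
    {"offset": [0, 0, 0], "yaw": 0},
    {"offset": [0, 0, 0], "yaw": 0},
    {"offset": [0, 0, 0], "yaw": 0},
    {"offset": [0, 0, 0], "yaw": 0},
    {"offset": [0, 0, 0], "yaw": 0},
    {"offset": [0, 0, 0], "yaw": 0},
    {"offset": [0, 0, 0], "yaw": 0}
  ],
  "claw": 0,
  "force": 70
}}

```text
clock: 70.1
tcp_pos: [0.5501, -0.1814, 0.0054]
orientation: [0.707, -0.039, 0.705, 0.038]
wrist_force: [-1.2, 1.1, 6.0]
finger_gap: 0.0286
```

{"name": "servo_tool", "arguments": {
  "increments": [
    {"offset": [-1, 0, -0.5], "yaw": 0},
    {"offset": [-3, 0, -2], "yaw": 0},
    {"offset": [-5, 0, -4], "yaw": 0},
    {"offset": [-7, 0, -6], "yaw": 0},
    {"offset": [-9, 0, -7.5], "yaw": 0},
    {"offset": [-10, 0, -7.8], "yaw": 8},
    {"offset": [-10, 0, -7.8], "yaw": 16},
    {"offset": [-10, 0, -7.8], "yaw": 24}
  ]
}}

```text
clock: 70.9
tcp_pos: [0.4711, -0.1896, 0.1051]
orientation: [0.699, 0.111, 0.698, -0.111]
wrist_force: [0.4, 0.1, -1.4]
finger_gap: 0.0286
```

{"name": "servo_tool", "arguments": {
  "increments": [
    {"offset": [0, 0, 0], "yaw": 8},
    {"offset": [0, 0, 0], "yaw": 16},
    {"offset": [0, 0, 0], "yaw": 24},
    {"offset": [0, 0, 0], "yaw": 32},
    {"offset": [0, 0, 0], "yaw": 40},
    {"offset": [0, 0, 0], "yaw": 48},
    {"offset": [0, 0, 0], "yaw": 56},
    {"offset": [0, 0, 0], "yaw": 64}
  ]
}}

```text
clock: 71.7
tcp_pos: [0.4709, -0.1893, 0.1043]
orientation: [0.533, 0.464, 0.534, -0.464]
wrist_force: [-0.1, 0.2, -1.4]
finger_gap: 0.0286
```

{"name": "servo_tool", "arguments": {
  "increments": [
    {"offset": [0, 0, 0], "yaw": 8},
    {"offset": [0, 0, 0], "yaw": 16},
    {"offset": [0, 0, 0], "yaw": 24},
    {"offset": [0, 0, 0], "yaw": 32},
    {"offset": [0, 0, 0], "yaw": 40},
    {"offset": [0, 0, 0], "yaw": 48},
    {"offset": [0, 0, 0], "yaw": 56},
    {"offset": [0, 0, 0], "yaw": 64}
  ]
}}

```text
clock: 72.5
tcp_pos: [0.4709, -0.1893, 0.1043]
orientation: [-0.206, -0.676, -0.207, 0.677]
wrist_force: [0.1, 0.8, -2.3]
finger_gap: 0.0287
```

{"name": "servo_tool", "arguments": {
  "increments": [
    {"offset": [0, 0, 0], "yaw": 8},
    {"offset": [0, 0, 0], "yaw": 16},
    {"offset": [0, 0, 0], "yaw": 24},
    {"offset": [0, 0, 0], "yaw": 28},
    {"offset": [0, 0, 0], "yaw": 28},
    {"offset": [0, 0, 0], "yaw": 28},
    {"offset": [0, 0, 0], "yaw": 28},
    {"offset": [0, 0, 0], "yaw": 28}
  ]
}}

```text
clock: 73.3
tcp_pos: [0.4716, -0.1895, 0.1042]
orientation: [-0.039, -0.706, -0.039, 0.706]
wrist_force: [-0.4, 0.0, -2.3]
finger_gap: 0.0286
```

Run:
```python
from h import *
st();bgo(-.168,.076,.009)
```

```text
73.3 [ 0.4716 -0.1895  0.1042] F [-0.4  0.  -2.3] T [-0.01  0.05  0.01] gap 0.0286 j [-0.54  0.26 -0.35  0.96 -0.    2.49]
off [9.52 0.12 0.19] yaw 0.1 jawnow -1.46 tilt [-0. -0. -1.] j6 2.49 t 73.3
```

{"name": "servo_tool", "arguments": {
  "increments": [
    {"offset": [1, 0, 0.3], "yaw": 0},
    {"offset": [3, 0.1, 0.3], "yaw": 0},
    {"offset": [5, 0.1, 0.3], "yaw": 0},
    {"offset": [7, 0.1, 0.3], "yaw": 0},
    {"offset": [8.5, 0.1, 0.3], "yaw": 0},
    {"offset": [9.5, 0.1, 0.3], "yaw": 0},
    {"offset": [9.5, 0.1, 0.3], "yaw": 0},
    {"offset": [9.5, 0.1, 0.3], "yaw": 0}
  ]
}}

```text
clock: 74.1
tcp_pos: [0.4688, -0.1909, 0.0092]
orientation: [-0.039, -0.706, -0.039, 0.706]
wrist_force: [0.8, 0.3, -2.6]
finger_gap: 0.0283
```

Run:
```python
from h import *
st(); print(wb(env.get_state()['tcp_pos']))
p,d=shot('scene','sc32',(220,200,400,350),4)
```

```text
74.1 [ 0.4688 -0.1909  0.0092] F [ 0.8  0.3 -2.6] T [-0.02  0.    0.01] gap 0.0283 j [-0.55  0.36 -0.47  0.73 -0.    2.49]
[-0.16901835  0.07618264]
```

View pics/sc32.png

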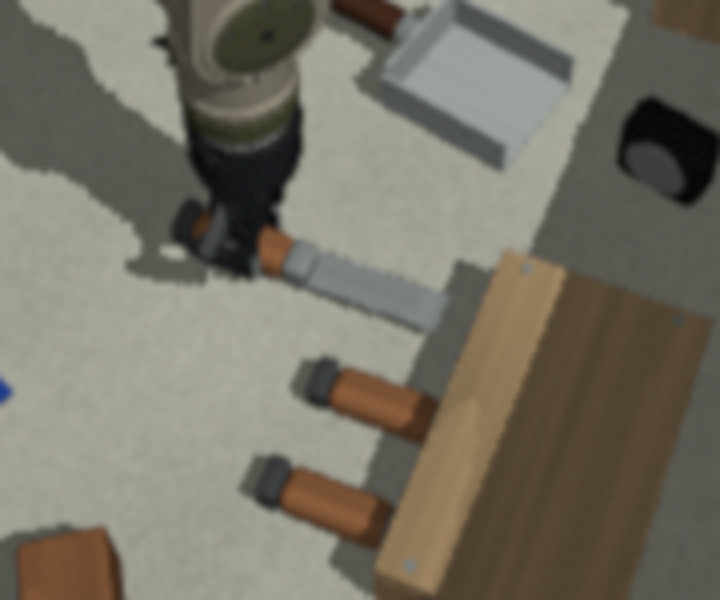

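Tip at about crop (438,311); aligned with the left lane. Insert (tool −z).

Run:
```python
from h import *
for q in ((447,294),(428,331),(438,312)): print(wb(plane('scene',220+q[0]/4,200+q[1]/4,.02)))
```

```text
[-0.0291041   0.08908293]
[-0.03105333  0.05775006]
[-0.02990597  0.07377748]
```

{"name": "servo_tool", "arguments": {
  "increments": [
    {"offset": [0, 0, 0], "yaw": 0},
    {"offset": [0, 0, -1.5], "yaw": 0},
    {"offset": [0, 0, -3], "yaw": 0},
    {"offset": [0, 0, -4.5], "yaw": 0},
    {"offset": [0, 0, -6], "yaw": 0},
    {"offset": [0, 0, -7.5], "yaw": 0},
    {"offset": [0, 0, -9], "yaw": 0},
    {"offset": [0, 0, -9], "yaw": 0}
  ]
}}

```text
clock: 74.95
tcp_pos: [0.5609, -0.1814, 0.0102]
orientation: [0.04, 0.707, 0.039, -0.705]
wrist_force: [0.1, 0.0, -2.2]
finger_gap: 0.0288
```

Run:
```python
from h import *
st(); print(wb(env.get_state()['tcp_pos']))
```

```text
74.95 [ 0.5609 -0.1814  0.0102] F [ 0.1  0.  -2.2] T [ 0.03  0.02 -0.  ] gap 0.0288 j [-0.45  0.49 -0.26  0.82  0.    2.58]
[-0.0764347   0.07565117]
```

{"name": "servo_tool", "arguments": {
  "increments": [
    {"offset": [0, 0, -1.5], "yaw": 0},
    {"offset": [0, 0, -3], "yaw": 0},
    {"offset": [0, 0, -4.6], "yaw": 0},
    {"offset": [0, 0, -4.6], "yaw": 0},
    {"offset": [0.3, 0, -4.6], "yaw": 0},
    {"offset": [0.4, 0, -4.6], "yaw": 0},
    {"offset": [0.4, 0, -4.6], "yaw": 0},
    {"offset": [0.4, 0, -4.6], "yaw": 0}
  ]
}}

```text
clock: 75.75
tcp_pos: [0.603, -0.176, 0.0055]
orientation: [-0.039, -0.706, -0.039, 0.706]
wrist_force: [-3.0, 0.6, 2.6]
finger_gap: 0.0287
```

{"name": "servo_tool", "arguments": {
  "increments": [
    {"offset": [0, 0, 0], "yaw": 0},
    {"offset": [0, 0, 0], "yaw": 0},
    {"offset": [0, 0, 0], "yaw": 0},
    {"offset": [-2, 0, 0], "yaw": 0},
    {"offset": [-5, 0, 0], "yaw": 0},
    {"offset": [-9, 0, 0], "yaw": 0},
    {"offset": [-14, 0, 3], "yaw": 0},
    {"offset": [-18, 0, 8], "yaw": 0}
  ],
  "claw": 0.6
}}

```text
clock: 76.55
tcp_pos: [0.5424, -0.1834, 0.1732]
orientation: [0.04, 0.707, 0.039, -0.705]
wrist_force: [-0.5, -1.1, 0.8]
finger_gap: 0.0516
```

{"name": "servo_tool", "arguments": {
  "increments": [
    {"offset": [-3, 0, 4], "yaw": 0},
    {"offset": [-5, 3, 7], "yaw": 0},
    {"offset": [-5, 7, 10], "yaw": 0},
    {"offset": [-5, 11, 12], "yaw": 0},
    {"offset": [-5, 16, 14], "yaw": 0},
    {"offset": [-5, 20, 16], "yaw": 0},
    {"offset": [-5, 23, 18], "yaw": 0},
    {"offset": [-5, 23, 18], "yaw": 0}
  ]
}}

```text
clock: 77.35
tcp_pos: [0.3851, -0.4355, 0.2203]
orientation: [-0.037, -0.706, -0.036, 0.706]
wrist_force: [0.7, 0.8, -1.0]
finger_gap: 0.0509
```

Run:
```python
from h import *
st()
p,d=shot('scene','sc33')
save(p,'sc33b',(240,220,420,370),4)
p,d=shot('top','top33'); save(p,'top33b',(340,90,500,200),5)
```

```text
77.35 [ 0.3851 -0.4355  0.2203] F [ 0.7  0.8 -1. ] T [ 0.06 -0.06 -0.  ] gap 0.0509 j [-0.98  0.33  0.04  1.28 -0.    2.05]
```

View pics/sc33.png

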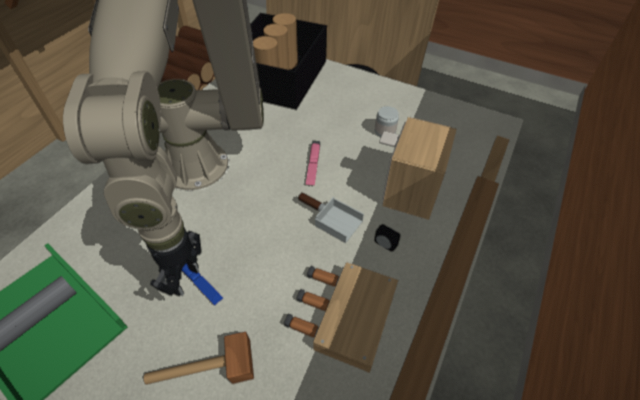

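View pics/sc33b.png

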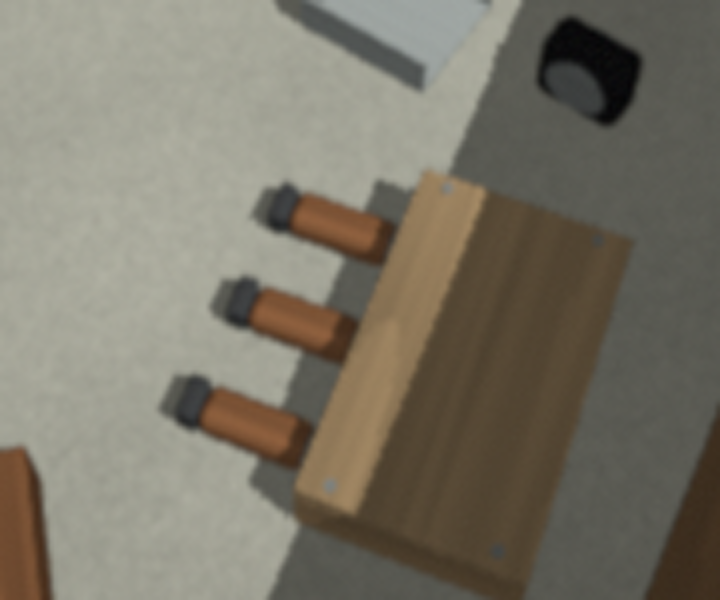

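View pics/top33.png

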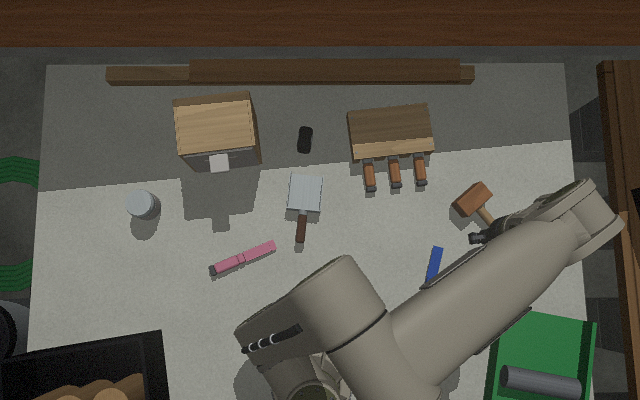

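View pics/top33b.png

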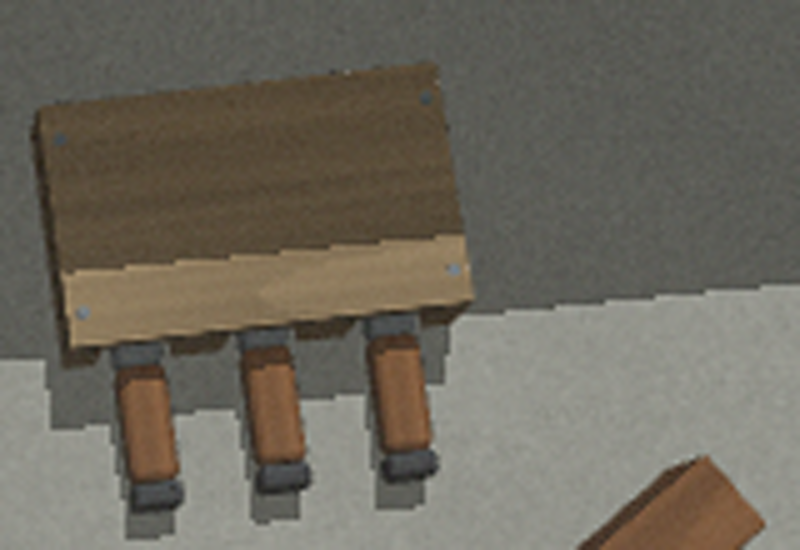

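Run:
```python
from h import *
np.set_printoptions(precision=4,suppress=True)
tb=lambda x,y:(340+x/5,90+y/5)
for a in ((70,348),(470,300)): print('front',wb(plane('top',*tb(*a),.054)))
for a in ((158,509),(285,490),(412,477)): print('end top',wb(plane('top',*tb(*a),.02)))
for q in ((345,57),(198,415)): print('front sc',wb(plane('scene',270+q[0]/4.5,250+q[1]/4.5,.054)))
for q in ((272,204),(231,298),(180,397)): print('end sc',wb(plane('scene',240+q[0]/4,220+q[1]/4,.018)))
```

```text
front [-0.0036  0.1184]
front [-0.002  -0.1169]
end top [-0.0977  0.0753]
end top [-0.0952 -0.0006]
end top [-0.0962 -0.0763]
front sc [0.0025 0.1169]
front sc [ 0.0027 -0.1182]
end sc [-0.0932  0.0728]
end sc [-0.0911 -0.0028]
end sc [-0.0936 -0.0781]
```

Run:
```python
from h import *
np.set_printoptions(precision=4,suppress=True)
a=cv2.imread('pics/top0.png')[:,:,::-1]; b=np.load('top33.npz'); p=b['p']
for im in(a,p):
    m=(im[150:180,200:240].min(2)>150); ys,xs=np.nonzero(m); print('tab',xs.mean()+200,ys.mean()+150,ys.max()+150,m.sum())
W=pts('top',b['d'])
# pan floor patch and the bench next to it
q=W[180:205,296:318]; m=np.abs(q[...,2])<.02; q=q[m]
A=np.c_[q[:,:2],np.ones(len(q))]; c,*_=np.linalg.lstsq(A,q[:,2],rcond=None); print('pan plane slope',c,'mean z',q[:,2].mean(),len(q))
q=W[190:230,330:350].reshape(-1,3); A=np.c_[q[:,:2],np.ones(len(q))]; c,*_=np.linalg.lstsq(A,q[:,2],rcond=None); print('bench',c,q[:,2].mean())
for n,(u,v) in {'handle':(301,230)}.items(): print(n,W[v-6:v+6,u-1:u+2,2].mean())
save(p,'top33c',(150,80,350,230),4)
```

```text
tab 220.0 159.93023255813952 171 43
tab 218.96376811594203 161.04347826086956 171 138
pan plane slope [-0.0065  0.0016  0.0062] mean z 0.0026948235933320444 548
 ** On entry to DLASCL parameter number  4 had an illegal value
 ** On entry to DLASCL parameter number  4 had an illegal valueTraceback (most recent call last):
  File "<stdin>", line 10, in <module>
    x, resids, rank, s = _umath_linalg.lstsq(a, b, rcond,
                         ~~~~~~~~~~~~~~~~~~~^^^^^^^^^^^^^
                                             signature=signature)
                                             ^^^^^^^^^^^^^^^^^^^^
    raise LinAlgError("SVD did not converge in Linear Least Squares")
numpy.linalg.LinAlgError: SVD did not converge in Linear Least Squares
```

Run:
```python
from h import *
st(); print(env.hand_in())
```

```text
77.45 [ 0.3866 -0.4317  0.2205] F [-0.2  0.4 -0.2] T [ 0.01  0.01 -0.04] gap 0.0511 j [-0.98  0.33  0.04  1.28  0.    2.05]
the job is handed in; nothing more can be done
None
```

I handed the job in at 77 s with every part of it done. The robot gave no verdict, so the checks below are my own measurements.

**Bin and bolts**
- I pulled the bin open to its stop; the panel's top edge measured about 111 mm in front of the housing, where 113 mm means fully open.
- I tipped three bolts out of the scoop into the tub. The top camera showed three bolts inside, the scoop empty, and the wrist force fell by about 1.7 N, which is three bolts' weight.
- I pushed the tub shut against a hard stop. No angle reading is available, so "shut" rests on that stop force (about 20 N) and on the pictures. The bolts cannot be seen once it is shut.

**Scoop:** it is empty and standing on the bench. A plane fitted to its pan slopes by about 0.007 rad, with the pan floor 3 mm up.

**Chisels:** I turned all three round into their own lanes. The cutting edges are about 104–106 mm inside the front edge and the handles stick out.

**Failed or disagreed**
- The two cameras disagreed by 3–6 mm along x, so I averaged them.
- Lowering the grip to 20 N did not let the scoop tip, so I regripped it at the end of the handle and jerked it upwards, which slid the bolts out.
- One chisel was about 6 mm to one side of where it started before I reached it, which did not affect the result.
- My last check script stopped on a bad bench patch before reaching its final readings. I did not repeat it.
- I did not measure the paint tin, mallet and tape measure again. They look unmoved in the last pictures, as do the pink and blue pieces.

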